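# Packing pillar squared to a stop block

### The arm

A 6-joint arm with a two-finger parallel gripper is mounted at the origin on a cart in front of the work surface, level with it; the furniture and walls round the work are solid. World frame = base frame: x ahead of the robot, y to its left, z up, the work surface at z = 0. Lengths are in mm, angles in rad, forces in N, time in s.
With the tool pointing down it reaches from about 275 to 750 mm from the base axis. Payload 10.2 kg.
Tool frame: the origin (TCP) lies midway between the tips of the shut fingers; the grasp point (between the pads) lies 19 mm behind it; y points along the fingers, z is the direction in which the jaws open and shut, and the axes are right-handed (so a half turn about y gives the same grasp; the last joint's range is limited). The gripper opens to 85 mm and grips with 20 to 120 N. Pads are 22 mm wide; open, the fingers measure 114 mm over their backs; the gripper's body (76 mm by 85 mm) begins 54 mm behind the grasp point. The pads swing forward as they close: fully open they stand 13 mm farther back than shut.
Start: joints at [-1.437, 0.313, 1.498, -0, 1.331, -0.223], TCP at [183.358, -491.946, 231.294] pointing down, gripper open.
Joint ranges: [-2.94, 2.94], [-0.97, 2.17], [0.19, 2.56], [-1.23, 4.37], [0.02, 3.11], [-2.88, 2.88]. Speed limits (rad/s): [2.39, 2.39, 3.01, 3.14, 3.14, 3.14].

### API

Orientations are given as a unit quaternion [w, x, y, z].
In Python, from rig import ctrl gives the robot as it stands.
- The arm moves only by the shell command python3 -m inch 'ROWS' [OPENING] [FORCE]. ROWS is JSON, one flat list of numbers, 6 for each row, row after row: the shift along the tool's x, y, z in cm, then the turn, a rotation vector about the tool's x, y, z in rad. A call has 1 to 8 rows; each row is the pose to reach, as a shift and turn from the pose commanded when the call began, along the tool's axes at that moment; what a row does not reach only later rows make up. A row lasts 1/12 s, in which the tool goes at most 41.7 mm and 7.16 degrees, less where a joint would pass 70% of its speed; a pose out of reach is approached as far as the arm can. A call with a gripper value outside its range is refused whole. OPENING is the gripper command: -1 is fully open, 1 is shut, values between are in proportion, set as the call begins (- or left out, the last holds). The fingers move at their own pace and stop on an object; FORCE is the grip in N (left out, the last holds). Time passes only in rows, so rows that repeat a pose let the fingers close. It gives the time, the measured TCP pose, the force and the opening at its end, in the units of the state.
- ctrl.sense(): the state, without advancing time (a new reading comes with each control period).
- ctrl.capture(name): name is "side" or "top" or "wrist"; returns the picture (420x560x3 uint8, red, green, blue); there is no depth.
- ctrl.get_calibration(name): a dict with "fx", "fy", "cx", "cy" (pixels), "world_to_cam" (4x4, takes a point from world to camera coordinates). Camera axes: x right, y down, z forward; pixel columns grow to the right and rows downward; lengths in mm; the calibration is good to about 2 mm. The wrist camera is an equidistant fisheye: a pixel r from the principal point sees the ray r / f radians off the axis. A picture is of the moment at which its call begins: read the wrist's pose just before it. get_calibration takes no time and is no camera call; for the wrist camera it gives the pose at the moment of the call.
- ctrl.finish_job(): hands the job in, once; it reports no verdict.
Trained networks look in the newest picture that a camera, given by its name, has taken for a name from the list of things; names that differ only in an ending like _2 or _b are one class to them, and where a whole thing is asked for, a point or a joint stands for the part that bears it (a point fixed in the world has none). Each returns a list of dicts, best first, with "score" (0 to 1); they miss things now and then, are a little off and sometimes report something else, mostly with a low value. They report only what shows in the picture. A call takes as long as a camera call.
- ctrl.search_frame(thing, camera): "uv" ([column, row] in pixels, amid what is visible of it).
The state is a dict: "time_s": time; "joints": joint angles; "dq": joint speeds; "tau": joint torques, N m; "eef_pos": TCP position; "ee_rot": TCP orientation; "force": force on the tool from outside, world axes, zero at the start; "wrist_torque": the same for the moment, N m; "grip_width": opening from 0.0 (shut) to 1.0 (fully open).
Only numpy, scipy, OpenCV 4.12 (cv2) and the standard library are available. Lean on these libraries where they do the work, as an engineer would, in place of code of your own. Each camera call takes 0.05 s, during which the arm holds its last target.

### The job

Build the packing pillar that will carry the free end of a chassis, its front in line with the steel stop block: first lay the straightedge flush against the block's front face so that it reaches across the front of the rubber pad, and let go of it. With it in place, lay two strips in the white outlines on the pad with their front ends up to the straightedge, then stack all the remaining strips on them crosswise, two to a layer as in a # and set as far apart as the outlines (a last odd strip takes either side of its layer). Finally lay the straightedge flat back on its cork mat, lengthwise, leaving the pillar standing true; leave the heatsink and the solder spool alone.

Things in the scene. Friction and masses are not known exactly. Their poses are not given: they have to be found in the camera images.
- station: Fixed steel stop block, 90 mm wide (y), 45 mm deep (x), 20 mm high, a black rubber pad (3 mm thick, 110 x 120 mm) fixed to the right of it. Origin: on the bench at the foot of the middle of the block's front face (toward the robot). x points away from the robot, y left: the front face is the plane x = 0, the block fills y -45 to 45 mm, the pad y -185 to -65 mm, x 0 to 110 mm.
- pillar (a point): On top of the pad, 3 mm above the bench, the middle of the pillar; axes as the station's. White outlines on the pad show the places of the lowest two strips: lengthwise along x, at y = +30 and -30 mm from here, front ends at x = -50 mm, in line with the block's front. Second layer along y, at x = -30 and +30 mm, centred on y = 0; third layer as the first.
- straightedge_mid (a point): Centre of the bar of a loose 0.4 kg aluminium straightedge, 220 mm long (y), 36 wide (x), 22 high; 11 mm above its underside. Both long sides are true. A black square grip, 24 x 24 mm, stands 11 to 47 mm above this point. At work it lies on the bench along the block's front, its centre at about y = -60 mm of the station, to cover the block's face and reach past both outlines.
- mat: Thin fixed cork mat, 80 mm (x) by 240 mm (y, its length), 3 mm thick, origin at the centre of its underside on the bench. The straightedge starts lying on it, lengthwise, and goes back there.
- strip0_mid (a point): Centre of one of four to six equal loose wooden packing strips, 100 mm long (its x axis) and 18 mm square, 40 g, lying flat on the bench at the start; this point is 9 mm above its underside. Absent strips have no pose. Those on the right (y below 0) lie just in front of a fixed oscilloscope (x from 0.45 m, y below -0.02 m, 0.17 m high).
- strip1_mid (a point): Centre of one of four to six equal loose wooden packing strips, 100 mm long (its x axis) and 18 mm square, 40 g, lying flat on the bench at the start; this point is 9 mm above its underside. Absent strips have no pose. Those on the right (y below 0) lie just in front of a fixed oscilloscope (x from 0.45 m, y below -0.02 m, 0.17 m high).
- strip2_mid (a point): Centre of one of four to six equal loose wooden packing strips, 100 mm long (its x axis) and 18 mm square, 40 g, lying flat on the bench at the start; this point is 9 mm above its underside. Absent strips have no pose. Those on the right (y below 0) lie just in front of a fixed oscilloscope (x from 0.45 m, y below -0.02 m, 0.17 m high).
- strip3_mid (a point): Centre of one of four to six equal loose wooden packing strips, 100 mm long (its x axis) and 18 mm square, 40 g, lying flat on the bench at the start; this point is 9 mm above its underside. Absent strips have no pose. Those on the right (y below 0) lie just in front of a fixed oscilloscope (x from 0.45 m, y below -0.02 m, 0.17 m high).
- strip4_mid (a point): Centre of one of four to six equal loose wooden packing strips, 100 mm long (its x axis) and 18 mm square, 40 g, lying flat on the bench at the start; this point is 9 mm above its underside. Absent strips have no pose. Those on the right (y below 0) lie just in front of a fixed oscilloscope (x from 0.45 m, y below -0.02 m, 0.17 m high).
- strip5_mid (a point): Centre of one of four to six equal loose wooden packing strips, 100 mm long (its x axis) and 18 mm square, 40 g, lying flat on the bench at the start; this point is 9 mm above its underside. Absent strips have no pose. Those on the right (y below 0) lie just in front of a fixed oscilloscope (x from 0.45 m, y below -0.02 m, 0.17 m high).
- heatsink: Finned aluminium heatsink, 50 x 42 x 23 mm, loose; a bystander, not to be disturbed. Origin at the centre of its underside.
- spool: Spool of solder wire, 66 x 56 x 56 mm, loose; a bystander behind the work, not to be disturbed. Origin at the centre of its underside.

How it is judged:
By the outcome, as a careful person would: the job done as asked, in the order asked, and still so for the second after the job is handed in, with the robot touching nothing.
Of strip0, strip1, strip2, strip3, strip4, strip5 only 4 to 6 are there at a start; the rules pass over those that are not, and their reading is None.
At some moment in a run one of straightedge may be knocked a few centimetres aside while the robot is not near it.
Once in a run the grip may slacken for a moment while it holds something.
It also fails if it takes over 210 s, if anything falls off the work surface, if the arm or the gripper's body presses on something with over 40 N, if the wrist force passes 120 N, or if a joint passes its speed limit or range.

## Working session

There is one attempt and no reset: what is moved stays moved. The work goes in short steps, Python scripts to look and compute and a shell command to move; the robot and the scene stay as the last step left them, time stands still between calls to the robot, and variables do not carry over. Pictures are saved under pics/ and viewed, and the job is handed in when it is done.

```bash
ls; mkdir -p pics; python3 - <<'E'
from rig import ctrl
import cv2
s=ctrl.sense()
for k,v in s.items(): print(k,v)
for n in ["side","top","wrist"]:
    c=ctrl.get_calibration(n); print(n,c)
    im=ctrl.capture(n); cv2.imwrite(f"pics/a_{n}.png",im[:,:,::-1])
E
```

```text
pics
time_s 0.0
joints [-1.43739432e+00  3.13431445e-01  1.49844986e+00 -1.77955273e-05
  1.33099701e+00 -2.23406428e-01]
dq [ 2.82514631e-04  1.77080578e-03 -1.23345712e-03  1.30932021e-03
 -4.72430442e-04  1.20017499e-05]
tau [ 2.71525607e-05 -4.12265432e+01 -2.59744996e+01 -1.23145710e-04
  4.15379312e-03  3.01195549e-07]
eef_pos [ 183.32025471 -491.67372349  230.73976212]
ee_rot [ 0.1254985  -0.12546981  0.69633763 -0.6954289 ]
force [-0.48189744 -0.56494694  0.64800844]
wrist_torque [ 0.01659718 -0.04755353 -0.04511754]
grip_width 0.9990600721529364
side {'fx': 528.4669784553886, 'fy': 528.4669784553886, 'cx': 285.24359210235707, 'cy': 209.53205552779926, 'world_to_cam': array([[-9.90096482e-01, -1.38352162e-01, -2.38251024e-02,
         5.83583869e+02],
       [-4.25174214e-02,  4.57244480e-01, -8.88324127e-01,
        -2.21391731e+01],
       [ 1.33795460e-01, -8.78513611e-01, -4.58598529e-01,
         1.41607166e+03],
       [ 0.00000000e+00,  0.00000000e+00,  0.00000000e+00,
         1.00000000e+00]])}
top {'fx': 489.32765293116375, 'fy': 489.32765293116375, 'cx': 277.922448
[... 158 characters left out ...]
  7.33187700e-02, -1.98186280e-01,
         5.43333837e+02],
       [ 1.97663324e-01, -1.43941428e-02, -9.80164282e-01,
         1.14643531e+03],
       [ 0.00000000e+00,  0.00000000e+00,  0.00000000e+00,
         1.00000000e+00]])}
wrist {'fx': 325.19226210127806, 'fy': 325.19226210127806, 'cx': 279.7475329302307, 'cy': 208.40709381135088, 'world_to_cam': array([[ 3.49360501e-01, -9.36986619e-01, -1.82097491e-03,
        -5.23685892e+02],
       [-8.87072963e-01, -3.31374530e-01,  3.21391474e-01,
        -4.19733348e+01],
       [-3.01742935e-01, -1.10666149e-01, -9.46944668e-01,
         3.80968273e+02],
       [ 0.00000000e+00,  0.00000000e+00,  0.00000000e+00,
         1.00000000e+00]])}
```

View pics/a_top.png

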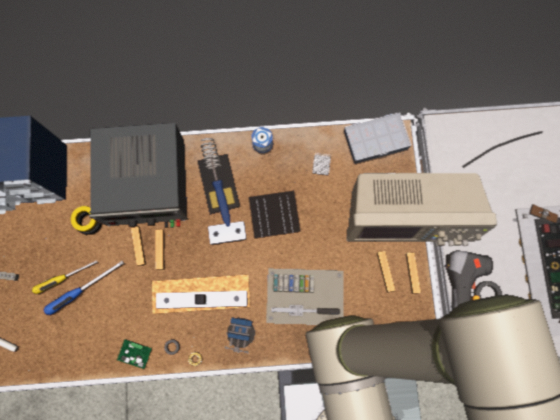

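View pics/a_side.png

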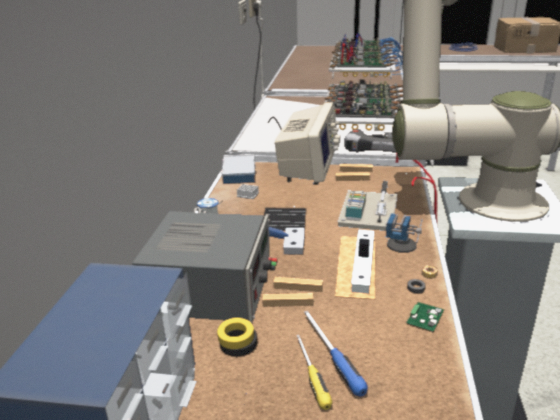

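View pics/a_wrist.png

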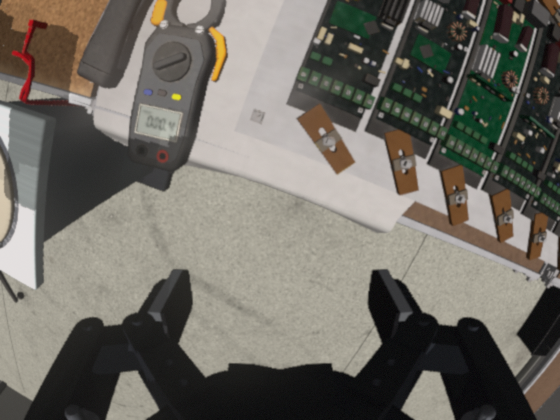

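Both fixed views show four strips: two left near (138,245) and (159,248), two right near (386,271) and (413,272). The straightedge is on its mat near (200,299), the block near (227,232) and the pad near (274,214).

```bash
cat > h.py <<'E'
import numpy as np, cv2, json
from rig import ctrl
from scipy.spatial.transform import Rotation as R
def calib(n): return ctrl.get_calibration(n)
def proj(P,c,fish=False):
    P=np.atleast_2d(np.asarray(P,float)); W=c['world_to_cam']
    q=P@W[:3,:3].T+W[:3,3]
    if fish:
        r=np.hypot(q[:,0],q[:,1]); th=np.arctan2(r,q[:,2]); k=np.where(r>1e-9,th/np.maximum(r,1e-9),0)
        return np.c_[c['cx']+c['fx']*k*q[:,0],c['cy']+c['fy']*k*q[:,1]]
    return np.c_[c['cx']+c['fx']*q[:,0]/q[:,2],c['cy']+c['fy']*q[:,1]/q[:,2]]
def back(uv,z,c,fish=False):
    uv=np.atleast_2d(np.asarray(uv,float)); a=(uv-[c['cx'],c['cy']])/[c['fx'],c['fy']]
    if fish:
        r=np.hypot(a[:,0],a[:,1]); s=np.where(r>1e-9,np.sin(r)/np.maximum(r,1e-9),1)
        d=np.c_[a*s[:,None],np.cos(r)]
    else: d=np.c_[a,np.ones(len(a))]
    W=c['world_to_cam']; Rm=W[:3,:3]; o=-Rm.T@W[:3,3]; D=d@Rm
    t=(z-o[2])/D[:,2]
    return o+D*t[:,None]
def pose():
    s=ctrl.sense(); q=s['ee_rot']; return np.array(s['eef_pos']),R.from_quat([q[1],q[2],q[3],q[0]])
E
python3 - <<'E'
from h import *
c=calib('top'); im=ctrl.capture('top')
for t in ['station','straightedge_mid','mat','strip0_mid','heatsink','spool']:
    for d in ctrl.search_frame(t,'top')[:6]:
        print(t,np.round(d['uv'],1),round(d['score'],2),back(d['uv'],10,c)[0].round(0))
p,r=pose();print(p,r.as_matrix().round(3))
cr=cv2.resize(im[190:330,100:440][:,:,::-1],None,fx=2.35,fy=2.35,interpolation=cv2.INTER_CUBIC);cv2.imwrite('pics/b1.png',cr)
E
```

```text
station [265.6 221.6] 0.63 [548. 176.  10.]
straightedge_mid [202.4 297.9] 0.64 [369. 344.  10.]
mat [199.8 284.5] 0.77 [403. 349.  10.]
mat [408.9 272.1] 0.17 [ 394. -171.   10.]
strip0_mid [160.1 249.3] 0.65 [498. 445.  10.]
heatsink [319.3 164.2] 0.8 [689.  26.  10.]
spool [264.5 139.5] 0.71 [768. 163.  10.]
spool [266.9 220.6] 0.4 [551. 172.  10.]
spool [200.5 283.1] 0.37 [406. 347.  10.]
[ 183.35478231 -491.92559184  231.27140432] [[-0.937 -0.     0.349]
 [-0.349  0.    -0.937]
 [-0.    -1.    -0.   ]]
```

View pics/b1.png

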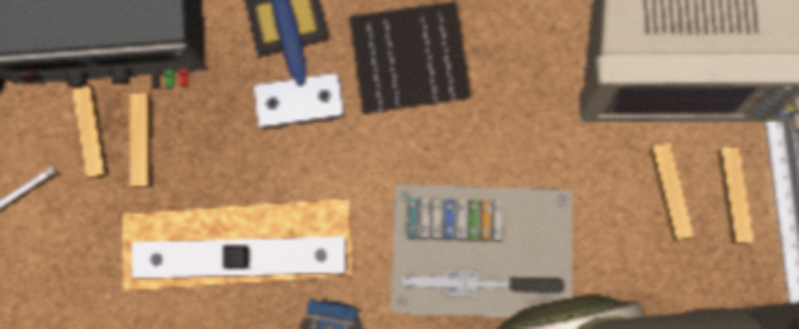

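```bash
cat >> h.py <<'E'
def goal(pos,yaw_deg,quiet=False,half=None):
    """rows needed to bring TCP to pos pointing down, jaw direction (tool z) at yaw (mod 180 unless half)"""
    p,r=pose(); M=r.as_matrix(); cur=np.degrees(np.arctan2(M[1,2],M[0,2]))
    opts=[yaw_deg+180*k for k in range(-2,3)]
    j=ctrl.sense()['joints']; s=np.degrees(j[5])+cur-np.degrees(j[0])
    j1=np.degrees(np.arctan2(pos[1],pos[0]))
    best=min(opts,key=lambda a:abs(j1-a) )
    if half is not None: best=half
    y=np.radians(best); z=np.array([np.cos(y),np.sin(y),0]); yy=np.array([0,0,-1.]); x=np.cross(yy,z)
    T=np.c_[x,yy,z]; rv=R.from_matrix(M.T@T).as_rotvec(); sh=M.T@(np.array(pos)-p)/10
    n=max(np.linalg.norm(sh)*10/41.7,np.degrees(np.linalg.norm(rv))/7.16)
    print('cur',p.round(1),'yaw',round(cur,2),'-> yaw',round(best,1),'j6~',round(j1-best,0)); print('ROW',sh.round(3),rv.round(4),'rows',round(n,1))
E
python3 - <<'E'
from h import *
c=calib('wrist'); p,r=pose(); W=c['world_to_cam']; o=-W[:3,:3].T@W[:3,3]
print('cam in tool',(r.inv().apply(o-p)).round(1)); print('cam axes in tool (cols)',(r.inv().as_matrix()@W[:3,:3].T).round(3))
goal([470,150,330],-90)
goal([470,150,330],-85)
E
```

```text
cam in tool [ -82.7 -142.5   -0.6]
cam axes in tool (cols) [[-0.     0.947  0.322]
 [ 0.001 -0.322  0.947]
 [ 1.     0.    -0.001]]
cur [ 183.4 -491.9  231.3] yaw -69.56 -> yaw 90 j6~ -72.0
ROW [-49.28   -9.869 -50.139] [ 0.0000e+00 -2.7848e+00 -1.0000e-04] rows 22.3
cur [ 183.4 -491.9  231.3] yaw -69.56 -> yaw 95 j6~ -77.0
ROW [-49.28   -9.869 -50.139] [ 0.0000e+00 -2.8721e+00 -1.0000e-04] rows 23.0
```

```bash
python3 - <<'E'
from h import *
goal([490,175,240],90)
E
```

```text
cur [ 183.4 -491.9  231.3] yaw -69.56 -> yaw 90 j6~ -70.0
ROW [-52.027  -0.868 -51.782] [ 0.0000e+00 -2.7848e+00 -1.0000e-04] rows 22.3
```

```bash
python3 -m inch '[-5,-3,-5,0,0,0, -52,-3,-51.8,0,-2.785,0, -52,-3,-51.8,0,-2.785,0, -52,-3,-51.8,0,-2.785,0, -52,-3,-51.8,0,-2.785,0, -52,-3,-51.8,0,-2.785,0, -52,-3,-51.8,0,-2.785,0, -52,-3,-51.8,0,-2.785,0]' -1; python3 -c "
from h import *
goal([490,175,240],90);print(ctrl.sense()['joints'].round(2))"
```

```text
time_s: 1.17
eef_pos: [321.3, -190.2, 253.6]
ee_rot: [-0.41, 0.41, -0.576, 0.576]
force: [0.8, -1.0, 0.2]
grip_width: 1.003
cur [ 321.3 -190.2  253.6] yaw -19.11 -> yaw 90 j6~ -70.0
ROW [-40.031   1.348   3.987] [-2.0000e-04 -1.9042e+00  1.0000e-03] rows 15.2
[-0.85 -0.05  1.86  0.    1.33 -0.52]
```

```bash
python3 -m inch '[-40,1.3,4,0,-1.904,0, -40,1.3,4,0,-1.904,0, -40,1.3,4,0,-1.904,0, -40,1.3,4,0,-1.904,0, -40,1.3,4,0,-1.904,0, -40,1.3,4,0,-1.904,0, -40,1.3,4,0,-1.904,0, -40,1.3,4,0,-1.904,0]'; python3 -c "
from h import *
goal([490,175,240],90);print(ctrl.sense()['joints'].round(2))"
```

```text
time_s: 1.83
eef_pos: [462.9, 111.9, 242.6]
ee_rot: [0.636, -0.636, 0.308, -0.309]
force: [0.9, -0.8, 0.9]
grip_width: 1.001
cur [462.9 111.9 242.6] yaw 38.25 -> yaw 90 j6~ -70.0
ROW [-3.28   0.265  6.032] [-2.000e-04 -9.032e-01  6.000e-04] rows 7.2
[-0.01  0.2   1.62 -0.    1.33 -0.68]
```

```bash
python3 -m inch '[-3.3,0.3,6,0,-0.903,0, -3.3,0.3,6,0,-0.903,0, -3.3,0.3,6,0,-0.903,0, -3.3,0.3,6,0,-0.903,0, -3.3,0.3,6,0,-0.903,0, -3.3,0.3,6,0,-0.903,0, -3.3,0.3,6,0,-0.903,0, -3.3,0.3,6,0,-0.903,0]'; python3 -c "
from h import *
goal([490,175,240],90)
c=calib('wrist');im=ctrl.capture('wrist');cv2.imwrite('pics/c1.png',im[:,:,::-1]); np.savez('pics/c1.npz',im=im,W=c['world_to_cam'])
im=ctrl.capture('top');cv2.imwrite('pics/c1t.png',im[:,:,::-1])
im=ctrl.capture('side');cv2.imwrite('pics/c1s.png',im[:,:,::-1])
"
```

```text
time_s: 2.5
eef_pos: [489.6, 172.5, 239.5]
ee_rot: [-0.707, 0.707, -0.0, 0.0]
force: [0.2, 0.6, 0.5]
grip_width: 1.0
cur [489.6 172.5 239.5] yaw 89.99 -> yaw 90 j6~ -70.0
ROW [ 0.04  -0.047  0.253] [ 0.     -0.0002 -0.0001] rows 0.1
```

View pics/c1.png

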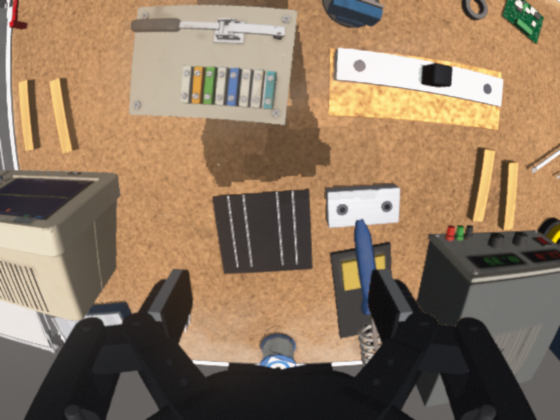

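View pics/c1t.png

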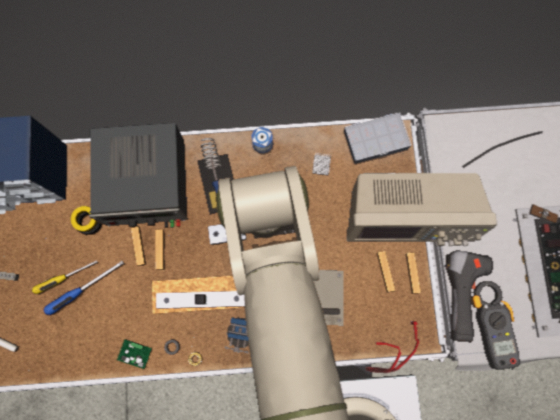

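View pics/c1s.png

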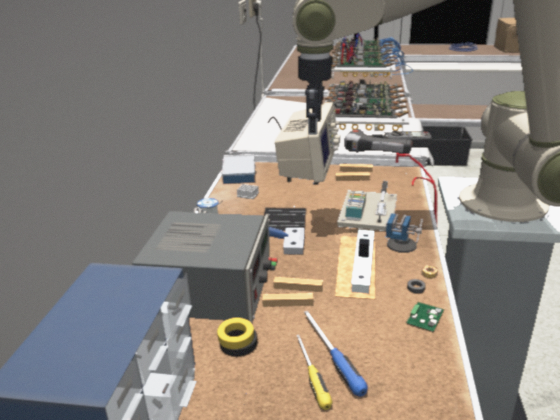

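```bash
python3 -c "
from h import *
im=np.load('pics/c1.npz')['im']
a=cv2.resize(im[175:285,205:405],None,fx=4,fy=4,interpolation=cv2.INTER_CUBIC);cv2.imwrite('pics/c2.png',a[:,:,::-1])
a=cv2.resize(im[35:145,315:515],None,fx=4,fy=4,interpolation=cv2.INTER_CUBIC);cv2.imwrite('pics/c3.png',a[:,:,::-1])
"
```

```text
(no output)
```

View pics/c2.png

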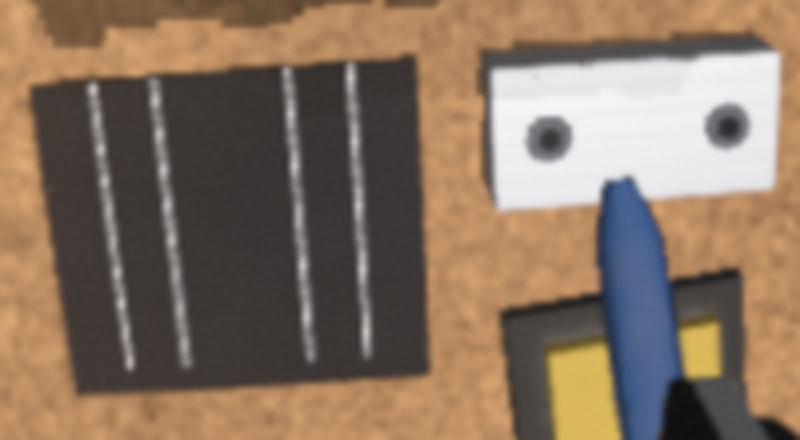

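View pics/c3.png

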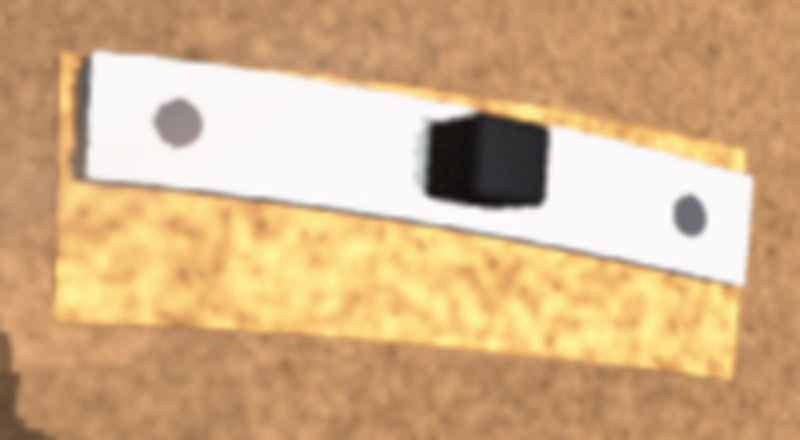

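```bash
cat >> h.py <<'E'
from scipy.optimize import least_squares
def fit(uv,model,W,fish=True,cam='wrist',x0=None):
    """uv Nx2, model Nx3 (object frame, z world): solve x,y,yaw(world, rad)"""
    c=dict(calib(cam)); c['world_to_cam']=W; uv=np.asarray(uv,float); m=np.asarray(model,float)
    b=np.array([back(u,z,c,fish)[0][:2] for u,z in zip(uv,m[:,2])])
    A=m[:,:2]-m[:,:2].mean(0); B=b-b.mean(0); th=np.arctan2((A[:,0]*B[:,1]-A[:,1]*B[:,0]).sum(),(A*B).sum())
    r=np.array([[np.cos(th),-np.sin(th)],[np.sin(th),np.cos(th)]]); t=b.mean(0)-r@m[:,:2].mean(0)
    def f(p):
        r=np.array([[np.cos(p[2]),-np.sin(p[2])],[np.sin(p[2]),np.cos(p[2])]])
        P=np.c_[m[:,:2]@r.T+p[:2],m[:,2]]; return (proj(P,c,fish)-uv).ravel()
    s=least_squares(f,[t[0],t[1],th])
    return s.x,np.abs(s.fun).max()
def rect(lx,ly,z,cx=0,cy=0): # order: (-x,-y),(-x,+y),(+x,+y),(+x,-y)
    return [[cx-lx/2,cy-ly/2,z],[cx-lx/2,cy+ly/2,z],[cx+lx/2,cy+ly/2,z],[cx+lx/2,cy-ly/2,z]]
def crop(p,u0,v0,k=4): return (np.asarray(p,float)+.5)/k-.5+[u0,v0]
E
python3 - <<'E'
from h import *
W=np.load('pics/c1.npz')['W']
blk=crop([(490,67),(780,50),(775,188),(497,210)],205,175)
pad=crop([(30,88),(415,57),(428,373),(78,393)],205,175)
se=crop([(92,52),(753,178),(743,286),(86,180)],315,35)
mat=crop([(60,52),(745,148),(732,378),(55,320)],315,35)
def pr(n,r): print(n,r[0][:2].round(1),np.degrees(r[0][2]).round(2),'err',round(r[1],2))
mb=rect(45,90,20,22.5,0); mp=rect(110,120,3,55,-125)
pr('blk',fit(blk,mb,W));pr('pad',fit(pad,mp,W)); pr('station',fit(np.r_[blk,pad],mb+mp,W))
pr('se',fit(se,rect(36,220,25),W));pr('mat',fit(mat,rect(80,240,3),W))
c=dict(calib('wrist'));c['world_to_cam']=W
# outlines lines
o=crop([(92,85),(153,83),(287,70),(351,65),(366,355),(310,358),(184,365),(128,368)],205,175)
print(back(o,3,c,True)[:,:2].round(1))
# top camera cross-check
t=np.array([[260,126],[343,116],[336,76],[256,85]])/2.35+[100,190]
ct=calib('top'); print('top',back(t,20,ct)[:,:2].round(1))
E
```

```text
blk [505.  273.3] 4.22 err 0.66
pad [504.6 273.3] 4.32 err 0.92
station [504.9 273.4] 4.22 err 0.93
se [367.4 344.8] -2.68 err 0.22
mat [381.  349.6] -0.24 err 0.36
[[518.6 109.3]
 [518.1 128.2]
 [514.  169.1]
 [512.5 188.5]
 [611.4 194.8]
 [612.4 176.3]
 [615.3 134.5]
 [616.7 115.7]]
top [[501.  316.3]
 [505.1 227.8]
 [548.9 232.6]
 [545.5 318.5]]
```

```bash
python3 - <<'E'
from h import *
goal([367.4,344.8,120],87.3)
E
```

```text
cur [489.6 172.4 239.6] yaw 89.53 -> yaw 87.3 j6~ -44.0
ROW [-12.364  11.957  17.138] [-0.     0.039  0.   ] rows 5.8
```

```bash
python3 -m inch '[-12.4,12,17.1,0,0.039,0, -12.4,12,17.1,0,0.039,0, -12.4,12,17.1,0,0.039,0, -12.4,12,17.1,0,0.039,0, -12.4,12,17.1,0,0.039,0, -12.4,12,17.1,0,0.039,0, -12.4,12,17.1,0,0.039,0, -12.4,12,17.1,0,0.039,0]'; python3 -c "
from h import *
c=calib('wrist');im=ctrl.capture('wrist');cv2.imwrite('pics/d1.png',im[:,:,::-1]); np.savez('pics/d1.npz',im=im,W=c['world_to_cam'])
goal([367.4,344.8,30],87.3)
"
```

```text
time_s: 3.32
eef_pos: [365.8, 344.9, 118.9]
ee_rot: [-0.707, 0.707, -0.016, 0.015]
force: [0.6, 0.4, 0.3]
grip_width: 0.997
cur [366.9 344.4 119.7] yaw 87.38 -> yaw 87.3 j6~ -44.0
ROW [0.042 8.973 0.042] [0.     0.0014 0.0003] rows 2.2
```

View pics/d1.png

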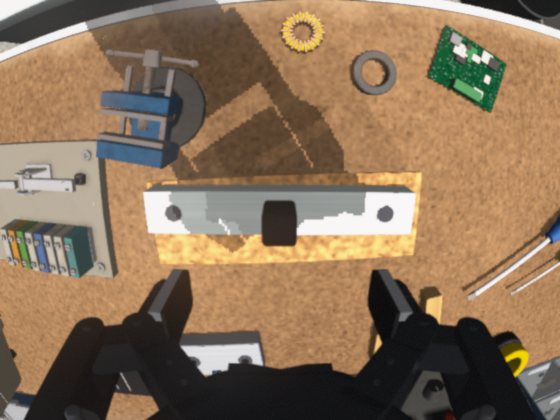

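```bash
python3 -c "
from h import *
d=np.load('pics/d1.npz');im=d['im']
a=cv2.resize(im[165:275,135:335],None,fx=4,fy=4,interpolation=cv2.INTER_CUBIC);cv2.imwrite('pics/d2.png',a[:,:,::-1])
a=cv2.resize(im[165:275,235:435],None,fx=4,fy=4,interpolation=cv2.INTER_CUBIC);cv2.imwrite('pics/d3.png',a[:,:,::-1])
"
```

```text
(no output)
```

View pics/d2.png

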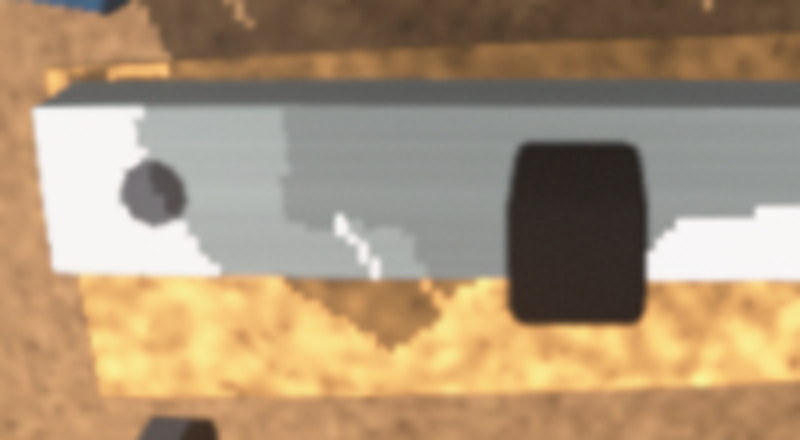

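View pics/d3.png

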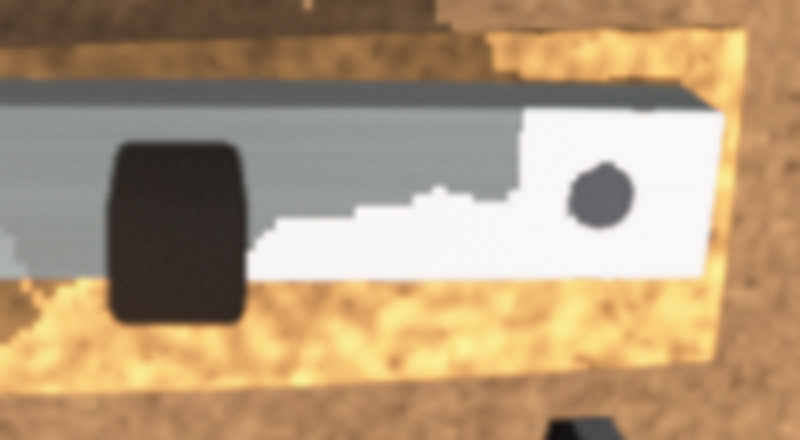

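```bash
python3 - <<'E'
from h import *
W=np.load('pics/d1.npz')['W']
def pr(n,r): print(n,r[0][:2].round(1),np.degrees(r[0][2]).round(2),'err',round(r[1],2))
se=np.r_[crop([(33,106)],135,165),crop([(723,112),(702,276)],235,165),crop([(52,272)],135,165)]
pr('se',fit(se,rect(36,220,25),W))
mat=np.r_[crop([(746,30),(715,360)],235,165),crop([(102,396)],135,165)]
pr('mat',fit(mat,rect(80,240,3)[1:],W))
goal([368,344.8,30],87.0)
E
```

```text
se [366.7 344.8] -2.81 err 0.88
mat [381.3 349.4] -0.34 err 0.76
cur [366.9 344.4 119.7] yaw 87.38 -> yaw 87.0 j6~ -44.0
ROW [0.102 8.973 0.045] [0.     0.0066 0.0003] rows 2.2
```

```bash
python3 -m inch '[0.05,3,0,0,0.005,0, 0.05,6.5,0,0,0.005,0, 0.05,9,0,0,0.005,0, 0.05,9,0,0,0.005,0, 0.05,9,0,0,0.005,0]'; python3 -m inch '[0,0,0,0,0,0, 0,0,0,0,0,0, 0,0,0,0,0,0, 0,0,0,0,0,0, 0,0,0,0,0,0, 0,0,0,0,0,0, 0,0,0,0,0,0, 0,0,0,0,0,0]' 1 70
```

```text
time_s: 3.78
eef_pos: [368.2, 343.6, 30.1]
ee_rot: [-0.707, 0.707, -0.019, 0.019]
force: [0.3, -0.2, 0.8]
grip_width: 1.004
time_s: 4.45
eef_pos: [367.8, 344.4, 30.4]
ee_rot: [0.707, -0.707, 0.017, -0.018]
force: [-0.8, -2.1, 7.1]
grip_width: 0.27
```

```bash
python3 -m inch '[0,-4,0,0,0,0, 0,-8,0,0,0,0, 0,-10,0,0,0,0, 0,-10,0,0,0,0]'; cat >> h.py <<'E'
ST=[504.9,273.4,4.22]
def stw(x,y):
    a=np.radians(ST[2]); return np.array([ST[0]+x*np.cos(a)-y*np.sin(a),ST[1]+x*np.sin(a)+y*np.cos(a)])
E
python3 - <<'E'
from h import *
t=stw(-30,-60); print(t)
goal([*t,130],94.2)
im=ctrl.capture('side'); cv2.imwrite('pics/e1.png',im[:,:,::-1])
E
```

```text
time_s: 4.78
eef_pos: [368.9, 345.3, 133.6]
ee_rot: [0.708, -0.705, 0.016, -0.02]
force: [0.9, -0.4, -3.7]
grip_width: 0.268
[479.39651372 211.35507928]
cur [368.9 345.3 133.6] yaw 87.1 -> yaw 94.2 j6~ -70.0
ROW [ 11.714   0.382 -12.816] [-0.0037 -0.1239  0.0066] rows 4.2
```

View pics/e1.png

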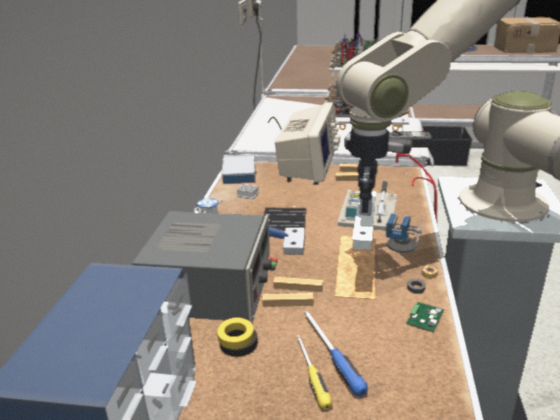

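```bash
python3 -m inch '[11.7,1,-12.8,0,-0.124,0, 11.7,1,-12.8,0,-0.124,0, 11.7,1,-12.8,0,-0.124,0, 11.7,1,-12.8,0,-0.124,0, 11.7,1,-12.8,0,-0.124,0, 11.7,1,-12.8,0,-0.124,0, 11.7,1,-12.8,0,-0.124,0]'; python3 -c "
from h import *
c=calib('wrist');im=ctrl.capture('wrist');cv2.imwrite('pics/f1.png',im[:,:,::-1]); np.savez('pics/f1.npz',im=im,W=c['world_to_cam'])
p,r=pose();print(p,r.as_matrix().round(3))
"
```

```text
time_s: 5.42
eef_pos: [476.7, 210.0, 117.5]
ee_rot: [-0.707, 0.707, 0.024, -0.027]
force: [0.1, 0.4, -5.1]
grip_width: 0.264
[476.43134043 210.70662663 117.96511995] [[ 0.997 -0.003 -0.073]
 [ 0.073 -0.     0.997]
 [-0.003 -1.    -0.   ]]
```

View pics/f1.png

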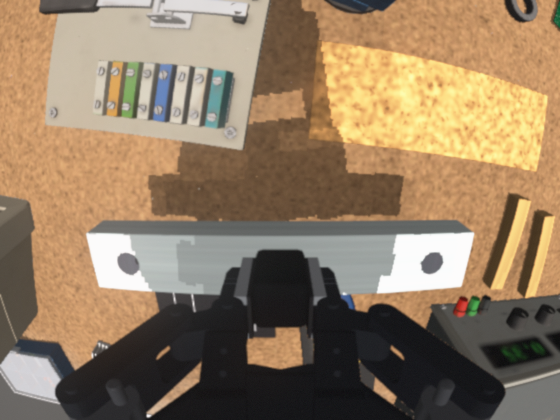

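```bash
python3 -c "
from h import *
goal([*stw(-27,-60),29],94.2)
"
```

```text
cur [476.4 210.7 118. ] yaw 94.19 -> yaw 94.2 j6~ -71.0
ROW [0.631 8.894 0.044] [ 0.0001 -0.0002 -0.0034] rows 2.1
```

```bash
python3 -m inch '[0,3,0,0,0,0, 0,6,0,0,0,0, 0.6,8,0,0,0,0, 0.6,8,0,0,0,0, 0.6,8,0,0,0,0]'; python3 -c "
from h import *
goal([*stw(-27,-60),29],94.2);print(ctrl.sense()['force'])
"
```

```text
time_s: 5.88
eef_pos: [482.5, 211.7, 39.0]
ee_rot: [-0.707, 0.707, 0.026, -0.027]
force: [-0.3, 0.2, -3.8]
grip_width: 0.272
cur [482.5 211.7  39. ] yaw 94.28 -> yaw 94.2 j6~ -71.0
ROW [-0.013  1.004 -0.014] [ 0.0001  0.0013 -0.0023] rows 0.2
[-0.29458998  0.19275196 -3.83165981]
```

Now lower to the bench until contact.

```bash
python3 -m inch '[0,0.5,0,0,0,0, 0,0.9,0,0,0,0, 0,1.0,0,0,0,0, 0,1.0,0,0,0,0]'; python3 -m inch '[0,0.1,0,0,0,0, 0,0.15,0,0,0,0, 0,0.2,0,0,0,0, 0,0.2,0,0,0,0]'; python3 - <<'E'
from h import *
c=calib('wrist');im=ctrl.capture('top');cv2.imwrite('pics/g1t.png',cv2.resize(im[190:330,150:350],None,fx=4,fy=4,interpolation=cv2.INTER_CUBIC)[:,:,::-1])
im=ctrl.capture('side');cv2.imwrite('pics/g1s.png',cv2.resize(im[170:300,200:400],None,fx=4,fy=4,interpolation=cv2.INTER_CUBIC)[:,:,::-1])
E
```

```text
time_s: 6.22
eef_pos: [483.6, 211.0, 29.9]
ee_rot: [0.707, -0.707, -0.026, 0.026]
force: [-0.3, -0.2, -4.5]
grip_width: 0.272
time_s: 6.55
eef_pos: [483.7, 210.9, 27.6]
ee_rot: [0.707, -0.707, -0.026, 0.026]
force: [0.2, 0.2, -4.9]
grip_width: 0.272
```

View pics/g1t.png

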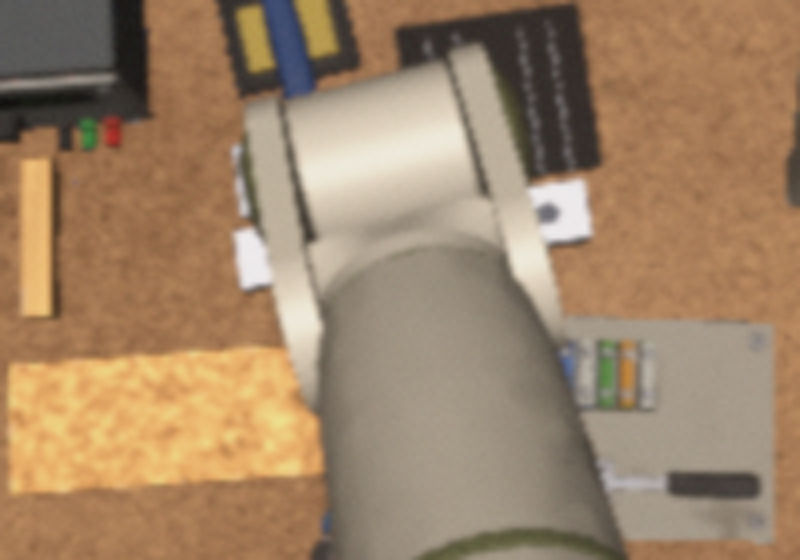

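View pics/g1s.png

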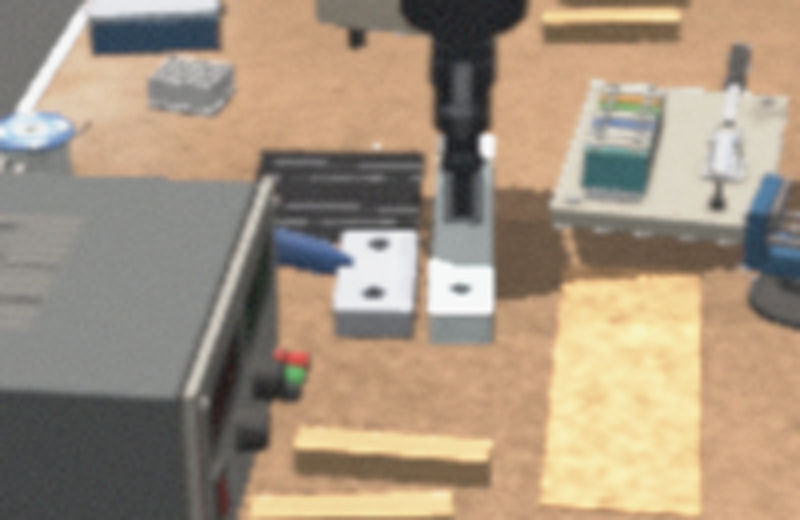

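```bash
python3 -m inch '[0,0.05,0,0,0,0, 0,0.1,0,0,0,0, 0,0.1,0,0,0,0]'; python3 -m inch '[0.1,0,0,0,0,0, 0.2,0,0,0,0,0, 0.3,0,0,0,0,0, 0.3,0,0,0,0,0]' ; python3 -m inch '[0.1,0,0,0,0,0, 0.2,0,0,0,0,0, 0.3,0,0,0,0,0, 0.3,0,0,0,0,0]'
```

```text
time_s: 6.9
eef_pos: [483.8, 210.9, 27.4]
ee_rot: [-0.707, 0.707, 0.026, -0.026]
force: [-3.8, -1.4, 6.3]
grip_width: 0.268
time_s: 7.23
eef_pos: [486.1, 211.2, 27.4]
ee_rot: [-0.707, 0.707, 0.025, -0.026]
force: [-7.2, -0.9, 9.0]
grip_width: 0.265
time_s: 7.57
eef_pos: [489.1, 211.5, 27.4]
ee_rot: [0.707, -0.707, -0.025, 0.026]
force: [-6.9, 0.0, 9.9]
grip_width: 0.271
```

```bash
python3 -m inch '[0.1,-0.03,0,0,0,0, 0.2,-0.05,0,0,0,0, 0.2,-0.05,0,0,0,0]' ; python3 -m inch '[0.05,0,0,0,0,0, 0.1,0,0,0,0,0, 0.1,0,0,0,0,0]'; python3 -m inch '[0.05,0,0,0,0,0, 0.1,0,0,0,0,0, 0.1,0,0,0,0,0]'
```

```text
time_s: 7.82
eef_pos: [491.7, 211.6, 27.4]
ee_rot: [0.707, -0.707, -0.026, 0.026]
force: [-2.5, 2.0, 4.8]
grip_width: 0.273
time_s: 8.07
eef_pos: [492.1, 211.6, 27.4]
ee_rot: [-0.707, 0.707, 0.025, -0.026]
force: [-6.8, 0.3, 8.5]
grip_width: 0.27
time_s: 8.32
eef_pos: [492.7, 211.7, 27.5]
ee_rot: [-0.707, 0.707, 0.025, -0.027]
force: [-9.3, -0.0, 9.9]
grip_width: 0.269
```

```bash
python3 -m inch '[0.05,0,0,0,0,0, 0.1,0,0,0,0,0, 0.1,0,0,0,0,0]' ; python3 -c "
from h import *
print(ctrl.sense()['wrist_torque'])
im=ctrl.capture('side');cv2.imwrite('pics/g2s.png',cv2.resize(im[170:300,200:400],None,fx=4,fy=4,interpolation=cv2.INTER_CUBIC)[:,:,::-1])"
```

```text
time_s: 8.57
eef_pos: [492.9, 211.7, 27.5]
ee_rot: [-0.706, 0.707, 0.024, -0.028]
force: [-13.5, -1.3, 14.7]
grip_width: 0.267
[-0.13580766  2.37532307 -0.0802366 ]
```

View pics/g2s.png

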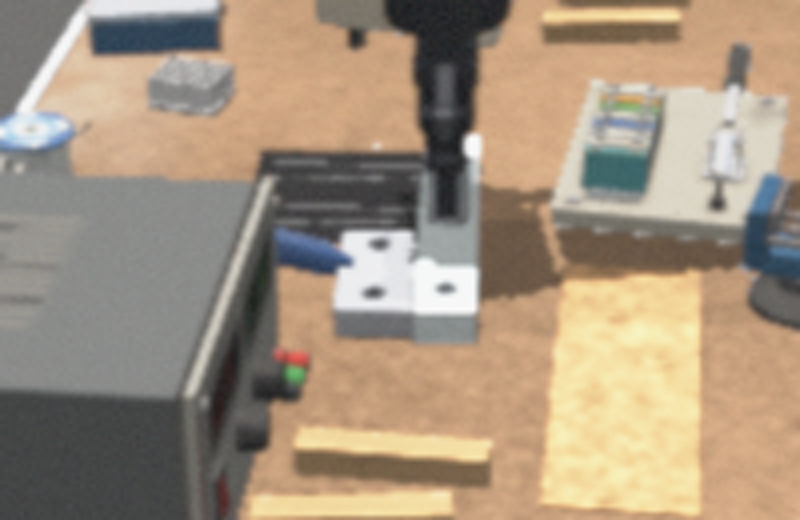

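```bash
python3 -m inch '[-0.05,-0.08,0,0,0,0, -0.08,-0.15,0,0,0,0, -0.08,-0.15,0,0,0,0]' ; python3 -m inch '[0,0,0,0,0,0, 0,0,0,0,0,0, 0,0,0,0,0,0, 0,0,0,0,0,0, 0,0,0,0,0,0, 0,0,0,0,0,0]' -0.2; python3 -c "
from h import *
goal([*stw(-18,-60),150],94.2)"
```

```text
time_s: 8.87
eef_pos: [492.9, 211.6, 27.9]
ee_rot: [-0.707, 0.707, 0.025, -0.027]
force: [-6.4, -0.2, -3.4]
grip_width: 0.269
time_s: 9.37
eef_pos: [494.1, 211.7, 28.7]
ee_rot: [0.707, -0.707, -0.026, 0.026]
force: [-1.0, 0.4, -0.6]
grip_width: 0.6
cur [494.1 211.7  28.7] yaw 94.19 -> yaw 94.2 j6~ -71.0
ROW [ -0.259 -12.13    0.079] [-0.     -0.0001  0.0007] rows 2.9
```

```bash
python3 -m inch '[0,-4,0,0,0,0, 0,-8,0,0,0,0, -1,-12,2,0,0,0, -2,-15,3,0,0,0, -2,-15,3,0,0,0, -2,-15,3,0,0,0, -2,-15,3,0,0,0]' ; python3 -c "
from h import *
c=calib('wrist');im=ctrl.capture('wrist');cv2.imwrite('pics/i1.png',im[:,:,::-1]); np.savez('pics/i1.npz',im=im,W=c['world_to_cam'])
a=cv2.resize(im[115:255,160:360],None,fx=4,fy=4,interpolation=cv2.INTER_CUBIC);cv2.imwrite('pics/i2.png',a[:,:,::-1])"
```

```text
time_s: 9.95
eef_pos: [471.4, 239.9, 177.7]
ee_rot: [-0.707, 0.707, 0.026, -0.026]
force: [0.3, -1.1, -0.3]
grip_width: 0.598
```

View pics/i1.png

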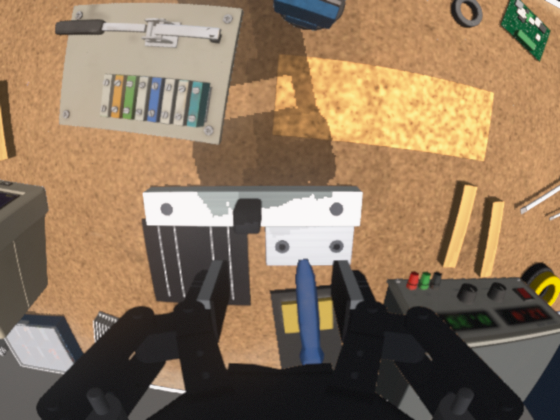

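```bash
python3 -c "
from h import *
im=np.load('pics/i1.npz')['im']
a=cv2.resize(im[180:280,130:260],None,fx=6,fy=6,interpolation=cv2.INTER_CUBIC);cv2.imwrite('pics/i2.png',a[:,:,::-1])
a=cv2.resize(im[180:280,240:370],None,fx=6,fy=6,interpolation=cv2.INTER_CUBIC);cv2.imwrite('pics/i3.png',a[:,:,::-1])
"
```

```text
(no output)
```

View pics/i2.png

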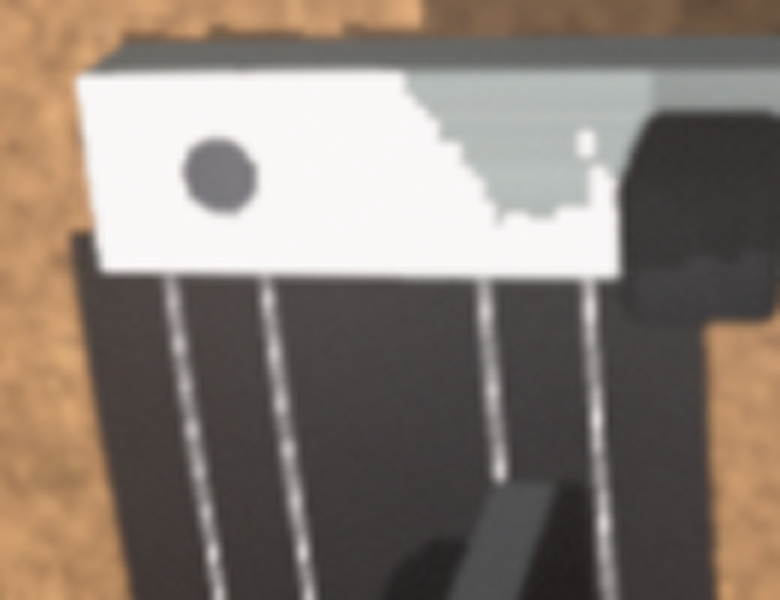

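View pics/i3.png

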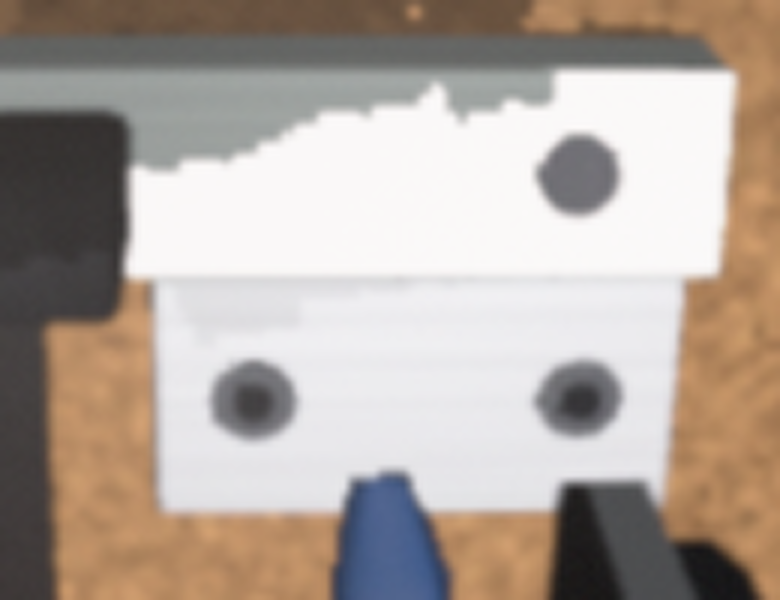

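```bash
cat > m1.py <<'E'
from h import *
W=np.load('pics/i1.npz')['W']
def pr(n,r): print(n,r[0][:2].round(2),np.degrees(r[0][2]).round(2),'err',round(r[1],2)); return r[0]
A=lambda *p:crop(p,130,180,6); B=lambda *p:crop(p,240,180,6)
se=np.r_[A((77,72)),B((736,72),(719,275)),A((100,272))]
s=pr('se',fit(se,rect(36,220,22),W))
c=dict(calib('wrist'));c['world_to_cam']=W
bk=back(B((667,513),(162,513)),20,c,True); print('block back corners',bk[:,:2].round(1), np.degrees(np.arctan2(-(bk[0]-bk[1])[0],(bk[0]-bk[1])[1])))
ed=back(B((683,290),(155,290)),20,c,True); print('block side at front',ed[:,:2].round(1))
o=back(A((171,290),(266,290),(486,290),(589,290),(218,590),(309,590),(607,590)),3,c,True)[:,:2]; print('lines',o.round(1))
for i,j in((0,4),(1,5),(3,6)): d=o[j]-o[i]; print(np.degrees(np.arctan2(d[1],d[0])))
a=s[2]; fwd=np.array([np.cos(a),np.sin(a)]); 
for b in bk: print('back corner dist from bar front face', (b[:2]-s[:2])@fwd-18)
E
python3 m1.py
```

```text
se [491.62 212.39] 4.12 err 0.49
block back corners [[547.8 321.9]
 [553.3 232.7]] 3.523908143577138
block side at front [[505.2 317.9]
 [511.3 229.2]]
lines [[528.1 109.9]
 [526.4 128.8]
 [522.9 170.2]
 [521.4 188.9]
 [591.8 114.6]
 [589.3 133.7]
 [582.8 192.9]]
4.187232876663726
4.511653805160437
3.699582891883729
back corner dist from bar front face 45.86868592694759
back corner dist from bar front face 44.94302761966337
```

```bash
python3 -c "
from h import *
print(stw(-56,8))
goal([*stw(-56,8),90],94.2)"
```

```text
[448.46313375 277.25747683]
cur [471.3 239.7 177.1] yaw 94.17 -> yaw 94.2 j6~ -62.0
ROW [-1.987  8.717  3.921] [ 0.0005 -0.0004 -0.0023] rows 2.3
```

```bash
python3 -m inch '[-2,3,4,0,0,0, -2,8,4,0,0,0, -2,12,4,0,0,0, -2,15,4,0,0,0, -2,16.7,4,0,0,0, -2,16.7,4,0,0,0, -2,16.7,4,0,0,0, -2,16.7,4,0,0,0]' 1 40; python3 -c "
from h import *
goal([*stw(-47,8),8],94.2)"
```

```text
time_s: 10.67
eef_pos: [449.6, 278.5, 12.5]
ee_rot: [0.707, -0.706, -0.026, 0.025]
force: [0.1, -0.2, -1.0]
grip_width: -0.002
cur [449.6 278.5  12.5] yaw 94.17 -> yaw 94.2 j6~ -63.0
ROW [ 0.774  0.456 -0.118] [-0.0004 -0.0005  0.0014] rows 0.2
```

```bash
python3 -m inch '[0.2,0.2,0,0,0,0, 0.5,0.3,0,0,0,0, 0.5,0.3,0,0,0,0]'; python3 -m inch '[0.1,0,0,0,0,0, 0.2,0,0,0,0,0, 0.2,0,0,0,0,0]';  python3 -m inch '[0.1,0,0,0,0,0, 0.2,0,0,0,0,0, 0.2,0,0,0,0,0]'; python3 -m inch '[0.1,0,0,0,0,0, 0.2,0,0,0,0,0, 0.2,0,0,0,0,0]'
```

```text
time_s: 10.92
eef_pos: [454.8, 279.0, 9.4]
ee_rot: [0.707, -0.706, -0.026, 0.025]
force: [-0.7, -0.0, -1.2]
grip_width: 0.0
time_s: 11.17
eef_pos: [456.0, 279.1, 8.8]
ee_rot: [0.707, -0.707, -0.026, 0.026]
force: [-0.4, 0.6, -0.5]
grip_width: 0.0
time_s: 11.42
eef_pos: [458.0, 279.2, 8.6]
ee_rot: [0.707, -0.707, -0.026, 0.026]
force: [0.5, 0.4, -0.2]
grip_width: -0.001
time_s: 11.67
eef_pos: [458.6, 279.3, 8.4]
ee_rot: [-0.706, 0.707, 0.025, -0.027]
force: [-6.6, -0.8, 4.9]
grip_width: -0.001
```

```bash
python3 -m inch '[0.1,0,0,0,0,0, 0.2,0,0,0,0,0, 0.2,0,0,0,0,0, 0.2,0,0,0,0,0]'; python3 -m inch '[-0.5,0,0,0,0,0, -1.5,0,0,0,0,0, -1.5,0,0,0,0,0, -1.5,-4,0,0,0,0, -1.5,-8,0,0,0,0, -1.5,-12,0,0,0,0, -1.5,-16,0,0,0,0, -1.5,-18,0,0,0,0]' ; python3 -c "
from h import *
im=ctrl.capture('side');cv2.imwrite('pics/j1s.png',im[:,:,::-1]);cv2.imwrite('pics/j2s.png',cv2.resize(im[170:300,200:400],None,fx=4,fy=4,interpolation=cv2.INTER_CUBIC)[:,:,::-1])"
```

```text
time_s: 12.0
eef_pos: [458.6, 279.3, 8.3]
ee_rot: [-0.706, 0.707, 0.023, -0.029]
force: [-16.2, -1.9, 12.4]
grip_width: 0.001
time_s: 12.67
eef_pos: [448.4, 278.8, 193.7]
ee_rot: [0.707, -0.706, -0.028, 0.023]
force: [0.2, 0.4, -0.2]
grip_width: -0.004
```

View pics/j2s.png

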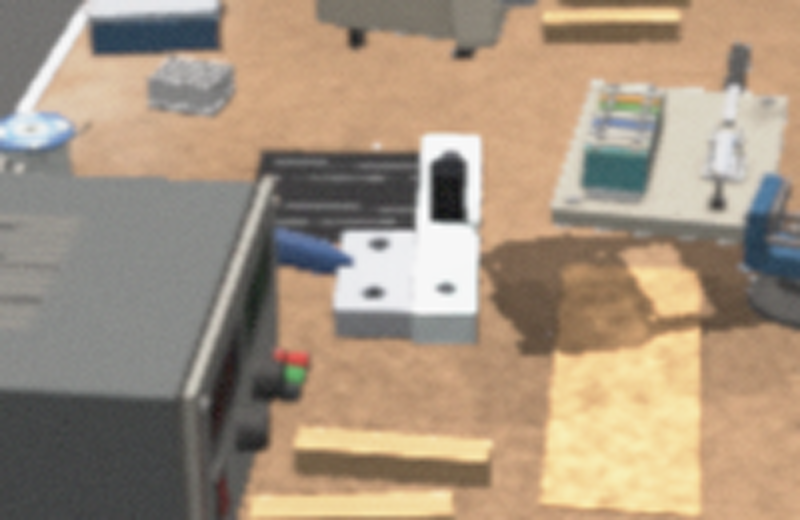

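```bash
python3 -c "
from h import *
im=np.load('pics/i1.npz')['im']
a=cv2.resize(im[170:290,420:560],None,fx=5,fy=5,interpolation=cv2.INTER_CUBIC);cv2.imwrite('pics/k1.png',a[:,:,::-1])
c=calib('wrist');im=ctrl.capture('wrist');cv2.imwrite('pics/k2.png',im[:,:,::-1]); np.savez('pics/k2.npz',im=im,W=c['world_to_cam'])
"
```

```text
(no output)
```

View pics/k1.png

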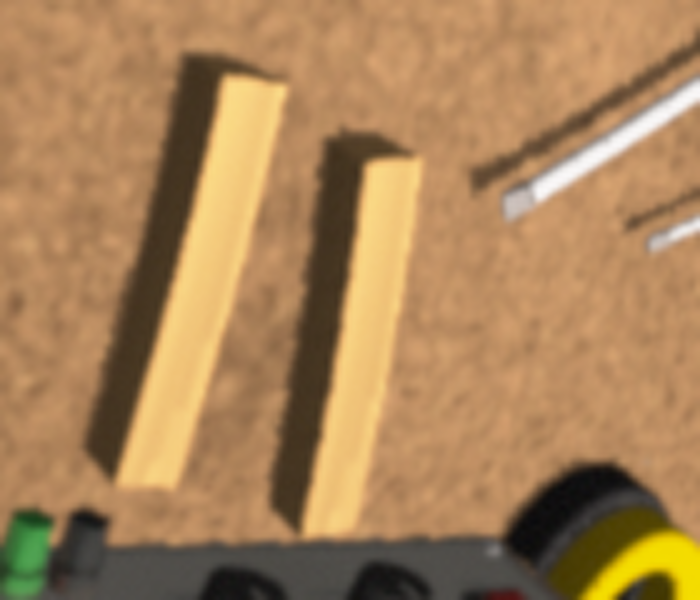

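View pics/k2.png

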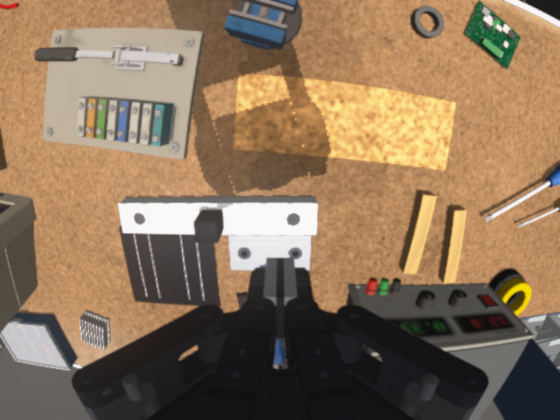

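```bash
python3 - <<'E'
from h import *
W=np.load('pics/i1.npz')['W']
C=lambda *p:crop(p,420,170,5)
for n,p in (('A',C((218,76),(288,84),(180,489),(115,487))),('B',C((364,158),(421,157),(356,532),(302,535)))):
    r=fit(p,rect(100,18,18),W); print(n,r[0][:2].round(1),np.degrees(r[0][2]).round(2),'err',round(r[1],2))
c=dict(calib('wrist'));c['world_to_cam']=W
print(back(C((110,548),(490,540)),60,c,True))
E
```

```text
A [499.  445.8] -0.13 err 0.59
B [512.4 499.7] 8.79 err 0.94
[[540.40202324 411.42903164  60.        ]
 [540.721905   522.61831382  60.        ]]
```

```bash
python3 -c "
from h import *
goal([488,445.8,100],90)"
```

```text
cur [448.7 279.  192.6] yaw 94.2 -> yaw 90 j6~ -48.0
ROW [ 5.067  9.33  16.332] [-0.0023  0.0732  0.0078] rows 4.7
```

```bash
python3 -m inch '[5.1,4,16.3,0,0.073,0.008, 5.1,4,16.3,0,0.073,0.008, 5.1,4,16.3,0,0.073,0.008, 5.1,4,16.3,0,0.073,0.008, 5.1,9,16.3,0,0.073,0.008, 5.1,9,16.3,0,0.073,0.008, 5.1,9,16.3,0,0.073,0.008, 5.1,9,16.3,0,0.073,0.008]' 0.1; python3 -c "
from h import *
c=calib('wrist');im=ctrl.capture('wrist');cv2.imwrite('pics/l1.png',im[:,:,::-1]); np.savez('pics/l1.npz',im=im,W=c['world_to_cam'])
goal([488,445.8,3],90)"
```

```text
time_s: 13.43
eef_pos: [485.8, 443.8, 98.5]
ee_rot: [-0.707, 0.708, -0.003, -0.003]
force: [1.0, -0.7, 1.3]
grip_width: 0.453
cur [486.4 444.  100. ] yaw 89.95 -> yaw 90 j6~ -48.0
ROW [0.23  9.696 0.182] [-0.0002 -0.0008 -0.0069] rows 2.3
```

View pics/l1.png

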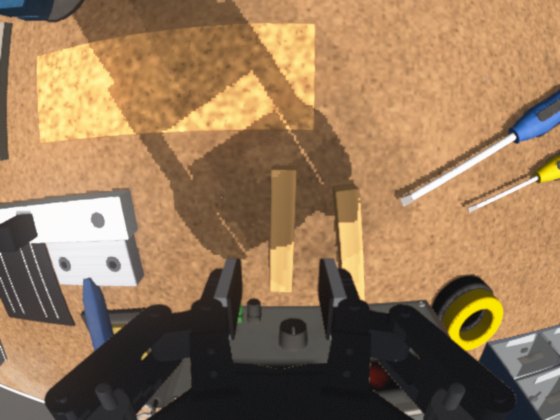

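```bash
python3 -m inch '[0.2,3,0.2,0,0,-0.007, 0.2,6,0.2,0,0,-0.007, 0.2,8.5,0.2,0,0,-0.007, 0.2,9.7,0.2,0,0,-0.007, 0.2,9.7,0.2,0,0,-0.007]'; python3 -m inch '[0,0,0,0,0,0, 0,0,0,0,0,0, 0,0,0,0,0,0, 0,0,0,0,0,0, 0,0,0,0,0,0, 0,0,0,0,0,0]' 1 60
```

```text
time_s: 13.9
eef_pos: [486.7, 445.6, 0.7]
ee_rot: [-0.707, 0.708, -0.001, -0.001]
force: [-0.7, 0.0, -0.2]
grip_width: 0.451
time_s: 14.4
eef_pos: [488.3, 447.3, 4.4]
ee_rot: [0.708, -0.706, -0.001, -0.001]
force: [0.3, -1.3, 6.8]
grip_width: 0.192
```

```bash
python3 -m inch '[0,-3,0,0,0,0, 0,-7,0,0,0,0, 0,-11,0,0,0,0, 0,-13,0,0,0,0, 0,-13,0,0,0,0, 0,-13,0,0,0,0]'; python3 -c "
from h import *
c=calib('wrist');im=ctrl.capture('wrist');cv2.imwrite('pics/m1.png',im[:,:,::-1]); np.savez('pics/m1.npz',im=im,W=c['world_to_cam'])
a=cv2.resize(im[150:340,200:360],None,fx=3,fy=3,interpolation=cv2.INTER_CUBIC);cv2.imwrite('pics/m2.png',a[:,:,::-1])
p,r=pose();print(p,r.as_matrix().round(4))"
```

```text
time_s: 14.9
eef_pos: [487.6, 447.0, 133.6]
ee_rot: [0.708, -0.707, -0.001, -0.001]
force: [-0.2, -0.3, -1.3]
grip_width: 0.187
[486.9513232  446.60327431 131.74451045] [[ 1.e+00 -7.e-04 -2.e-04]
 [ 2.e-04 -1.e-04  1.e+00]
 [-7.e-04 -1.e+00 -1.e-04]]
```

View pics/m1.png

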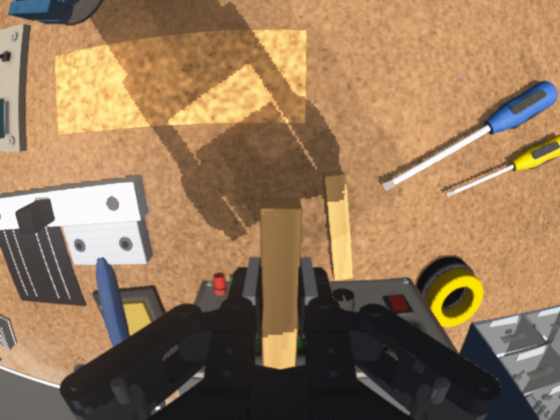

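View pics/m2.png

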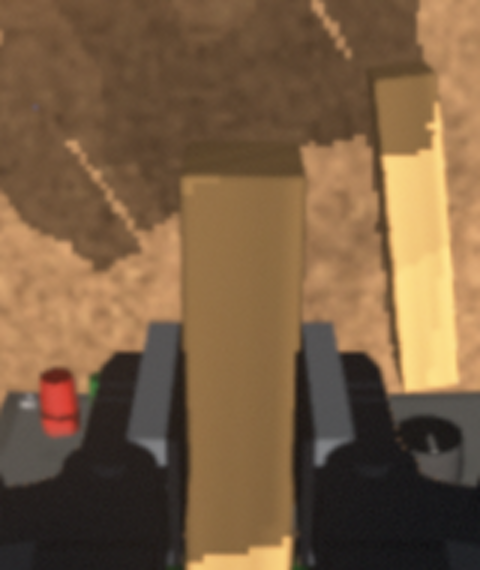

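```bash
python3 - <<'E'
from h import *
W=np.load('pics/m1.npz')['W']
c=dict(calib('wrist'));c['world_to_cam']=W
p=np.array([487,446.6,131.7])
for top in (13,14.5):
    b=back(crop([(182,178),(303,178)],200,150,3),131.7+top,c,True)
    print(b.round(1),(b-p).round(1), np.linalg.norm(b[1]-b[0]))
bb=back(crop([(184,144),(300,144)],200,150,3),131.7-4.4,c,True);print((bb-p).round(1))
E
```

```text
[[449.4 439.3 144.7]
 [449.4 456.6 144.7]] [[-37.6  -7.3  13. ]
 [-37.6  10.   13. ]] 17.222989866610252
[[448.9 439.4 146.2]
 [448.9 456.4 146.2]] [[-38.1  -7.2  14.5]
 [-38.1   9.8  14.5]] 17.02612116805598
[[-37.3  -7.9  -4.4]
 [-37.3  10.6  -4.4]]
```

```bash
cat >> h.py <<'E'
ST=[504.9,272.0,4.15]
E
python3 -c "
from h import *
print(stw(42,-155))
goal([*stw(42,-155),110],94.15)"
```

```text
[558.0068929 120.4458581]
cur [487.  446.6 131.7] yaw 90.01 -> yaw 94.2 j6~ -82.0
ROW [  7.1     2.173 -32.617] [ 0.0001 -0.0722 -0.0007] rows 8.0
```

```bash
python3 -m inch '[0,-1,-10,0,0,0, 0,-1,-20,0,-0.072,0, 0,-1,-20,0,-0.072,0, 0,-1,-20,0,-0.072,0, 7.1,0,-32.6,0,-0.072,0, 7.1,0,-32.6,0,-0.072,0, 7.1,0,-32.6,0,-0.072,0, 7.1,0,-32.6,0,-0.072,0]'; python3 -m inch '[0,0,0,0,0,0, 0,0,0,0,0,0]';  python3 -c "
from h import *
goal([*stw(42,-155),40],94.15)
c=calib('wrist');im=ctrl.capture('wrist');cv2.imwrite('pics/n1.png',im[:,:,::-1]); np.savez('pics/n1.npz',im=im,W=c['world_to_cam'])"
```

```text
time_s: 15.62
eef_pos: [554.5, 126.2, 130.7]
ee_rot: [-0.707, 0.707, 0.024, -0.027]
force: [-0.5, 1.0, 0.3]
grip_width: 0.194
time_s: 15.78
eef_pos: [554.7, 126.4, 130.5]
ee_rot: [-0.707, 0.707, 0.023, -0.026]
force: [-0.4, -0.1, -1.4]
grip_width: 0.187
cur [554.7 126.4 130.5] yaw 93.93 -> yaw 94.2 j6~ -82.0
ROW [ 0.323  9.046 -0.613] [ 0.     -0.0038 -0.0038] rows 2.2
```

View pics/n1.png

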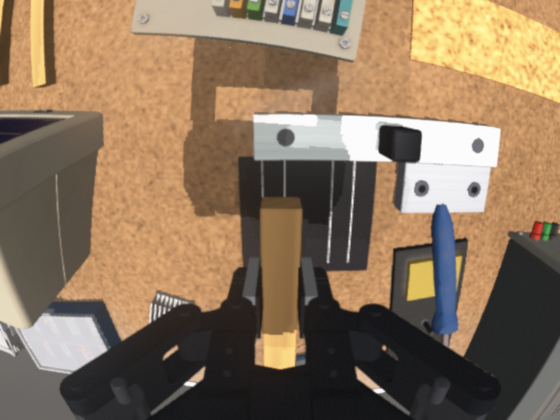

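```bash
python3 -m inch '[0.3,3,-0.6,0,-0.004,-0.004, 0.3,6,-0.6,0,-0.004,-0.004, 0.3,9,-0.6,0,-0.004,-0.004, 0.3,10.5,-0.6,0,-0.004,-0.004, 0.3,11.2,-0.6,0,-0.004,-0.004, 0.3,11.2,-0.6,0,-0.004,-0.004, 0.3,11.2,-0.6,0,-0.004,-0.004]'; python3 -c "
from h import *
goal([*stw(42,-155),8],94.15)
c=calib('wrist');im=ctrl.capture('wrist');cv2.imwrite('pics/o1.png',im[:,:,::-1]); np.savez('pics/o1.npz',im=im,W=c['world_to_cam'])
a=cv2.resize(im[120:300,200:400],None,fx=4,fy=3.3333*1,interpolation=cv2.INTER_CUBIC);cv2.imwrite('pics/o2.png',a[:,:,::-1])"
```

```text
time_s: 16.42
eef_pos: [557.5, 123.8, 19.6]
ee_rot: [0.707, -0.707, -0.028, 0.027]
force: [0.1, 0.6, -0.1]
grip_width: 0.191
cur [557.5 123.8  19.6] yaw 94.48 -> yaw 94.2 j6~ -82.0
ROW [ 0.026  1.16  -0.338] [0.0001 0.0057 0.002 ] rows 0.3
```

View pics/o1.png

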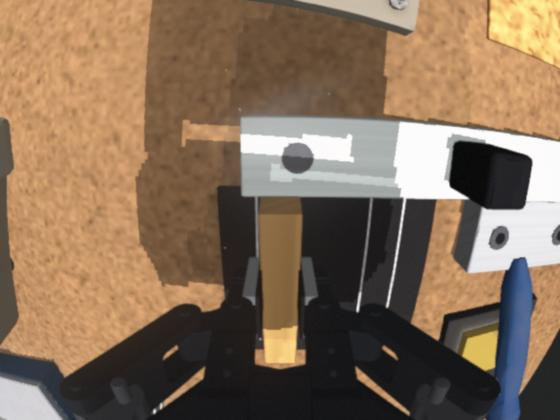

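```bash
python3 -m inch '[0,0.3,-0.34,0,0.006,0, 0,0.7,-0.34,0,0.006,0, 0,0.9,-0.34,0,0.006,0, 0,0.9,-0.34,0,0.006,0, 0,0.9,-0.34,0,0.006,0]'; python3 -c "
from h import *
goal([*stw(42,-155),8],94.15)
c=calib('wrist');im=ctrl.capture('wrist');cv2.imwrite('pics/o1.png',im[:,:,::-1]); np.savez('pics/o1.npz',im=im,W=c['world_to_cam'])
a=cv2.resize(im[170:300,200:360],None,fx=4.5,fy=4.5,interpolation=cv2.INTER_CUBIC);cv2.imwrite('pics/o2.png',a[:,:,::-1])"
```

```text
time_s: 16.88
eef_pos: [558.8, 119.3, 12.0]
ee_rot: [-0.707, 0.707, 0.027, -0.023]
force: [-2.6, -0.6, 8.2]
grip_width: 0.193
cur [558.8 119.3  12. ] yaw 94.05 -> yaw 94.2 j6~ -82.0
ROW [-0.07   0.395  0.117] [ 0.0004 -0.0018  0.0046] rows 0.1
```

View pics/o2.png

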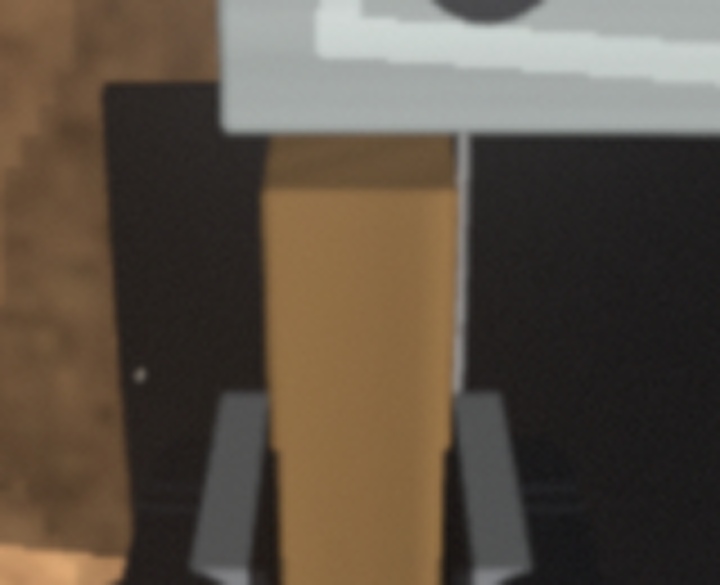

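```bash
python3 - <<'E'
from h import *
W=np.load('pics/o1.npz')['W']; c=dict(calib('wrist'));c['world_to_cam']=W
p,r=pose(); print(p)
T=lambda u,z:(r.inv().apply(back(crop(u,200,170,4.5),z,c,True)-p)).round(2)
print('bar back edge z22',T([(230,131),(360,133),(700,133)],22))
print('strip front top z21',T([(263,188),(457,188)],21))
print('line z3 ',T([(464,140),(459,380)],3))
E
```

```text
[558.79044167 119.33518554  11.97465714]
bar back edge z22 [[-42.37 -10.22 -11.73]
 [-42.16 -10.23   0.59]
 [-42.23 -10.24  33.3 ]]
strip front top z21 [[-36.29  -9.19  -8.78]
 [-36.3   -9.2    9.95]]
line z3  [[-35.55   8.8   11.86]
 [ -6.48   8.94  12.03]]
```

```bash
python3 -m inch '[0,-0.15,0.1,0,0,0, 0,-0.15,0.18,0,0,0, -0.1,-0.15,0.18,0,0,0, -0.2,-0.15,0.18,0,0,0, -0.3,-0.15,0.18,0,0,0, -0.3,-0.15,0.18,0,0,0, -0.3,-0.15,0.18,0,0,0]'; python3 -m inch '[0,0.1,0,0,0,0, 0,0.2,0,0,0,0, 0,0.2,0,0,0,0]';python3 -m inch '[0,0.1,0,0,0,0, 0,0.2,0,0,0,0, 0,0.2,0,0,0,0]'; python3 - <<'E'
from h import *
c=calib('wrist');p,r=pose();im=ctrl.capture('wrist');np.savez('pics/o3.npz',im=im,W=c['world_to_cam'])
print(p)
a=cv2.resize(im[170:300,200:360],None,fx=4.5,fy=4.5,interpolation=cv2.INTER_CUBIC);cv2.imwrite('pics/o3.png',a[:,:,::-1])
E
```

```text
time_s: 17.52
eef_pos: [555.7, 120.7, 12.7]
ee_rot: [0.707, -0.707, -0.026, 0.023]
force: [3.2, 0.9, 4.2]
grip_width: 0.196
time_s: 17.77
eef_pos: [555.4, 120.6, 11.1]
ee_rot: [-0.707, 0.707, 0.026, -0.024]
force: [-1.8, -1.1, 10.9]
grip_width: 0.189
time_s: 18.02
eef_pos: [555.3, 120.5, 9.0]
ee_rot: [-0.707, 0.707, 0.026, -0.024]
force: [-2.0, -0.7, 10.4]
grip_width: 0.187
[555.28067903 120.49648657   8.95986208]
```

View pics/o3.png

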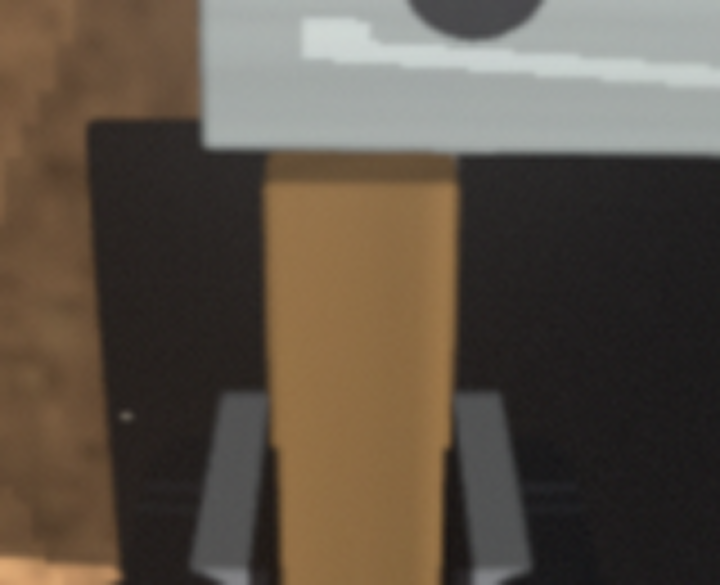

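```bash
python3 -m inch '[0,0.1,0,0,0,0, 0,0.15,0,0,0,0, 0,0.15,0,0,0,0]';python3 -m inch '[0,0.1,0,0,0,0, 0,0.1,0,0,0,0]'; python3 - <<'E'
from h import *
c=calib('wrist');p,r=pose();im=ctrl.capture('wrist');np.savez('pics/o3.npz',im=im,W=c['world_to_cam'])
print(p)
a=cv2.resize(im[170:300,200:360],None,fx=4.5,fy=4.5,interpolation=cv2.INTER_CUBIC);cv2.imwrite('pics/o4.png',a[:,:,::-1])
E
```

```text
time_s: 18.32
eef_pos: [555.0, 120.4, 7.5]
ee_rot: [-0.707, 0.707, 0.026, -0.024]
force: [-2.6, -1.3, 12.3]
grip_width: 0.191
time_s: 18.48
eef_pos: [554.8, 120.5, 6.3]
ee_rot: [-0.707, 0.707, 0.025, -0.024]
force: [-3.0, -1.2, 10.2]
grip_width: 0.192
[554.76735228 120.45452396   6.26179284]
```

View pics/o4.png

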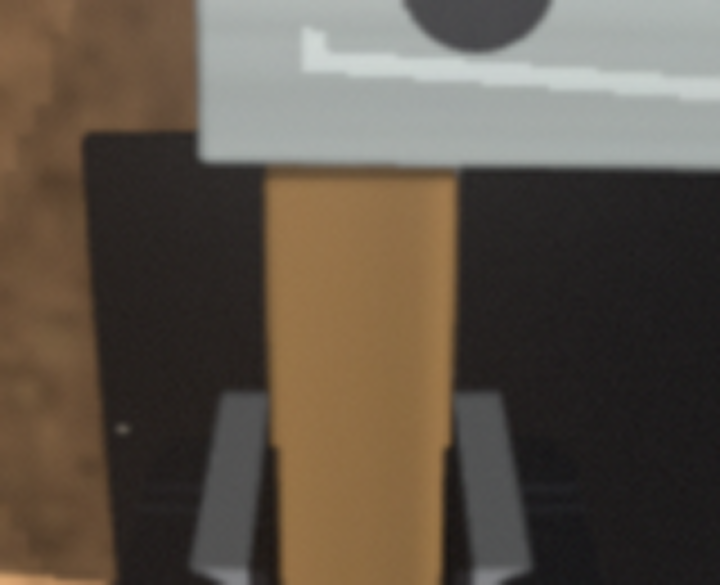

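```bash
python3 - <<'E'
from h import *
s=ctrl.sense();print(s['force'],s['eef_pos'])
im=ctrl.capture('side')
a=cv2.resize(im[180:270,240:360],None,fx=6.5,fy=6.5,interpolation=cv2.INTER_CUBIC);cv2.imwrite('pics/o5.png',a[:,:,::-1])
im=np.load('pics/o3.npz')['im'];cv2.imwrite('pics/o6.png',cv2.resize(im[150:400,180:380],None,fx=3,fy=2.4)[:,:,::-1])
E
```

```text
[-3.02794015 -0.58469493  9.71165313] [554.77561451 120.47153684   6.27920898]
```

View pics/o5.png

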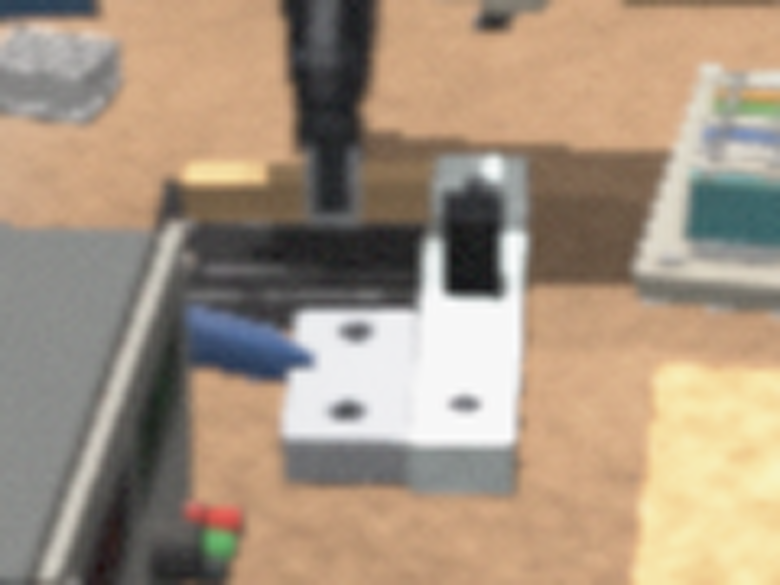

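View pics/o6.png

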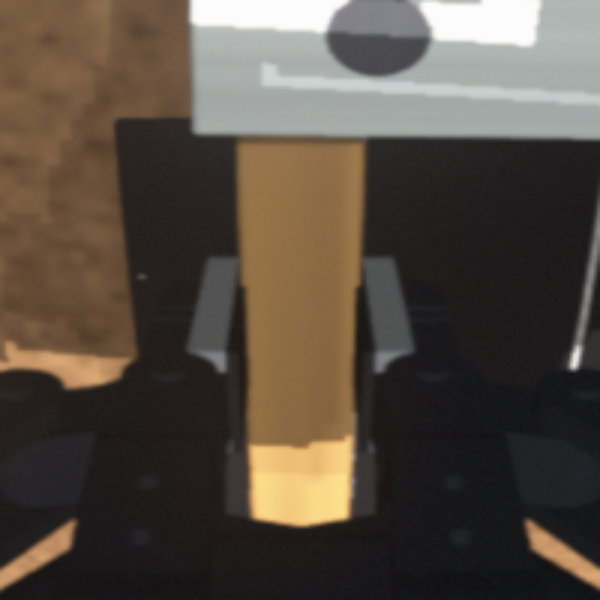

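```bash
cat > gap.py <<'E'
from h import *
import sys
def gap(npz,bar,strip,u0,v0,k,ztop=21,zbar=22):
    W=np.load(npz)['W']; c=dict(calib('wrist'));c['world_to_cam']=W
    p,r=pose()
    b=r.inv().apply(back(crop(bar,u0,v0,k),zbar,c,True)-p); s=r.inv().apply(back(crop(strip,u0,v0,k),ztop,c,True)-p)
    return b.round(2),s.round(2)
E
python3 -c "
from gap import *
print(gap('pics/o3.npz',[(210,161),(360,164),(460,166)],[(267,178),(457,178)],200,170,4.5))"
```

```text
(array([[-41.2 , -15.77, -13.11],
       [-40.91, -15.77,   0.59],
       [-40.72, -15.78,   9.72]]), array([[-39.22, -14.77,  -7.99],
       [-39.22, -14.78,   9.54]]))
```

```bash
python3 -m inch '[0,-0.1,0,0,0,0, 0,-0.2,0,0,0,0, 0,-0.2,0,0,0,0]';python3 -m inch '[-0.05,0,0,0,0,0, -0.1,0,0,0,0,0, -0.1,0,0,0,0,0]'; python3 - <<'E'
from h import *
c=calib('wrist');p,r=pose();im=ctrl.capture('wrist');np.savez('pics/o3.npz',im=im,W=c['world_to_cam'])
print(p,r.as_matrix().round(4)[:,2])
a=cv2.resize(im[170:300,200:360],None,fx=4.5,fy=4.5,interpolation=cv2.INTER_CUBIC);cv2.imwrite('pics/o7.png',a[:,:,::-1])
E
```

```text
time_s: 18.83
eef_pos: [554.4, 120.6, 7.4]
ee_rot: [-0.707, 0.707, 0.025, -0.025]
force: [-0.0, -0.6, 1.1]
grip_width: 0.19
time_s: 19.08
eef_pos: [553.9, 120.6, 7.5]
ee_rot: [-0.707, 0.707, 0.026, -0.024]
force: [-0.4, 0.1, -0.2]
grip_width: 0.195
[553.86453198 120.61853723   7.54579866] [-7.030e-02  9.975e-01 -1.000e-04]
```

View pics/o7.png

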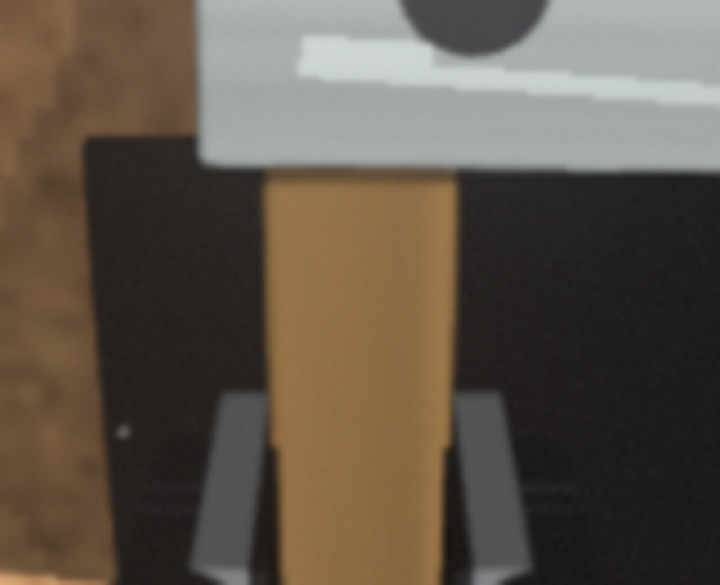

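```bash
python3 -m inch '[-0.05,0,0,0,0,0, -0.1,0,0,0,0,0, -0.1,0,0,0,0,0]';python3 -m inch '[-0.05,0,0,0,0,0, -0.05,0,0,0,0,0]'; python3 -m inch '[-0.05,0,0,0,0,0, -0.05,0,0,0,0,0]'; python3 - <<'E'
from h import *
c=calib('wrist');p,r=pose();im=ctrl.capture('wrist');np.savez('pics/o3.npz',im=im,W=c['world_to_cam'])
print(p,r.as_matrix().round(4)[:,2])
a=cv2.resize(im[170:300,200:360],None,fx=4.5,fy=4.5,interpolation=cv2.INTER_CUBIC);cv2.imwrite('pics/o8.png',a[:,:,::-1])
E
```

```text
time_s: 19.38
eef_pos: [553.2, 120.5, 7.9]
ee_rot: [-0.707, 0.707, 0.026, -0.024]
force: [0.0, 0.2, -0.6]
grip_width: 0.192
time_s: 19.55
eef_pos: [552.8, 120.4, 8.0]
ee_rot: [-0.707, 0.707, 0.026, -0.024]
force: [-0.6, 0.0, -0.6]
grip_width: 0.19
time_s: 19.72
eef_pos: [552.3, 120.4, 8.0]
ee_rot: [-0.707, 0.707, 0.026, -0.024]
force: [0.6, -0.4, -0.8]
grip_width: 0.19
[552.27205204 120.41657067   7.96729124] [-7.010e-02  9.975e-01 -2.000e-04]
```

View pics/o8.png

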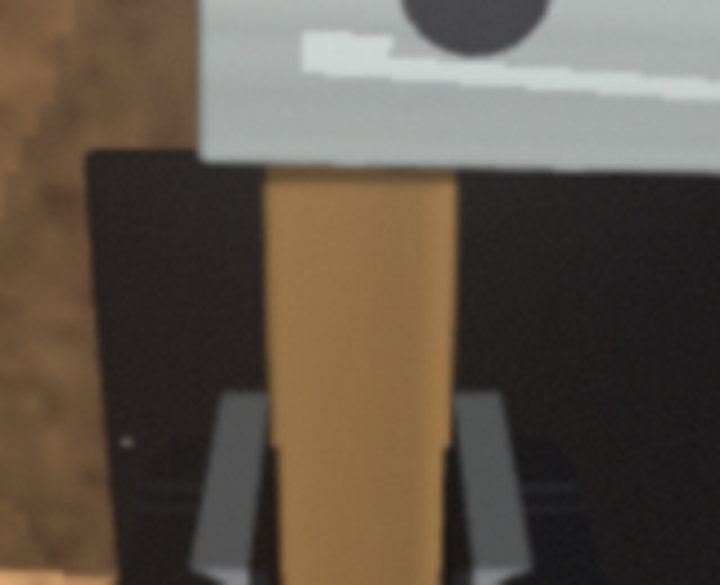

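```bash
python3 -m inch '[0.05,0.1,0,0,0,0, 0.1,0.1,0,0,0,0, 0.1,0.1,0,0,0,0]'; python3 -m inch '[0,0,0,0,0,0, 0,0,0,0,0,0, 0,0,0,0,0,0, 0,0,0,0,0,0, 0,-2,0,0,0,0, 0,-5,0,0,0,0, 0,-9,0,0,0,0, 0,-13,0,0,0,0]' 0.2;  python3 -m inch '[-4,-3,4,0,0,0, -8,-4,8,0,0,0, -9,-4,9,0,0,0, -9,-4,9,0,0,0, -9,-4,9,0,0,0, -9,-4,9,0,0,0]'; python3 - <<'E'
from h import *
c=calib('wrist');p,r=pose();im=ctrl.capture('wrist');np.savez('pics/p1.npz',im=im,W=c['world_to_cam']);cv2.imwrite('pics/p1.png',im[:,:,::-1])
E
```

```text
time_s: 20.02
eef_pos: [553.2, 120.5, 7.1]
ee_rot: [-0.707, 0.707, 0.026, -0.024]
force: [-1.8, -0.5, 1.8]
grip_width: 0.19
time_s: 20.68
eef_pos: [552.3, 120.5, 138.0]
ee_rot: [-0.707, 0.707, 0.025, -0.024]
force: [0.8, -0.4, 0.3]
grip_width: 0.399
time_s: 21.18
eef_pos: [457.0, 203.9, 176.7]
ee_rot: [-0.707, 0.707, 0.026, -0.024]
force: [0.8, 0.6, -0.5]
grip_width: 0.402
```

View pics/p1.png

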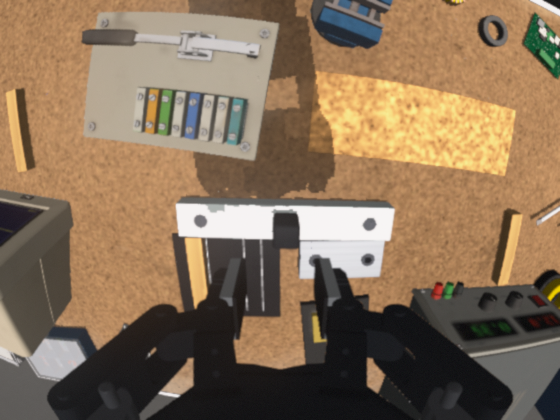

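```bash
python3 -c "
from h import *
goal([448.5,277.5,80],94.2)"
```

```text
cur [457.4 203.4 176.4] yaw 94.0 -> yaw 94.2 j6~ -62.0
ROW [-0.401  9.638  7.456] [ 0.0004 -0.0034  0.0031] rows 2.9
```

```bash
python3 -m inch '[-0.5,3,7.5,0,0,0, -0.5,3,7.5,0,0,0, -0.5,8,7.5,0,0,0, -0.5,12,7.5,0,0,0, -0.5,15,7.5,0,0,0, -0.5,16.7,7.5,0,0,0, -0.5,16.7,7.5,0,0,0, -0.5,16.7,7.5,0,0,0]' 1 40; python3 -m inch '[0.2,0,0,0,0,0, 0.5,0,0,0,0,0, 0.5,0,0,0,0,0, 0.6,0,0,0,0,0, 0.7,0,0,0,0,0, 0.8,0,0,0,0,0]'
```

```text
time_s: 21.9
eef_pos: [447.7, 277.6, 9.1]
ee_rot: [-0.706, 0.707, 0.025, -0.024]
force: [1.5, 1.0, 0.7]
grip_width: -0.0
time_s: 22.4
eef_pos: [455.1, 279.1, 10.0]
ee_rot: [0.707, -0.707, -0.026, 0.024]
force: [-0.3, 0.8, -0.0]
grip_width: -0.002
```

```bash
python3 -m inch '[0.1,0,0,0,0,0, 0.2,0,0,0,0,0, 0.3,0,0,0,0,0, 0.3,0,0,0,0,0]'; python3 -m inch '[0.1,0,0,0,0,0, 0.2,0,0,0,0,0, 0.2,0,0,0,0,0, 0.2,0,0,0,0,0]'; python3 -m inch '[0.1,0,0,0,0,0, 0.2,0,0,0,0,0, 0.2,0,0,0,0,0, 0.2,0,0,0,0,0]'
```

```text
time_s: 22.73
eef_pos: [457.8, 279.2, 9.6]
ee_rot: [-0.707, 0.707, 0.026, -0.024]
force: [-1.1, 1.2, 0.7]
grip_width: -0.0
time_s: 23.07
eef_pos: [457.9, 279.1, 9.5]
ee_rot: [-0.706, 0.707, 0.024, -0.026]
force: [-9.8, -1.1, 8.0]
grip_width: 0.004
time_s: 23.4
eef_pos: [458.1, 279.1, 9.3]
ee_rot: [-0.706, 0.707, 0.023, -0.027]
force: [-19.0, -2.1, 14.7]
grip_width: 0.001
```

```bash
python3 -m inch '[-1,0,0,0,0,0, -1.8,0,0,0,0,0, -1.8,-4,0,0,0,0, -1.8,-8,-2,0,0,0, -1.8,-12,-4,0,0,0, -1.8,-16,-7,0,0,0, -1.8,-18,-7,0,0,0, -1.8,-18,-7,0,0,0]' 0.2; python3 -m inch '[0,0,0,0,0,0, 0,0,0,0,0,0]'; python3 - <<'E'
from h import *
c=calib('wrist');p,r=pose();im=ctrl.capture('wrist');np.savez('pics/p2.npz',im=im,W=c['world_to_cam']);cv2.imwrite('pics/p2.png',im[:,:,::-1])
cv2.imwrite('pics/p3.png',cv2.resize(im[170:270,150:310],None,fx=5,fy=5,interpolation=cv2.INTER_CUBIC)[:,:,::-1])
cv2.imwrite('pics/p4.png',cv2.resize(im[170:270,250:410],None,fx=5,fy=5,interpolation=cv2.INTER_CUBIC)[:,:,::-1])
E
```

```text
time_s: 24.07
eef_pos: [450.9, 207.4, 195.7]
ee_rot: [0.707, -0.706, -0.029, 0.019]
force: [0.3, 0.8, 0.5]
grip_width: 0.399
time_s: 24.23
eef_pos: [447.9, 208.5, 188.9]
ee_rot: [-0.707, 0.707, 0.026, -0.024]
force: [0.1, 0.2, 0.0]
grip_width: 0.394
```

View pics/p2.png

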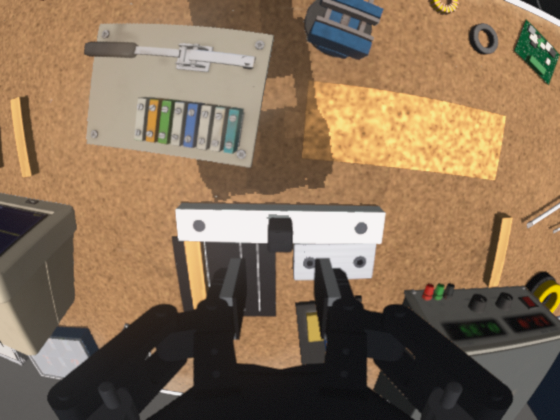

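View pics/p3.png

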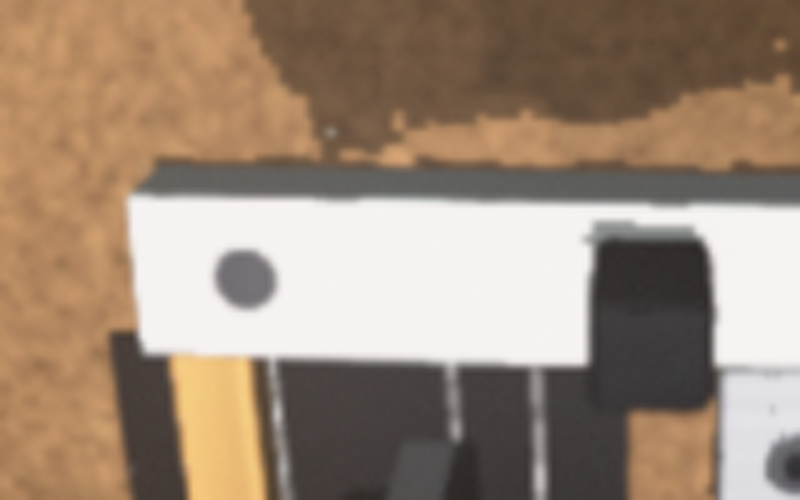

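View pics/p4.png

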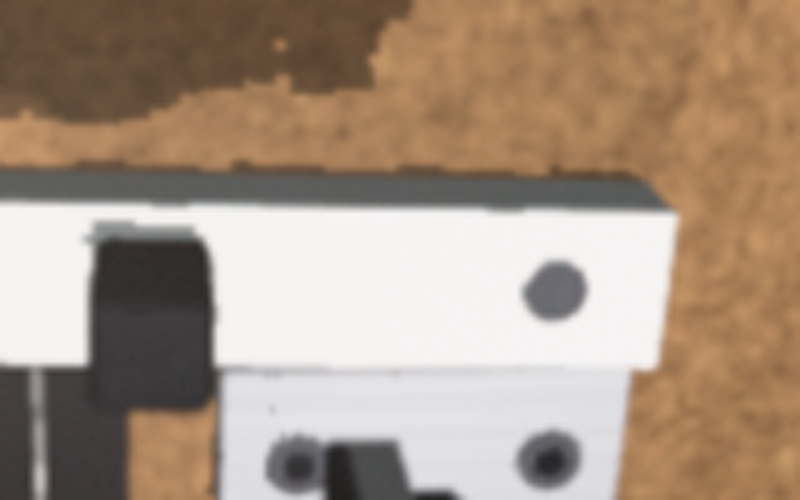

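```bash
python3 - <<'E'
from h import *
W=np.load('pics/p2.npz')['W']; c=dict(calib('wrist'));c['world_to_cam']=W
A=lambda *p:crop(p,150,170,5); B=lambda *p:crop(p,250,170,5)
se=np.r_[A((128,197)),B((678,213),(659,370)),A((143,354))]
s,e=fit(se,rect(36,220,22),W); print(s[:2].round(1),np.degrees(s[2]).round(2),e)
print('lines',back(A((275,375),(290,490),(453,375),(458,435),(538,375),(541,490)),3,c,True)[:,:2].round(1))
print('pad front-left corner',back(A((112,333)),3,c,True).round(1))
print('strip front top corners',back(A((172,358),(250,360)),21,c,True).round(1))
print('block sides',back(B((218,375),(218,490),(630,372),(618,490)),20,c,True).round(1))
E
```

```text
[490.3 212.6] 3.08 0.5012972440633803
lines [[525.6 129.2]
 [555.3 132.1]
 [522.1 170.1]
 [537.2 171.5]
 [520.6 189.1]
 [550.  191. ]]
pad front-left corner [[518.5  90.6   3. ]]
strip front top corners [[514.8 110.3  21. ]
 [513.7 127.8  21. ]]
block sides [[509.9 227.8  20. ]
 [537.6 230.2  20. ]
 [504.1 317.6  20. ]
 [533.3 320.5  20. ]]
```

```bash
python3 -c "
from h import *
goal([*stw(-58,-32),80],94.05); print(stw(-46.5,-32))"
```

```text
cur [447.7 208.6 188.4] yaw 94.05 -> yaw 94.0 j6~ -66.0
ROW [ 0.349 10.838  2.716] [ 0.0004 -0.0001  0.0009] rows 2.7
[460.83769369 236.71879874]
```

```bash
python3 -m inch '[0.3,4,2.7,0,0,0, 0.3,8,2.7,0,0,0, 0.3,12,2.7,0,0,0, 0.3,16,2.7,0,0,0, 0.3,17.8,2.7,0,0,0, 0.3,17.8,2.7,0,0,0, 0.3,17.8,2.7,0,0,0]' 1 40; python3 -m inch '[0.3,0,0,0,0,0, 0.6,0,0,0,0,0, 0.9,0,0,0,0,0, 0.9,0,0,0,0,0]';python3 -m inch '[0.1,0,0,0,0,0, 0.2,0,0,0,0,0, 0.2,0,0,0,0,0]'
```

```text
time_s: 24.87
eef_pos: [449.2, 235.7, 10.7]
ee_rot: [-0.706, 0.707, 0.025, -0.025]
force: [0.5, -1.3, 0.7]
grip_width: -0.003
time_s: 25.2
eef_pos: [460.0, 236.3, 12.7]
ee_rot: [0.707, -0.707, -0.027, 0.023]
force: [0.1, 0.7, -0.4]
grip_width: 0.004
time_s: 25.45
eef_pos: [460.4, 236.2, 11.8]
ee_rot: [-0.707, 0.707, 0.025, -0.024]
force: [-4.7, -0.4, 3.8]
grip_width: 0.002
```

```bash
python3 -m inch '[0.1,0,0,0,0,0, 0.2,0,0,0,0,0, 0.2,0,0,0,0,0]'; python3 -m inch '[0.1,0,0,0,0,0, 0.15,0,0,0,0,0, 0.15,0,0,0,0,0]'; python3 -c "
from h import *
im=ctrl.capture('wrist');cv2.imwrite('pics/q1.png',im[:,:,::-1])"
```

```text
time_s: 25.7
eef_pos: [461.2, 236.1, 11.5]
ee_rot: [-0.706, 0.707, 0.024, -0.025]
force: [-9.2, -3.3, 7.3]
grip_width: 0.003
time_s: 25.95
eef_pos: [461.8, 236.0, 11.4]
ee_rot: [-0.706, 0.707, 0.024, -0.026]
force: [-13.4, -4.5, 9.3]
grip_width: -0.002
```

View pics/q1.png

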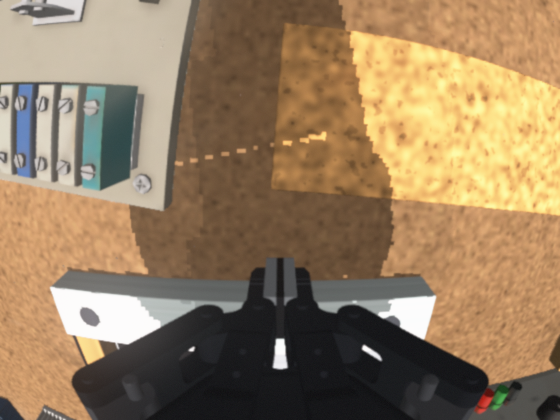

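```bash
python3 -m inch '[0.1,0,0,0,0,0, 0.2,0,0,0,0,0, 0.2,0,0,0,0,0]'; python3 -m inch '[0.1,0,0,0,0,0, 0.2,0,0,0,0,0, 0.2,0,0,0,0,0]'
```

```text
time_s: 26.25
eef_pos: [461.8, 236.0, 11.2]
ee_rot: [-0.706, 0.708, 0.022, -0.028]
force: [-21.8, -4.8, 16.6]
grip_width: 0.0
time_s: 26.5
eef_pos: [461.9, 236.1, 11.0]
ee_rot: [-0.706, 0.708, 0.02, -0.03]
force: [-30.9, -5.4, 24.6]
grip_width: 0.001
```

Stopped solidly: flush. Back off and re-view.

```bash
python3 -m inch '[-1,0,0,0,0,0, -2.2,0,0,0,0,0, -2.2,-4,0,0,0,0, -2.2,-8,0,0,0,0, -2.2,-12,0,0,0,0, -2.2,-16,0,0,0,0, -1,-18,-2,0,0,0, 0,-18,-2,0,0,0]' 0.2; python3 -m inch '[0,0,0,0,0,0, 0,0,0,0,0,0, 0,0,0,0,0,0]'; cat > look.py <<'E'
from h import *
import sys
n=sys.argv[1]; c=calib('wrist');p,r=pose();im=ctrl.capture('wrist');np.savez(f'pics/{n}.npz',im=im,W=c['world_to_cam'],p=p,M=r.as_matrix());cv2.imwrite(f'pics/{n}.png',im[:,:,::-1])
M=r.as_matrix(); print(p.round(1),'yaw',np.degrees(np.arctan2(M[1,2],M[0,2])).round(2))
E
cat > zoom.py <<'E'
from h import *
import sys
n,o,u0,v0,w,hh,k=sys.argv[1],sys.argv[2],*map(int,sys.argv[3:7]),float(sys.argv[7])
im=np.load(f'pics/{n}.npz')['im'][v0:v0+hh,u0:u0+w]
cv2.imwrite(f'pics/{o}.png',cv2.resize(im,None,fx=k,fy=k,interpolation=cv2.INTER_CUBIC)[:,:,::-1])
E
python3 look.py q2; python3 zoom.py q2 q3 130 170 160 120 5; python3 zoom.py q2 q4 270 170 160 120 5
```

```text
time_s: 27.17
eef_pos: [471.9, 215.8, 197.1]
ee_rot: [0.707, -0.706, -0.029, 0.02]
force: [0.2, -0.0, 0.5]
grip_width: 0.401
time_s: 27.42
eef_pos: [468.5, 217.0, 190.7]
ee_rot: [-0.707, 0.707, 0.025, -0.025]
force: [-0.3, 0.3, 0.2]
grip_width: 0.399
[468.5 217.  190.7] yaw 94.04
```

View pics/q3.png

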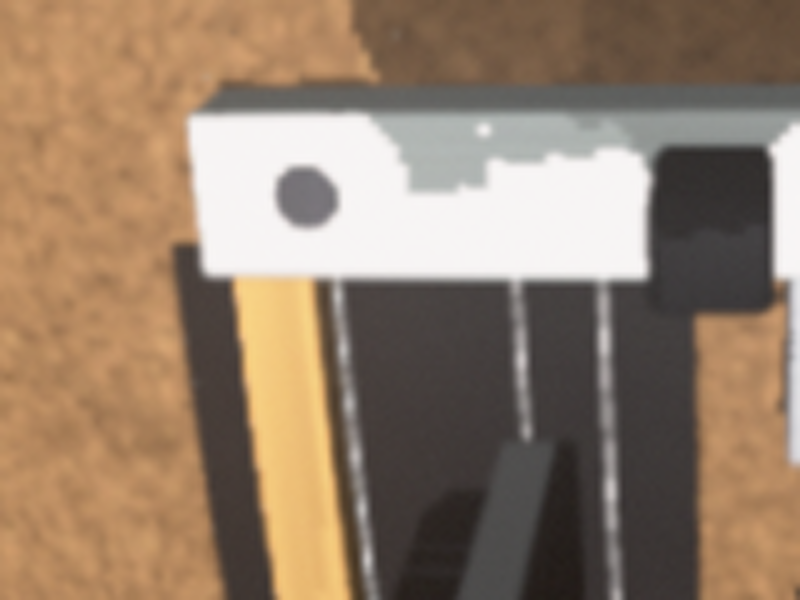

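View pics/q4.png

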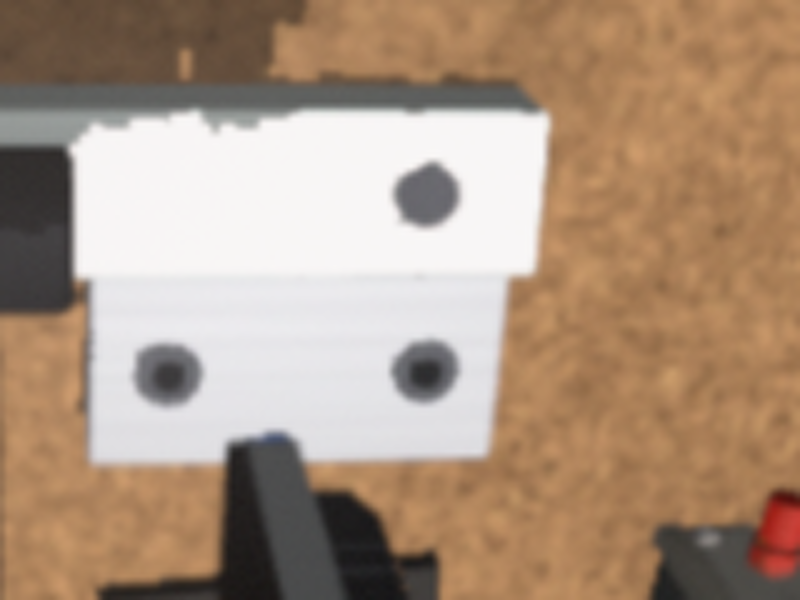

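```bash
python3 - <<'E'
from h import *
W=np.load('pics/q2.npz')['W']; c=dict(calib('wrist'));c['world_to_cam']=W
A=lambda *p:crop(p,130,170,5); B=lambda *p:crop(p,270,170,5)
se=np.r_[A((188,116)),B((548,113),(534,275)),A((204,274))]
s,e=fit(se,rect(36,220,22),W); print(s[:2].round(1),np.degrees(s[2]).round(2),e)
bk=back(B((489,457),(90,465)),20,c,True)[:,:2]; d=bk[0]-bk[1]; print('block back',bk.round(1),np.linalg.norm(d),'yaw',np.degrees(np.arctan2(-d[0],d[1])))
a=s[2]; f=np.array([np.cos(a),np.sin(a)]); print('dist',(bk-s[:2])@f-18)
print('lines',back(A((338,290),(368,590),(516,285),(526,435),(603,285),(615,590)),3,c,True)[:,:2].round(1))
print('strip',back(A((234,280),(312,280),(272,590),(347,590)),21,c,True)[:,:2].round(1))
E
```

```text
[491.9 212.1] 4.1 0.6686629722403268
block back [[546.5 321.2]
 [553.2 232.2]] 89.15495834835893 yaw 4.28667443297839
dist [44.22363762 44.50815417]
lines [[526.5 129.1]
 [605.7 133.8]
 [522.1 169.6]
 [559.1 172.5]
 [520.7 188.9]
 [599.5 194.4]]
strip [[518.5 110.4]
 [517.  128. ]
 [596.5 114.7]
 [594.3 133. ]]
```

```bash
python3 -c "
from h import *
goal([506,498.7,110],98.8)"
```

```text
cur [468.5 217.1 190.8] yaw 94.05 -> yaw 98.8 j6~ -54.0
ROW [ 5.725  8.072 27.831] [ 0.0005 -0.0829  0.001 ] rows 7.1
```

```bash
python3 -m inch '[0,0,15,0,0,0, 5.7,3,27.8,0,-0.083,0, 5.7,3,27.8,0,-0.083,0, 5.7,3,27.8,0,-0.083,0, 5.7,3,27.8,0,-0.083,0, 5.7,3,27.8,0,-0.083,0, 5.7,3,27.8,0,-0.083,0, 5.7,8,27.8,0,-0.083,0]' 0; python3 -m inch '[0,0.5,0,0,0,0, 0,0.5,0,0,0,0, 0,0.5,0,0,0,0]'; python3 look.py r1; python3 zoom.py r1 r2 220 120 120 180 3.3
```

```text
time_s: 28.13
eef_pos: [509.4, 506.8, 127.5]
ee_rot: [0.709, -0.701, -0.062, 0.049]
force: [1.7, 0.6, 1.0]
grip_width: 0.501
time_s: 28.38
eef_pos: [506.6, 497.5, 115.7]
ee_rot: [-0.705, 0.705, 0.055, -0.053]
force: [0.2, 0.2, 1.5]
grip_width: 0.5
[506.6 497.5 115.7] yaw 98.75
```

View pics/r1.png

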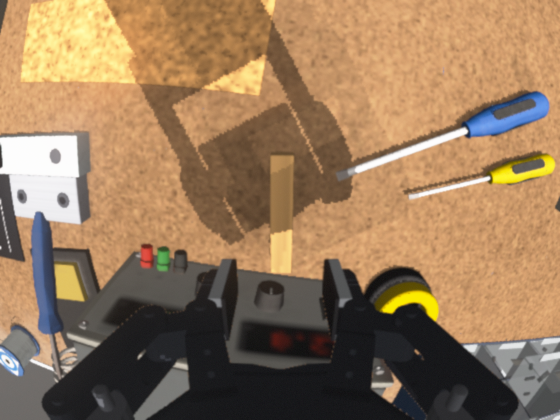

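View pics/r2.png

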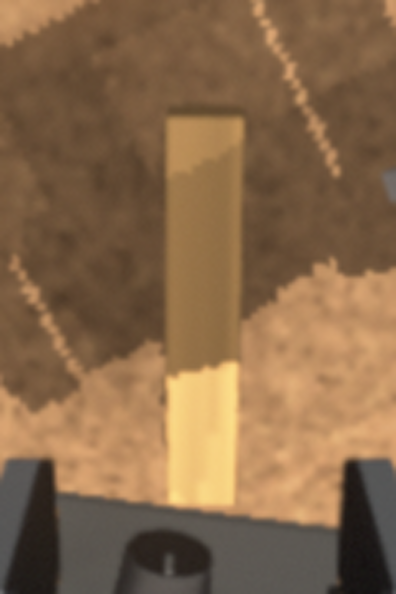

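```bash
python3 - <<'E'
from h import *
W=np.load('pics/r1.npz')['W']
C=lambda *p:crop(p,220,120,3.3)
s,e=fit(C((166,117),(245,118),(236,506),(170,505)),rect(100,18,18),W); print(s[:2].round(1),np.degrees(s[2]).round(2),e)
a=s[2]; f=np.array([np.cos(a),np.sin(a)]); t=s[:2]-5*f
goal([*t,4],90+np.degrees(a))
E
```

```text
[512.9 500.5] 8.5 0.6269752796712851
cur [507.2 497.7 117. ] yaw 98.74 -> yaw 98.5 j6~ -54.0
ROW [ 0.061 11.301  0.192] [-0.0001  0.0042  0.0042] rows 2.7
```

```bash
python3 -m inch '[0,3,0.2,0,0.004,0.004, 0,6,0.2,0,0.004,0.004, 0,9,0.2,0,0.004,0.004, 0,10.6,0.2,0,0.004,0.004, 0,11.1,0.2,0,0.004,0.004, 0,11.1,0.2,0,0.004,0.004, 0,11.1,0.2,0,0.004,0.004]'; python3 -m inch '[0,0,0,0,0,0, 0,0,0,0,0,0, 0,0,0,0,0,0, 0,0,0,0,0,0, 0,0,0,0,0,0, 0,0,0,0,0,0]' 1 60; python3 look.py r3; python3 zoom.py r3 r4 200 120 160 180 3.3
```

```text
time_s: 29.02
eef_pos: [508.0, 500.5, 6.8]
ee_rot: [0.706, -0.705, -0.053, 0.052]
force: [0.4, 0.1, -0.3]
grip_width: 0.5
time_s: 29.52
eef_pos: [507.7, 500.8, 6.4]
ee_rot: [0.706, -0.705, -0.053, 0.052]
force: [-0.8, -1.7, 6.9]
grip_width: 0.188
[507.7 500.8   6.4] yaw 98.55
```

View pics/r4.png

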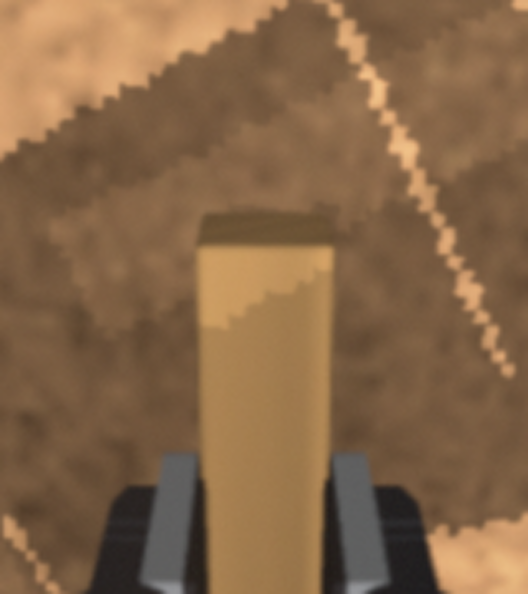

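```bash
python3 -m inch '[0,-1,0,0,0,0, 0,-3,0,0,0,0, 0,-6,0,0,0,0, 0,-9,0,0,0,0, 0,-12,0,0,0,0, 0,-12,0,0,0,0, 0,-12,0,0,0,0]'; python3 look.py r5; python3 zoom.py r5 r6 200 120 160 180 3.3; python3 -c "
from h import *
goal([*stw(45,-95),110],94.1)"
```

```text
time_s: 30.15
eef_pos: [507.6, 500.7, 127.1]
ee_rot: [0.706, -0.705, -0.054, 0.052]
force: [-0.5, -0.3, -1.5]
grip_width: 0.186
[507.6 500.7 127.1] yaw 98.56
cur [507.  500.2 124.9] yaw 98.55 -> yaw 94.1 j6~ -76.0
ROW [  0.159   1.495 -32.357] [ 0.      0.0776 -0.0003] rows 7.8
```

View pics/r6.png

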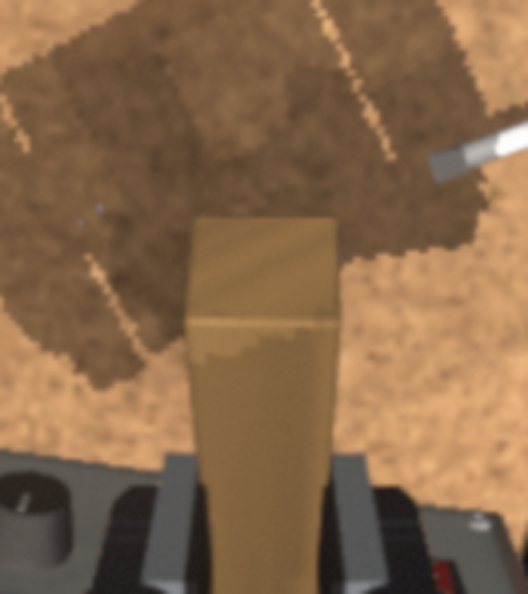

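```bash
python3 -c "
from gap import *
d=np.load('pics/r3.npz'); c=dict(calib('wrist'));c['world_to_cam']=d['W']
print(((back(crop([(198,247),(334,247)],200,120,3.3),18,c,True)-d['p'])@d['M']).round(2))"
python3 -m inch '[0,0,-10,0,0,0, 0,0,-20,0,0,0, 0.2,0,-32.3,0,0.078,0, 0.2,0,-32.3,0,0.078,0, 0.2,0,-32.3,0,0.078,0, 0.2,0,-32.3,0,0.078,0, 0.2,0,-32.3,0,0.078,0, 0.2,0,-32.3,0,0.078,0]'; python3 -m inch '[0,0,0,0,0,0, 0,0,0,0,0,0, 0,0,0,0,0,0]'; python3 look.py s1; python3 -c "
from h import *
goal([*stw(46,-95),40],94.1)"
```

```text
[[-44.58 -11.72  -7.77]
 [-44.58 -11.7    9.51]]
time_s: 30.87
eef_pos: [556.5, 178.0, 123.3]
ee_rot: [-0.706, 0.707, 0.024, -0.026]
force: [0.2, 0.5, 0.0]
grip_width: 0.186
time_s: 31.12
eef_pos: [556.5, 181.6, 123.6]
ee_rot: [-0.707, 0.707, 0.024, -0.026]
force: [0.4, 0.9, 0.3]
grip_width: 0.186
[556.5 181.6 123.6] yaw 94.08
cur [556.5 182.1 123.7] yaw 94.14 -> yaw 94.1 j6~ -76.0
ROW [ 0.126  8.373 -0.156] [ 0.0003  0.0007 -0.0022] rows 2.0
```

View pics/s1.png

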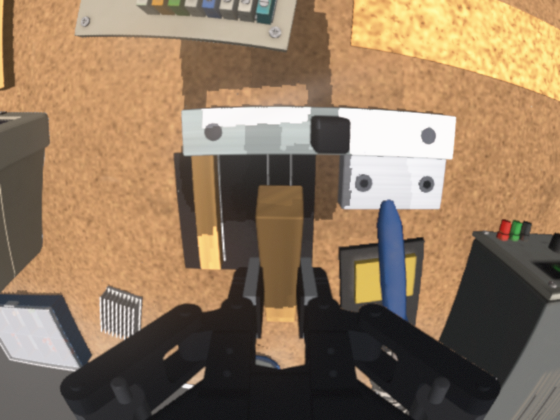

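```bash
cat >> h.py <<'E'
ST=[504.9,273.2,4.1]
E
python3 -m inch '[0.1,4,0,0,0,0, 0.1,7,0,0,0,0, 0.1,9,0,0,0,0, 0.1,9.8,0,0,0,0, 0.1,9.8,0,0,0,0, 0.1,9.8,0,0,0,0]'; python3 -m inch '[0,0.3,0,0,0,0, 0,0.5,0,0,0,0, 0,0.5,0,0,0,0]'; python3 -m inch '[0,0.3,0,0,0,0, 0,0.5,0,0,0,0, 0,0.5,0,0,0,0]'; python3 look.py s2;  python3 zoom.py s2 s3 200 150 160 150 4
```

```text
time_s: 31.67
eef_pos: [557.3, 182.6, 25.7]
ee_rot: [-0.706, 0.707, 0.025, -0.027]
force: [0.5, -0.1, -0.7]
grip_width: 0.192
time_s: 31.92
eef_pos: [557.7, 182.1, 22.2]
ee_rot: [-0.707, 0.707, 0.025, -0.026]
force: [-6.3, 0.5, 11.5]
grip_width: 0.187
time_s: 32.17
eef_pos: [558.7, 182.5, 20.1]
ee_rot: [0.707, -0.707, -0.026, 0.025]
force: [-13.1, -0.1, 32.8]
grip_width: 0.187
[558.7 182.5  20.1] yaw 94.15
```

View pics/s3.png

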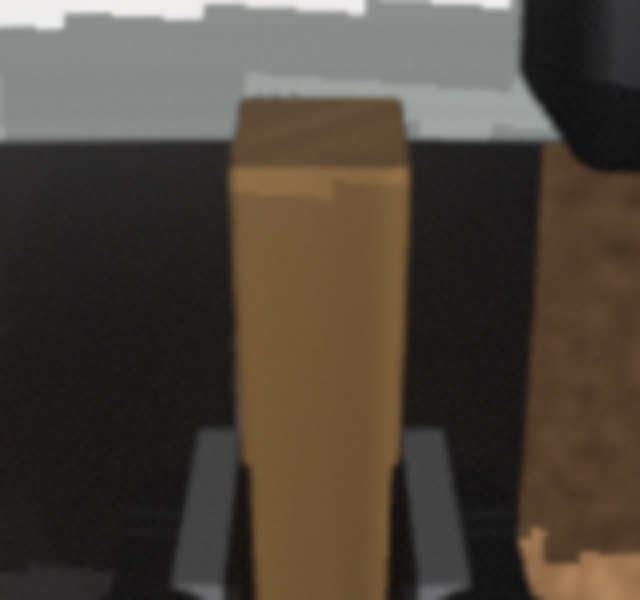

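```bash
python3 -m inch '[0.3,-0.5,0,0,0,0, 0.6,-0.8,0,0,0,0, 0.6,-0.8,0,0,0,0, 0.6,-0.8,0,0,0,0]' 1 20; python3 -m inch '[0,0.2,0,0,0,0, 0,0.4,0,0,0,0, 0,0.4,0,0,0,0]'; python3 -m inch '[0,0.2,0,0,0,0, 0,0.3,0,0,0,0, 0,0.3,0,0,0,0]';
```

```text
time_s: 32.55
eef_pos: [563.8, 181.8, 23.9]
ee_rot: [-0.706, 0.707, 0.025, -0.026]
force: [0.3, 1.2, 0.1]
grip_width: 0.185
time_s: 32.8
eef_pos: [563.3, 181.7, 20.6]
ee_rot: [-0.706, 0.707, 0.024, -0.026]
force: [-7.3, -1.1, 13.1]
grip_width: 0.184
time_s: 33.05
eef_pos: [564.0, 181.9, 19.5]
ee_rot: [-0.707, 0.707, 0.025, -0.025]
force: [-11.8, -1.9, 25.2]
grip_width: 0.19
```

```bash
python3 -m inch '[0,-0.8,0,0,0,0, 0,-1.5,0,0,0,0, 0,-1.5,0,0,0,-0.1, 0,-1.5,0,0,0,-0.21, 0,-1.5,0,0,0,-0.21, 0,-1.5,0,0,0,-0.21]' 1 50; python3 look.py s4;  python3 zoom.py s4 s5 200 150 160 150 4
```

```text
time_s: 33.55
eef_pos: [563.0, 181.5, 32.1]
ee_rot: [0.705, -0.701, -0.097, -0.047]
force: [0.2, 0.4, 0.0]
grip_width: 0.188
[563.  181.5  32.1] yaw 94.09
```

View pics/s5.png

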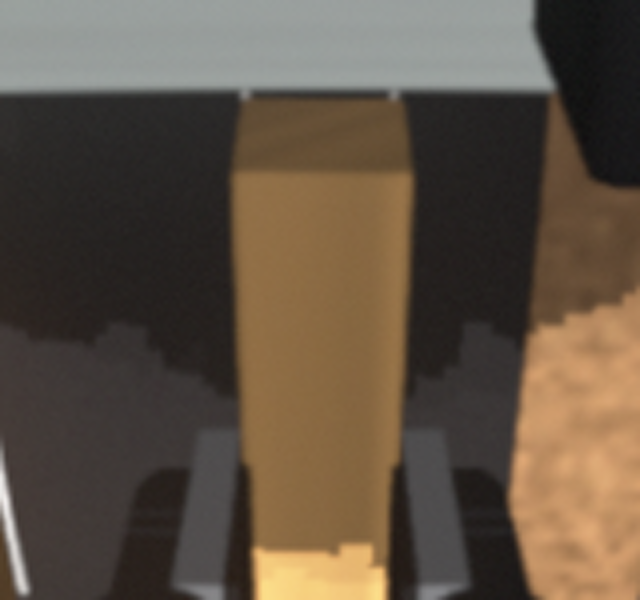

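```bash
python3 - <<'E'
from h import *
im=ctrl.capture('side')
cv2.imwrite('pics/s6.png',cv2.resize(im[150:270,230:380],None,fx=5,fy=5,interpolation=cv2.INTER_CUBIC)[:,:,::-1])
E
```

```text
(no output)
```

View pics/s6.png

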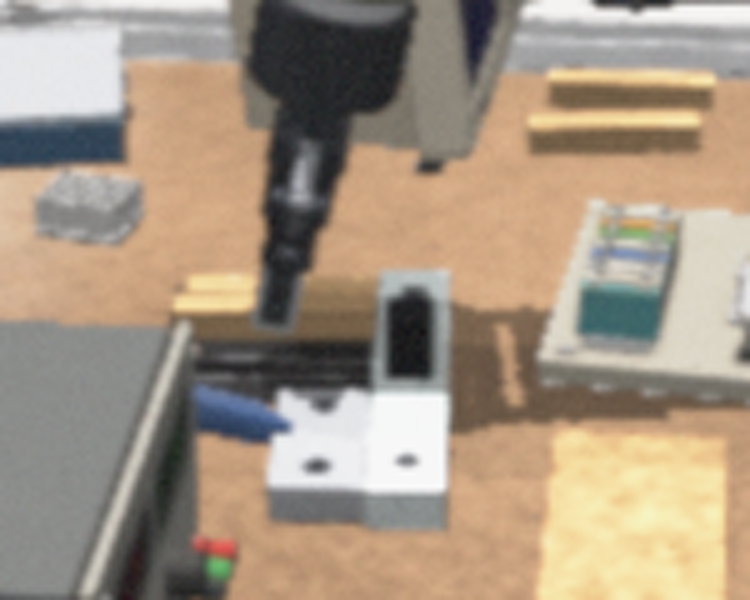

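```bash
cat >> h.py <<'E'
def shift(d):
    p,r=pose(); print('cur',p.round(1),'tool cm',(r.inv().apply(np.array(d,float))/10).round(3))
E
python3 -c "
from h import *
shift([0,0,-20]);shift([-10,-0.7,0]);print(stw(44.6,-95))"
```

```text
cur [564.7 181.5  32.6] tool cm [-4.120e-01  1.957e+00  1.000e-03]
cur [564.7 181.5  32.6] tool cm [-0.981 -0.206  0.001]
[556.17811613 181.63191164]
```

```bash
python3 -m inch '[-0.2,0.8,0,0,0,0, -0.41,1.6,0,0,0,0, -0.41,1.96,0,0,0,0, -0.41,1.96,0,0,0,0]'; python3 -m inch '[-0.05,0.1,0,0,0,0, -0.05,0.2,0,0,0,0, -0.05,0.2,0,0,0,0]'; python3 look.py s7;  python3 zoom.py s7 s8 200 150 160 150 4
```

```text
time_s: 33.98
eef_pos: [564.1, 181.5, 11.4]
ee_rot: [0.705, -0.7, -0.098, -0.048]
force: [-0.0, -0.1, 1.4]
grip_width: 0.185
time_s: 34.23
eef_pos: [564.0, 181.5, 10.8]
ee_rot: [0.705, -0.7, -0.099, -0.049]
force: [-5.5, -1.5, 11.7]
grip_width: 0.187
[564.  181.5  10.8] yaw 94.09
```

View pics/s8.png

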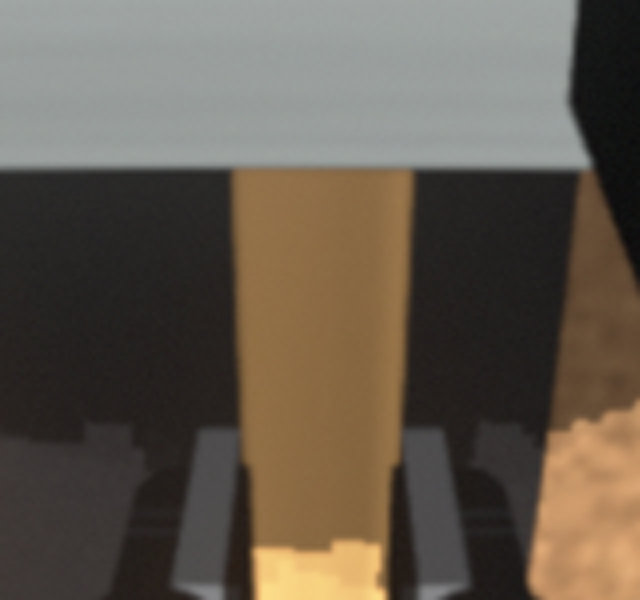

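```bash
python3 - <<'E'
from h import *
im=ctrl.capture('side')
cv2.imwrite('pics/s9.png',cv2.resize(im[180:260,260:350],None,fx=8,fy=7,interpolation=cv2.INTER_CUBIC)[:,:,::-1])
E
```

```text
(no output)
```

View pics/s9.png

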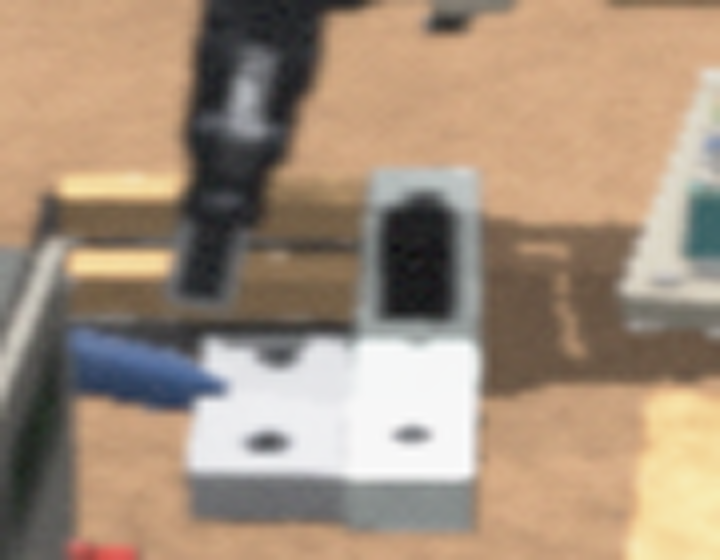

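View pics/s7.png

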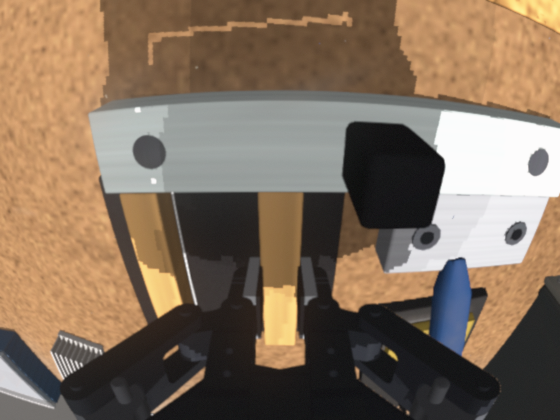

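```bash
python3 -m inch '[-0.05,-0.1,0,0,0,0, -0.05,-0.1,0,0,0,0]'; python3 -m inch '[0,0,0,0,0,0, 0,0,0,0,0,0, 0,0,0,0,0,0, 0,0,0,0,0,0, 0,0,0,0,0,0]' 0.3; python3 -c "
from h import *
shift([0,0,130])"
```

```text
time_s: 34.5
eef_pos: [563.5, 181.5, 11.2]
ee_rot: [0.705, -0.7, -0.099, -0.049]
force: [0.6, 0.1, 3.4]
grip_width: 0.187
time_s: 34.92
eef_pos: [563.1, 181.5, 10.9]
ee_rot: [0.705, -0.7, -0.099, -0.049]
force: [0.2, -0.2, 0.3]
grip_width: 0.355
cur [563.1 181.5  10.9] tool cm [ 2.6910e+00 -1.2718e+01 -7.0000e-03]
```

Rise and straighten, then look from a clear upright viewpoint.

```bash
python3 -m inch '[0.8,-4,0,0,0,0, 1.6,-8,0,0,0,0, 2.7,-12.7,0,0,0,0, 3,-14,0,0,0,0.1, 3,-14,0,0,0,0.21, 3,-14,0,0,0,0.21]'; python3 -c "
from h import *
goal([475,165,150],94.1)"
```

```text
time_s: 35.42
eef_pos: [565.3, 181.4, 155.7]
ee_rot: [-0.706, 0.707, 0.024, -0.026]
force: [0.8, 1.0, -1.0]
grip_width: 0.347
cur [565.3 181.4 155.7] yaw 94.04 -> yaw 94.1 j6~ -75.0
ROW [-9.122  0.592 -0.997] [ 0.0004 -0.001  -0.002 ] rows 2.2
```

```bash
python3 -m inch '[2.8,-1,-1.5,0,0,0, 2.8,-1,-1.5,0,0,0, 2.8,-1,-1.5,0,0,0, 2.8,-1,-1.5,0,0,0]'; python3 look.py t1; python3 zoom.py t1 t2 120 60 200 150 4
```

```text
time_s: 35.75
eef_pos: [591.8, 168.8, 163.4]
ee_rot: [-0.706, 0.707, 0.025, -0.026]
force: [-0.7, 0.0, -0.2]
grip_width: 0.347
[591.8 168.8 163.4] yaw 94.08
```

View pics/t1.png

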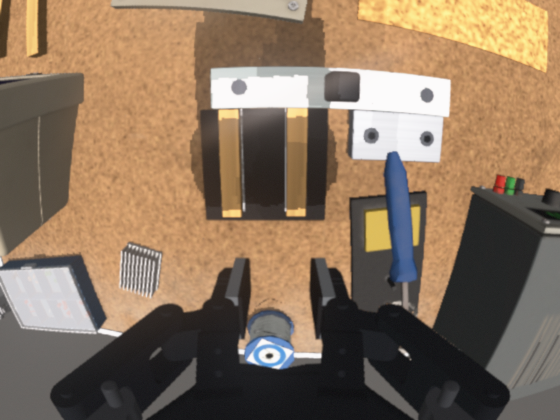

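View pics/t2.png

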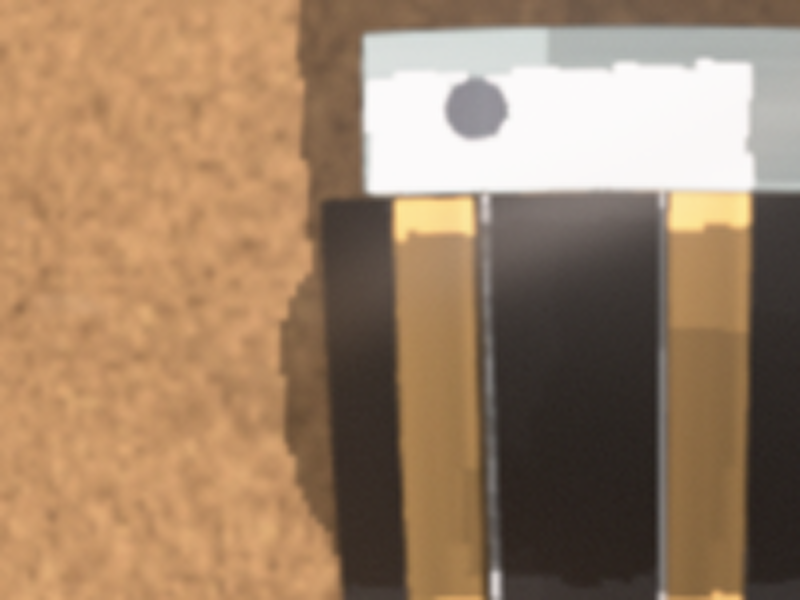

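```bash
python3 -c "
from h import *
print(stw(116,-155),stw(109.6,-155))
goal([*stw(117,-155),90],94.1)"
```

```text
[631.68523469 126.89038219] [625.30161368 126.43279854]
cur [591.6 169.  163.5] yaw 94.1 -> yaw 94.1 j6~ -83.0
ROW [ 3.806  7.348 -4.478] [ 0.0004 -0.0001 -0.0017] rows 2.3
```

```bash
python3 -m inch '[3.8,2,-4.5,0,0,0, 3.8,4,-4.5,0,0,0, 3.8,7.3,-4.5,0,0,0, 3.8,11,-4.5,0,0,0, 3.8,14.5,-4.5,0,0,0, 3.8,15.2,-4.5,0,0,0, 3.8,15.2,-4.5,0,0,0, 3.8,15.2,-4.5,0,0,0]' 1 40; python3 -c "
from h import *
goal([*stw(109.6,-155),11],94.1)"
```

```text
time_s: 36.47
eef_pos: [634.1, 126.7, 14.0]
ee_rot: [-0.706, 0.707, 0.026, -0.025]
force: [0.2, -0.6, -0.1]
grip_width: 0.001
cur [634.1 126.7  14. ] yaw 94.11 -> yaw 94.1 j6~ -83.0
ROW [-0.877  0.298  0.034] [0.0006 0.0001 0.0012] rows 0.2
```

```bash
python3 -m inch '[-0.3,0.2,0,0,0,0, -0.5,0.3,0,0,0,0, -0.6,0.3,0,0,0,0, -0.6,0.3,0,0,0,0]'; python3 -m inch '[-0.1,0,0,0,0,0, -0.2,0,0,0,0,0, -0.2,0,0,0,0,0, -0.2,0,0,0,0,0]'; python3 -c "
from h import *
goal([*stw(109.6,-155),11],94.1)"
```

```text
time_s: 36.8
eef_pos: [627.6, 126.0, 10.3]
ee_rot: [-0.706, 0.707, 0.025, -0.025]
force: [-0.1, -0.1, -0.6]
grip_width: -0.004
time_s: 37.13
eef_pos: [626.1, 125.8, 9.8]
ee_rot: [-0.706, 0.707, 0.025, -0.025]
force: [2.6, 0.1, 2.6]
grip_width: 0.002
cur [626.1 125.8   9.8] yaw 94.07 -> yaw 94.1 j6~ -83.0
ROW [-0.076 -0.119  0.072] [ 0.0006 -0.0005  0.0009] rows 0.0
```

```bash
python3 -m inch '[-0.05,0,0,0,0,0, -0.05,0,0,0,0,0]'; python3 -m inch '[0.6,0,0,0,0,0, 0.9,0,0,0,0,0, 0.9,-4,0,0,0,0, 0.9,-8,0,0,0,0, -1.5,-12,2,0,0,0, -4,-15.5,4,0,0,0, -4,-15.5,4,0,0,0, -4,-15.5,4,0,0,0]'; python3 -m inch '[0,0,0,0,0,0, 0,0,0,0,0,0]' 0.2; python3 look.py t3; python3 zoom.py t3 t4 120 60 200 150 4
```

```text
time_s: 37.3
eef_pos: [625.3, 125.7, 9.5]
ee_rot: [-0.706, 0.707, 0.025, -0.025]
force: [3.8, 0.4, 2.2]
grip_width: 0.001
time_s: 37.97
eef_pos: [582.1, 164.3, 167.1]
ee_rot: [-0.707, 0.707, 0.027, -0.025]
force: [-0.2, -0.0, -0.5]
grip_width: 0.002
time_s: 38.13
eef_pos: [582.3, 162.2, 162.0]
ee_rot: [-0.706, 0.707, 0.023, -0.027]
force: [0.1, 0.1, -0.1]
grip_width: 0.272
[582.3 162.2 162. ] yaw 94.05
```

View pics/t3.png

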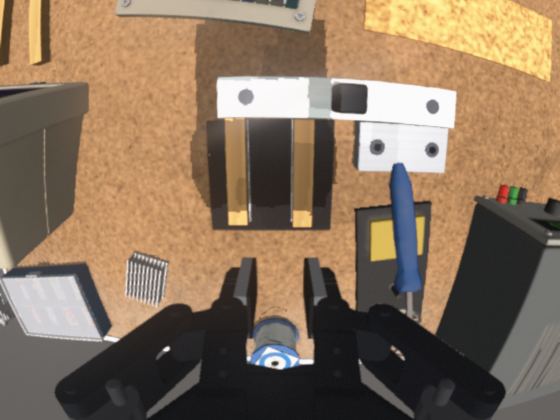

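View pics/t4.png

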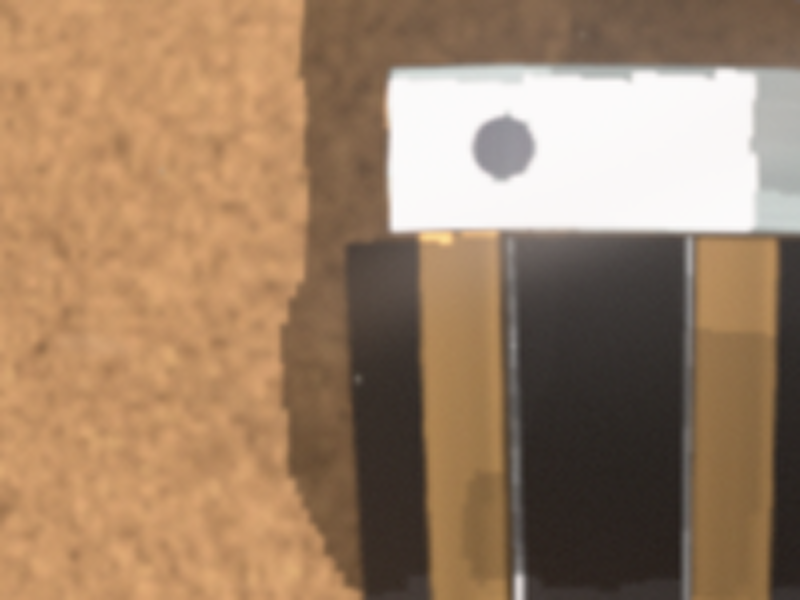

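```bash
python3 zoom.py t3 t5 320 60 150 130 5
```

```text
(no output)
```

View pics/t5.png

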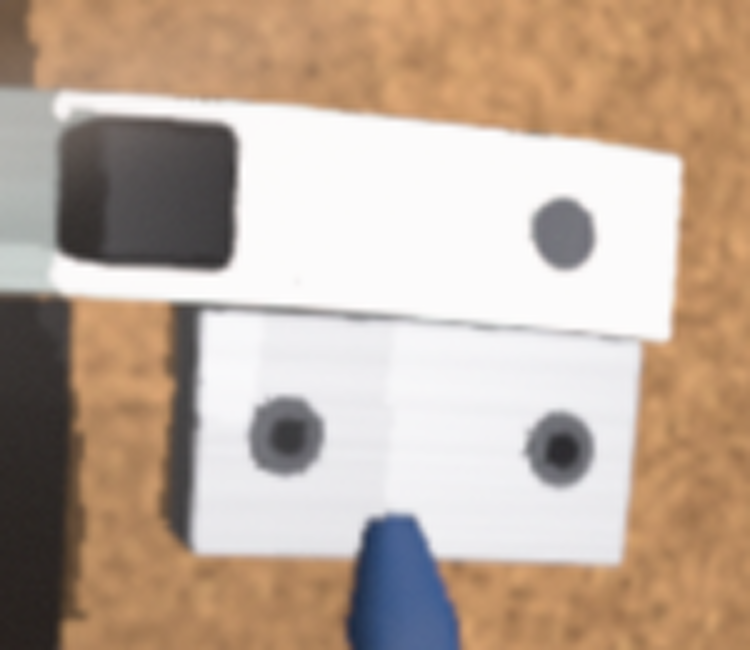

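```bash
python3 -c "
from h import *
goal([*stw(-58,-34),80],94.1); print(stw(-46,-34))"
```

```text
cur [582.4 162.1 161.9] yaw 94.03 -> yaw 94.1 j6~ -66.0
ROW [-12.704   8.245   8.227] [ 0.0008 -0.0012 -0.0046] rows 4.1
[461.44863709 235.99813094]
```

```bash
python3 -m inch '[-12.7,0,8.2,0,0,-0.004, -12.7,0,8.2,0,0,-0.004, -12.7,0,8.2,0,0,-0.004, -12.7,4,8.2,0,0,-0.004, -12.7,8,8.2,0,0,-0.004, -12.7,12,8.2,0,0,-0.004, -12.7,15.1,8.2,0,0,-0.004, -12.7,15.1,8.2,0,0,-0.004]' 1 40; python3 -m inch '[0.2,0,0,0,0,0, 0.5,0,0,0,0,0, 0.8,0,0,0,0,0, 0.9,0,0,0,0,0, 0.9,0,0,0,0,0]';python3 -m inch '[0.1,0,0,0,0,0, 0.2,0,0,0,0,0, 0.3,0,0,0,0,0, 0.3,0,0,0,0,0]'
```

```text
time_s: 38.85
eef_pos: [445.9, 234.0, 6.7]
ee_rot: [-0.705, 0.708, 0.021, -0.028]
force: [-1.4, 1.1, 0.2]
grip_width: -0.0
time_s: 39.27
eef_pos: [459.8, 236.3, 14.7]
ee_rot: [0.707, -0.707, -0.027, 0.023]
force: [-0.2, 0.2, 0.4]
grip_width: 0.002
time_s: 39.6
eef_pos: [460.7, 236.3, 13.4]
ee_rot: [-0.706, 0.707, 0.025, -0.025]
force: [-5.6, -1.5, 4.0]
grip_width: -0.004
```

```bash
python3 -m inch '[0.1,0,0,0,0,0, 0.2,0,0,0,0,0, 0.3,0,0,0,0,0, 0.3,0,0,0,0,0]'; python3 -m inch '[0.1,0,0,0,0,0, 0.2,0,0,0,0,0, 0.2,0,0,0,0,0]'
```

```text
time_s: 39.93
eef_pos: [461.8, 236.1, 13.0]
ee_rot: [-0.706, 0.707, 0.024, -0.027]
force: [-12.9, -4.8, 9.7]
grip_width: -0.001
time_s: 40.18
eef_pos: [461.9, 236.2, 12.9]
ee_rot: [-0.706, 0.708, 0.022, -0.029]
force: [-22.7, -4.3, 16.7]
grip_width: -0.0
```

```bash
python3 -m inch '[-1,0,0,0,0,0, -2,0,0,0,0,0, -2,-4,0,0,0,0, -2,-8,0,0,0,0, -2,-12,0,0,0,0, -2,-15,0,0,0,0]' ; python3 -c "
from h import *
goal([365,-125,170],90)"
```

```text
time_s: 40.68
eef_pos: [446.7, 235.6, 166.8]
ee_rot: [0.707, -0.707, -0.027, 0.023]
force: [-0.0, 0.1, 1.3]
grip_width: -0.004
cur [446.7 235.6 166.8] yaw 94.09 -> yaw -90 j6~ 71.0
ROW [-10.718  -0.393 -35.384] [ 9.5000e-03 -3.0702e+00  4.0000e-04] rows 24.6
```

```bash
python3 -m inch '[-10.7,-1,-35.4,0,0.071,0, -10.7,-1,-35.4,0,0.071,0, -10.7,-1,-35.4,0,0.071,0, -10.7,-1,-35.4,0,0.071,0, -10.7,-1,-35.4,0,0.071,0, -10.7,-1,-35.4,0,0.071,0, -10.7,-1,-35.4,0,0.071,0, -10.7,-1,-35.4,0,0.071,0]' 0; python3 -c "
from h import *
goal([365,-125,150],90,half=90)"
```

```text
time_s: 41.35
eef_pos: [371.9, -91.3, 172.6]
ee_rot: [-0.707, 0.707, 0.002, 0.001]
force: [1.0, 0.4, -0.3]
grip_width: 0.498
cur [371.9 -91.3 172.6] yaw 90.03 -> yaw 90 j6~ -109.0
ROW [-0.705  2.264 -3.365] [0.0009 0.0005 0.004 ] rows 1.0
```

```bash
python3 -m inch '[-0.7,0,-3.4,0,0,0.004, -0.7,0,-3.4,0,0,0.004, -0.7,0,-3.4,0,0,0.004, -0.7,0,-3.4,0,0,0.004, -0.7,0,-3.4,0,0,0.004]' ; python3 look.py u1; python3 zoom.py u1 u2 180 80 200 180 3.3; python3 -c "
from h import *; print(ctrl.sense()['joints'].round(2))"
```

```text
time_s: 41.77
eef_pos: [366.0, -122.6, 172.2]
ee_rot: [-0.707, 0.707, 0.0, -0.001]
force: [-0.5, -0.4, 0.3]
grip_width: 0.498
[ 366.  -122.6  172.2] yaw 90.11
[-0.63  0.07  1.96 -0.    1.11 -2.2 ]
```

View pics/u1.png

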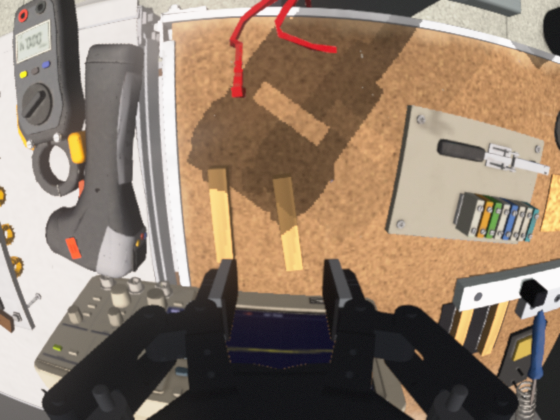

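View pics/u2.png

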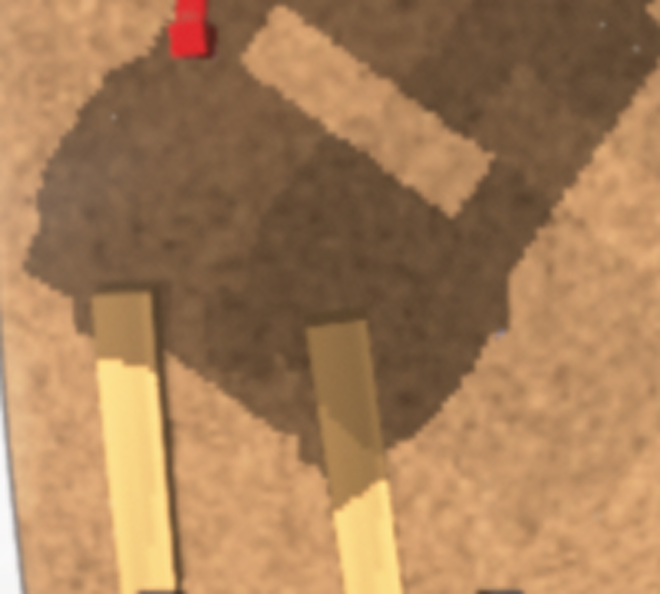

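```bash
python3 zoom.py u1 u3 195 160 120 120 6
```

```text
(no output)
```

View pics/u3.png

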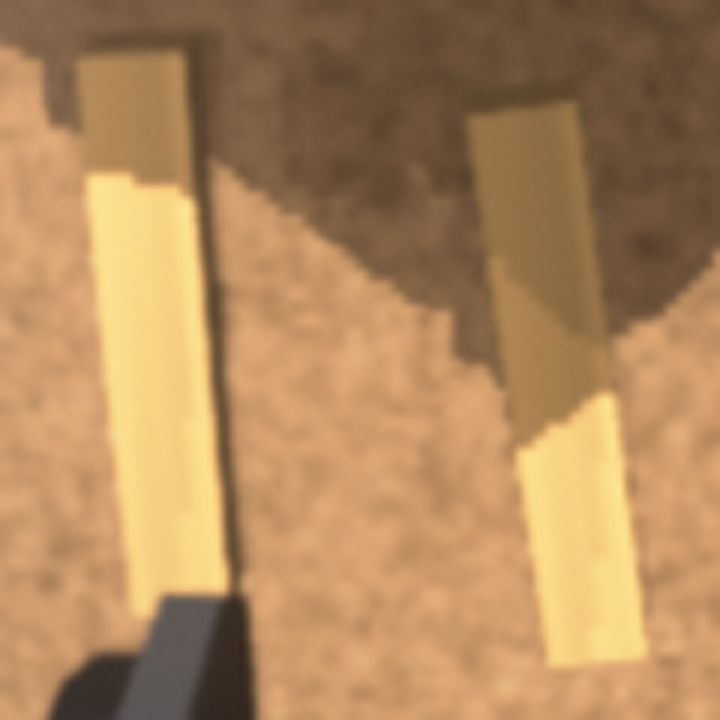

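```bash
python3 - <<'E'
from h import *
W=np.load('pics/u1.npz')['W']
C=lambda *p:crop(p,195,160,6)
s,e=fit(C((467,113),(577,103),(647,657),(549,667)),rect(100,18,18),W); print('C',s[:2].round(1),np.degrees(s[2]).round(2),e)
t,e=fit(C((77,56),(186,50),(228,590),(133,617)),rect(100,18,18),W); print('D',t[:2].round(1),np.degrees(t[2]).round(2),e)
f=np.array([np.cos(s[2]),np.sin(s[2])]); g=s[:2]-6*f
goal([*g,80],0,half=90+np.degrees(s[2]))
E
```

```text
C [ 401.9 -113.4] 7.83 0.8189085927843962
D [ 392.2 -180.2] 1.6 4.060429425202642
cur [ 366.  -122.5  172.2] yaw 90.13 -> yaw 97.8 j6~ -114.0
ROW [3.012 9.217 0.825] [ 1.000e-04 -1.344e-01 -1.000e-03] rows 2.3
```

```bash
python3 -m inch '[2.9,3,0.8,0,-0.134,0, 2.9,6,0.8,0,-0.134,0, 2.9,9,0.8,0,-0.134,0, 2.9,9,0.8,0,-0.134,0]' 0; python3 look.py v1; python3 -c "
from h import *
a=np.radians(7.83);goal([401.9-7*np.cos(a),-113.4-7*np.sin(a),6],0,half=97.8)"
```

```text
time_s: 42.15
eef_pos: [392.6, -113.0, 78.2]
ee_rot: [0.707, -0.704, -0.045, 0.051]
force: [-0.4, 0.5, -0.2]
grip_width: 0.498
[ 392.6 -113.    78.2] yaw 97.82
cur [ 393.7 -114.    80.8] yaw 97.79 -> yaw 97.8 j6~ -114.0
ROW [ 0.155  7.484 -0.079] [-0.0033 -0.0001 -0.005 ] rows 1.8
```

View pics/v1.png

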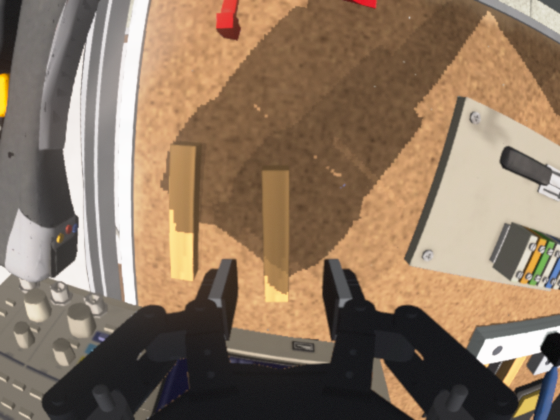

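```bash
python3 -m inch '[0.1,2,-0.25,0,0,-0.004, 0.1,5,-0.25,0,0,-0.004, 0.1,7,-0.25,0,0,-0.004, 0.1,7.4,-0.25,0,0,-0.004, 0.1,7.4,-0.25,0,0,-0.004, 0.1,7.4,-0.25,0,0,-0.004]'; python3 look.py v2; python3 zoom.py v2 v3 200 140 160 160 3.7
```

```text
time_s: 42.7
eef_pos: [397.0, -118.4, 9.9]
ee_rot: [-0.705, 0.706, 0.049, -0.046]
force: [-0.1, 0.6, 1.5]
grip_width: 0.502
[ 397.  -118.4    9.9] yaw 97.71
```

View pics/v3.png

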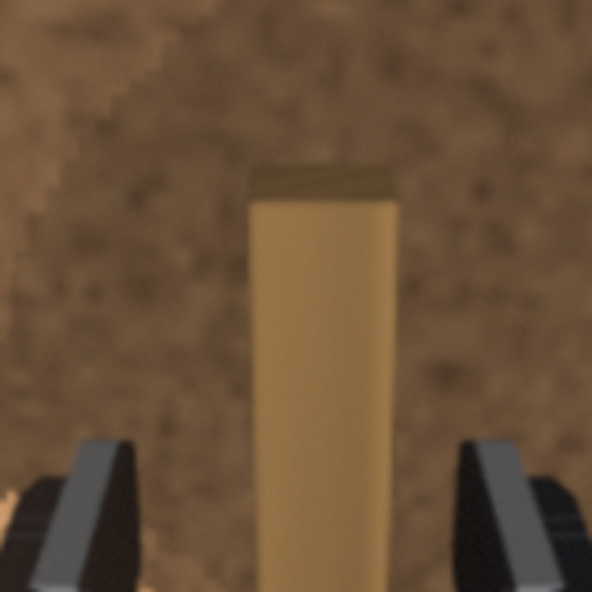

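```bash
python3 -m inch '[-0.1,0.2,0.3,0,0,0, -0.1,0.5,0.3,0,0,0, -0.1,0.5,0.3,0,0,0]'; python3 -m inch '[0,0,0,0,0,0, 0,0,0,0,0,0, 0,0,0,0,0,0, 0,0,0,0,0,0, 0,0,0,0,0,0, 0,0,0,0,0,0]' 1 90; python3 look.py v4; python3 zoom.py v4 v5 200 140 160 160 3.7
```

```text
time_s: 43.0
eef_pos: [394.5, -115.0, 3.3]
ee_rot: [-0.705, 0.706, 0.049, -0.046]
force: [-0.8, -0.0, -0.3]
grip_width: 0.498
time_s: 43.5
eef_pos: [394.6, -115.2, 3.6]
ee_rot: [-0.705, 0.706, 0.049, -0.046]
force: [-2.0, 1.4, 8.6]
grip_width: 0.185
[ 394.6 -115.2    3.6] yaw 97.69
```

View pics/v5.png

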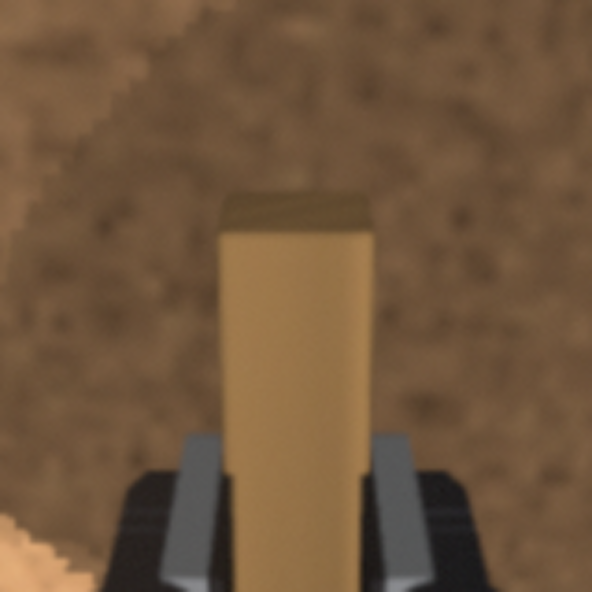

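```bash
python3 -m inch '[0,-0.3,0,0,0,0, 0,-0.8,0,0,0,0, 0,-1.5,0,0,0,0, 0,-2.5,0,0,0,0, 0,-4,0,0,0,0, 0,-5,0,0,0,0, 0,-5,0,0,0,0]'; python3 look.py v6; python3 zoom.py v6 v7 200 140 160 160 3.7
```

```text
time_s: 44.13
eef_pos: [395.4, -115.7, 55.2]
ee_rot: [-0.705, 0.706, 0.05, -0.045]
force: [0.3, 0.2, -0.4]
grip_width: 0.181
[ 395.4 -115.7   55.2] yaw 97.7
```

View pics/v7.png

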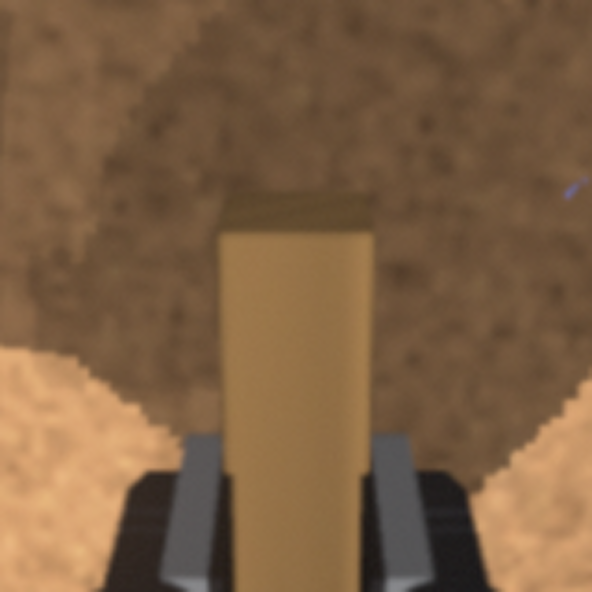

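```bash
python3 -c "
from h import *
d=np.load('pics/v4.npz'); c=dict(calib('wrist'));c['world_to_cam']=d['W']
print(((back(crop([(220,233),(374,233)],200,140,3.7),18,c,True)-d['p'])@d['M']).round(2))
goal([400,80,140],0,half=97.7)"
```

```text
[[-41.9  -14.49  -7.88]
 [-41.9  -14.5    9.33]]
cur [ 394.9 -115.4   54.1] yaw 97.69 -> yaw 97.7 j6~ -86.0
ROW [ 3.163 -8.607 19.286] [ 0.0017 -0.0001  0.0049] rows 5.1
```

```bash
python3 -m inch '[0,-4,0,0,0,0, 0,-8,0,0,0,0, 1,-9,6,0,0,0, 3,-9,12,0,0,0, 3,-9,19,0,0,0, 3,-9,19,0,0,0, 3,-9,19,0,0,0, 3,-9,19,0,0,0]'; python3 -c "
from h import *
print(stw(20,-117.5))
goal([*stw(20,-117.5),140],0,half=4.1)"
```

```text
time_s: 44.85
eef_pos: [397.4, 80.8, 142.7]
ee_rot: [0.706, -0.705, -0.05, 0.048]
force: [0.5, -0.0, -1.3]
grip_width: 0.181
[533.24976537 157.43065689]
cur [397.4  80.8 142.7] yaw 97.96 -> yaw 4.1 j6~ 12.0
ROW [14.51   0.307  5.704] [-2.3000e-03  1.6381e+00  8.0000e-04] rows 13.1
```

```bash
python3 -m inch '[14.5,-1,5.7,0,1.634,0, 14.5,-1,5.7,0,1.634,0, 14.5,-1,5.7,0,1.634,0, 14.5,-1,5.7,0,1.634,0, 14.5,-1,5.7,0,1.634,0, 14.5,-1,5.7,0,1.634,0, 14.5,-1,5.7,0,1.634,0, 14.5,-1,5.7,0,1.634,0]'; python3 -c "
from h import *
goal([*stw(20,-117.5),140],0,half=4.1)"
```

```text
time_s: 45.52
eef_pos: [534.4, 152.4, 152.6]
ee_rot: [0.641, -0.641, 0.298, -0.299]
force: [0.3, -0.1, -0.0]
grip_width: 0.184
cur [534.4 152.4 152.6] yaw 40.02 -> yaw 4.1 j6~ 12.0
ROW [-0.466  1.256  0.233] [-1.20e-03  6.27e-01  5.00e-04] rows 5.0
```

```bash
python3 -m inch '[-0.4,0.5,0.2,0,0.627,0, -0.4,0.5,0.2,0,0.627,0, -0.4,0.5,0.2,0,0.627,0, -0.4,0.5,0.2,0,0.627,0, -0.4,0.5,0.2,0,0.627,0, -0.4,0.5,0.2,0,0.627,0, -0.4,0.5,0.2,0,0.627,0]'; python3 look.py w1; python3 -c "
from h import *
goal([*stw(20,-117.5),60],0,half=4.1)"
```

```text
time_s: 46.1
eef_pos: [533.4, 156.8, 148.0]
ee_rot: [0.52, -0.519, 0.479, -0.48]
force: [-0.1, 0.1, -0.6]
grip_width: 0.183
[533.4 156.8 148. ] yaw 4.65
cur [533.4 156.9 148.2] yaw 4.67 -> yaw 4.1 j6~ 12.0
ROW [-0.053  8.817 -0.031] [-0.0022  0.01    0.0001] rows 2.1
```

View pics/w1.png

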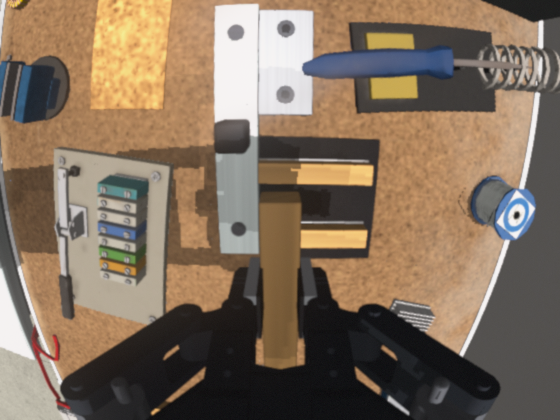

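```bash
python3 -m inch '[-0.05,3,0,0,0.01,0, -0.05,6,0,0,0.01,0, -0.05,9,0,0,0.01,0, -0.05,11,0,0,0.01,0, -0.05,11.3,0,0,0.01,0, -0.05,11.3,0,0,0.01,0]';python3 -m inch '[0,0,0,0,0,0, 0,0,0,0,0,0]'; python3 look.py w2; python3 zoom.py w2 w3 180 90 200 180 3.3; python3 -c "
from h import *
goal([*stw(20,-117.5),25],0,half=4.1)"
```

```text
time_s: 46.65
eef_pos: [533.3, 157.7, 34.9]
ee_rot: [0.517, -0.517, 0.482, -0.482]
force: [0.1, 0.9, 0.4]
grip_width: 0.18
time_s: 46.82
eef_pos: [534.7, 157.9, 37.3]
ee_rot: [0.518, -0.515, 0.481, -0.484]
force: [-0.1, -0.5, -0.4]
grip_width: 0.183
[534.7 157.9  37.3] yaw 3.95
cur [534.6 158.   37.2] yaw 3.93 -> yaw 4.1 j6~ 12.0
ROW [ 0.043  1.219 -0.145] [-0.0057 -0.0029 -0.    ] rows 0.3
```

View pics/w2.png

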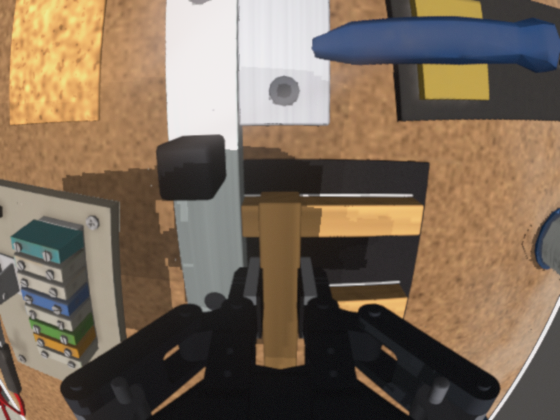

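View pics/w3.png

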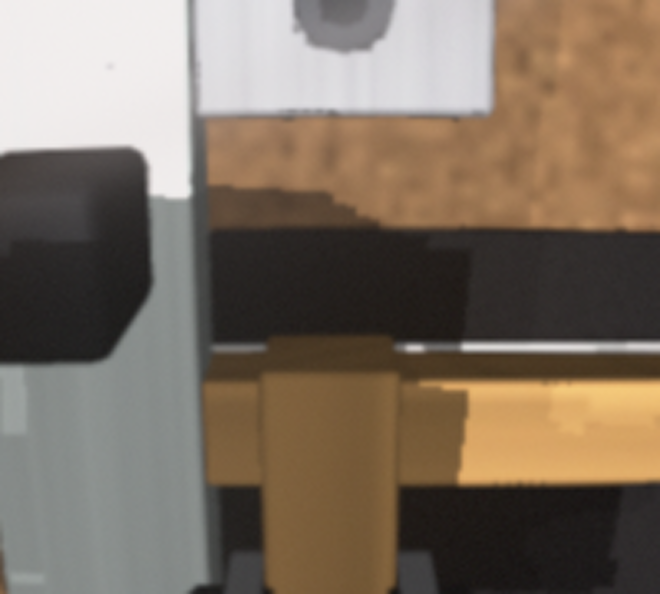

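```bash
python3 -c "
from h import *
d=np.load('pics/w2.npz'); c=dict(calib('wrist'));c['world_to_cam']=d['W']
T=lambda u,z:((back(crop(u,180,90,3.3),z,c,True)-d['p'])@d['M']).round(2)
print('base +y top edge',T([(210,382),(430,381)],21)); print('base -y top edge',T([(210,488),(430,486)],21))
print('bar back top',T([(191,200),(197,400),(203,520)],22)); print('held end',T([(263,375),(397,375)],37.2+14.4))
print('line z3',T([(215,347),(410,347)],3))"

```

```text
base +y top edge [[-31.18  16.15 -19.  ]
 [-31.29  16.35  15.37]]
base -y top edge [[-13.1   16.15 -19.7 ]
 [-13.41  16.36  15.94]]
bar back top [[-59.97  15.14 -20.89]
 [-28.55  15.14 -21.03]
 [ -7.81  15.14 -20.97]]
held end [[-42.11 -14.39  -8.61]
 [-42.09 -14.29   8.21]]
line z3 [[-31.61  34.15 -20.06]
 [-31.55  34.34  13.48]]
```

```bash
python3 -m inch '[0,0.4,-0.05,-0.005,0,0, 0,0.8,-0.05,-0.005,0,0, 0,1.1,-0.05,-0.005,0,0, 0,1.1,-0.05,-0.005,0,0]';python3 -m inch '[0,0.1,0,0,0,0, 0,0.15,0,0,0,0, 0,0.15,0,0,0,0]'; python3 look.py w4;  python3 zoom.py w4 w5 180 90 200 180 3.3
```

```text
time_s: 47.2
eef_pos: [533.3, 157.9, 24.7]
ee_rot: [-0.516, 0.517, -0.483, 0.482]
force: [-1.2, 0.4, 1.0]
grip_width: 0.181
time_s: 47.45
eef_pos: [533.4, 157.9, 24.7]
ee_rot: [-0.516, 0.517, -0.483, 0.482]
force: [-6.8, -1.2, 18.2]
grip_width: 0.184
[533.4 157.9  24.7] yaw 3.91
```

View pics/w5.png

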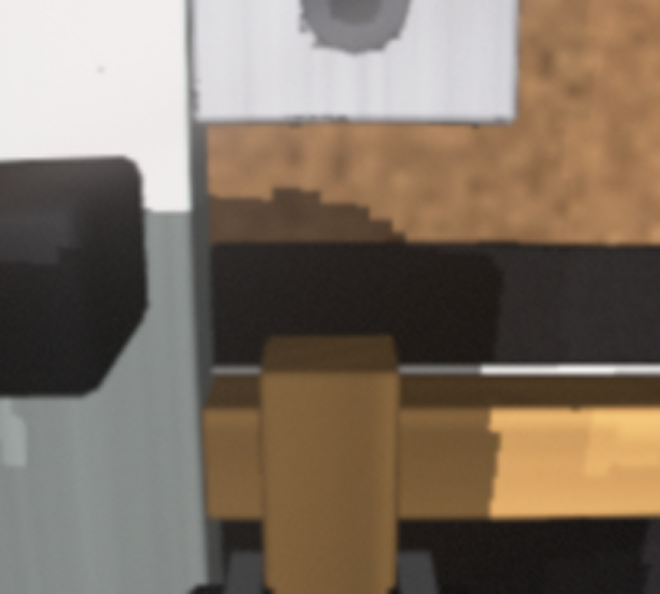

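```bash
python3 -m inch '[0,-0.1,0,0,0,0, 0,-0.14,0,0,0,0, 0,-0.14,0,0,0,0]';python3 -m inch '[0,0,0,0,0,0, 0,0,0,0,0,0, 0,0,0,0,0,0, 0,0,0,0,0,0, 0,-2,0,0,0,0, 0,-5,0,0,0,0, 0,-9,0,0,0,0, 0,-12,0,0,0,0]' 0.4;python3 -m inch '[0,0,0,0,0,0, 0,0,0,0,0,0]'; python3 look.py w6
```

```text
time_s: 47.75
eef_pos: [533.4, 157.9, 24.7]
ee_rot: [-0.516, 0.517, -0.483, 0.482]
force: [-2.0, 0.6, 5.9]
grip_width: 0.183
time_s: 48.42
eef_pos: [533.7, 157.9, 147.0]
ee_rot: [-0.517, 0.517, -0.483, 0.483]
force: [1.0, -0.0, 0.0]
grip_width: 0.298
time_s: 48.58
eef_pos: [534.1, 157.9, 145.8]
ee_rot: [0.517, -0.516, 0.482, -0.483]
force: [0.2, 0.0, -1.3]
grip_width: 0.301
[534.1 157.9 145.8] yaw 3.9
```

View pics/w6.png

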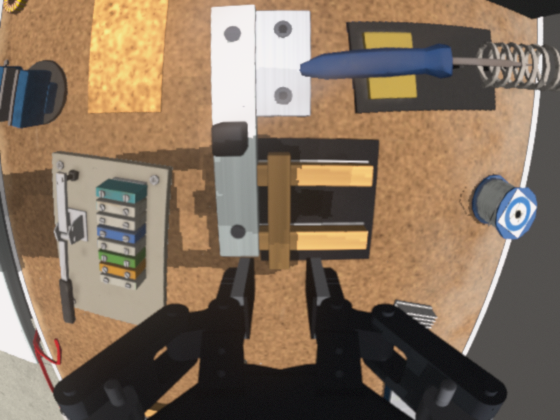

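```bash
python3 -c "
from h import *
goal([390,60,160],0,half=92)"
```

```text
cur [533.3 157.8 144.2] yaw 3.9 -> yaw 92 j6~ -83.0
ROW [  8.785  -1.55  -14.964] [ 0.0018 -1.5377 -0.0017] rows 12.3
```

```bash
python3 -m inch '[8.8,-2,-15,0,-1.537,0, 8.8,-2,-15,0,-1.537,0, 8.8,-2,-15,0,-1.537,0, 8.8,-2,-15,0,-1.537,0, 8.8,-2,-15,0,-1.537,0, 8.8,-2,-15,0,-1.537,0, 8.8,-2,-15,0,-1.537,0, 8.8,-2,-15,0,-1.537,0]' 0; python3 -c "
from h import *
goal([355,-178,150],0,half=92)"
```

```text
time_s: 49.3
eef_pos: [389.1, 59.8, 163.6]
ee_rot: [-0.685, 0.685, -0.177, 0.174]
force: [0.1, -0.1, 0.5]
grip_width: 0.496
cur [389.1  59.8 163.6] yaw 61.24 -> yaw 92 j6~ -119.0
ROW [  8.461   1.372 -22.478] [ 0.0008 -0.5369 -0.0046] rows 5.8
```

```bash
python3 -m inch '[8.5,1,-22.5,0,-0.537,0, 8.5,1,-22.5,0,-0.537,0, 8.5,1,-22.5,0,-0.537,0, 8.5,1,-22.5,0,-0.537,0, 8.5,1,-22.5,0,-0.537,0, 8.5,1,-22.5,0,-0.537,0, 8.5,1,-22.5,0,-0.537,0, 8.5,1,-22.5,0,-0.537,0]'; python3 -m inch '[0,0,0,0,0,0, 0,0,0,0,0,0]'; python3 look.py x1; python3 zoom.py x1 x2 220 120 120 170 3.5
```

```text
time_s: 49.97
eef_pos: [353.4, -182.6, 153.5]
ee_rot: [0.707, -0.707, -0.007, 0.01]
force: [0.3, 1.2, -0.0]
grip_width: 0.505
time_s: 50.13
eef_pos: [354.3, -177.3, 153.9]
ee_rot: [0.708, -0.706, -0.009, 0.012]
force: [0.2, 0.1, -0.4]
grip_width: 0.5
[ 354.3 -177.3  153.9] yaw 91.66
```

View pics/x1.png

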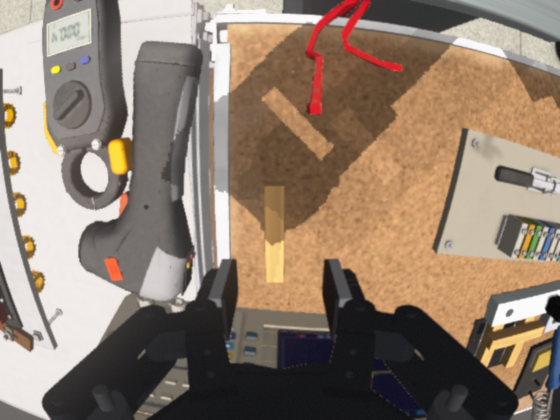

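View pics/x2.png

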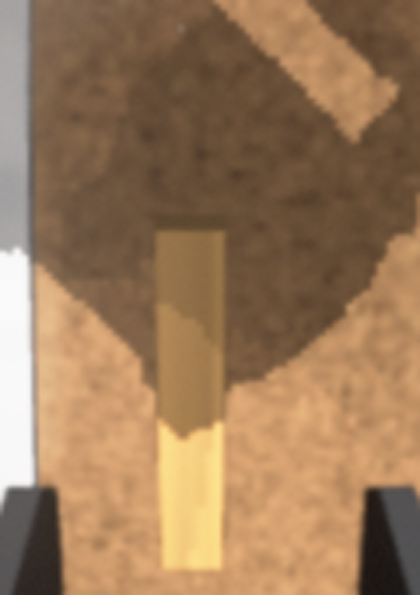

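```bash
python3 - <<'E'
from h import *
W=np.load('pics/x1.npz')['W']
C=lambda *p:crop(p,220,120,3.5)
s,e=fit(C((155,231),(226,231),(222,569),(162,570)),rect(100,18,18),W); print('D',s[:2].round(1),np.degrees(s[2]).round(2),e)
f=np.array([np.cos(s[2]),np.sin(s[2])]); g=s[:2]-6*f
goal([*g,70],0,half=90+np.degrees(s[2]))
E
```

```text
D [ 393.5 -180.3] 1.55 0.7574440322548526
cur [ 354.5 -177.   154.2] yaw 91.73 -> yaw 91.6 j6~ -117.0
ROW [ 3.316  8.405 -0.463] [-0.0015  0.003  -0.0033] rows 2.2
```

```bash
python3 -m inch '[3.2,3,-0.45,0,0.003,0, 3.2,6,-0.45,0,0.003,0, 3.2,8.4,-0.45,0,0.003,0, 3.2,8.4,-0.45,0,0.003,0, 3.2,8.4,-0.45,0,0.003,0]' 0.2; python3 -m inch '[0,0,0,0,0,0, 0,0,0,0,0,0]'; python3 look.py x3; python3 zoom.py x3 x4 200 120 160 180 3.3
```

```text
time_s: 50.6
eef_pos: [386.6, -180.4, 70.7]
ee_rot: [0.708, -0.706, -0.009, 0.011]
force: [-0.2, -0.6, 0.7]
grip_width: 0.4
time_s: 50.77
eef_pos: [387.4, -181.9, 72.4]
ee_rot: [-0.706, 0.708, 0.01, -0.009]
force: [-0.6, -0.5, -0.0]
grip_width: 0.4
[ 387.4 -181.9   72.4] yaw 91.54
```

View pics/x4.png

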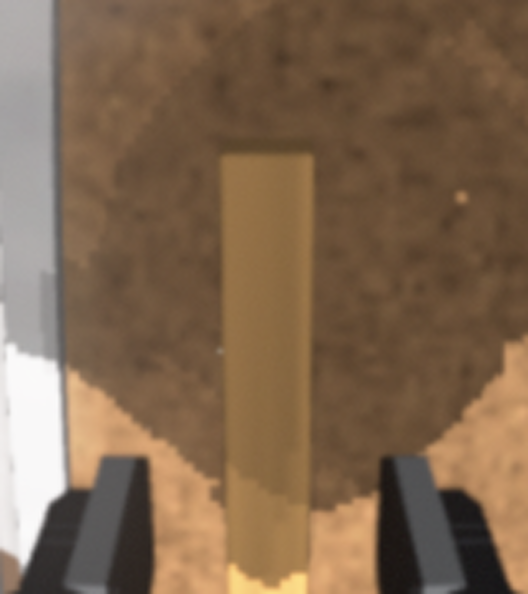

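```bash
python3 -m inch '[0,2,0.1,0,0,0, 0,4.5,0.1,0,0,0, 0,6.2,0.1,0,0,0, 0,6.8,0.1,0,0,0, 0,6.8,0.1,0,0,0, 0,6.8,0.1,0,0,0]'; python3 -m inch '[0,0,0,0,0,0, 0,0,0,0,0,0, 0,0,0,0,0,0, 0,0,0,0,0,0, 0,0,0,0,0,0, 0,0,0,0,0,0]' 1 90; python3 look.py x5; python3 zoom.py x5 x6 200 140 160 160 3.7
```

```text
time_s: 51.32
eef_pos: [387.0, -181.1, 3.8]
ee_rot: [-0.707, 0.707, 0.009, -0.01]
force: [-0.8, 0.0, 0.3]
grip_width: 0.4
time_s: 51.82
eef_pos: [387.2, -181.2, 4.4]
ee_rot: [-0.706, 0.708, 0.009, -0.009]
force: [-2.3, 1.5, 9.4]
grip_width: 0.179
[ 387.2 -181.2    4.4] yaw 91.52
```

View pics/x6.png

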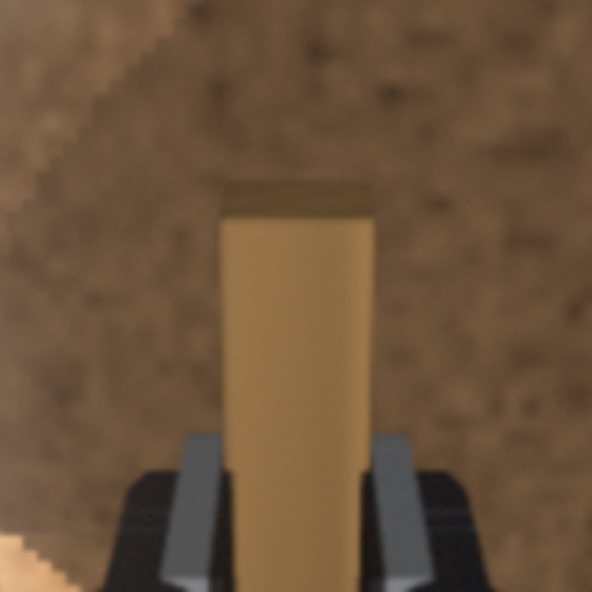

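```bash
python3 -c "
from h import *
d=np.load('pics/x5.npz'); c=dict(calib('wrist'));c['world_to_cam']=d['W']
print(((back(crop([(220,218),(374,218)],200,140,3.7),18,c,True)-d['p'])@d['M']).round(2))"
python3 -m inch '[0,-0.3,0,0,0,0, 0,-0.8,0,0,0,0, 0,-1.5,0,0,0,0, 0,-2.5,0,0,0,0, 0,-4,0,0,0,0, 0,-6,0,0,0,0, 0,-8,0,0,0,0, 0,-8,0,0,0,0]'; python3 look.py x7; python3 zoom.py x7 x8 200 140 160 160 3.7; python3 -c "
from h import *
goal([395,70,140],0,half=91.5)"
```

```text
[[-43.48 -13.6   -7.92]
 [-43.49 -13.63   9.34]]
time_s: 52.53
eef_pos: [388.2, -181.7, 86.5]
ee_rot: [-0.706, 0.709, 0.01, -0.008]
force: [0.2, -0.6, 1.3]
grip_width: 0.186
[ 388.2 -181.7   86.5] yaw 91.52
cur [ 387.6 -181.3   84.8] yaw 91.51 -> yaw 91.5 j6~ -81.0
ROW [ 1.416 -5.592 25.086] [0.003  0.0003 0.0013] rows 6.2
```

View pics/x8.png

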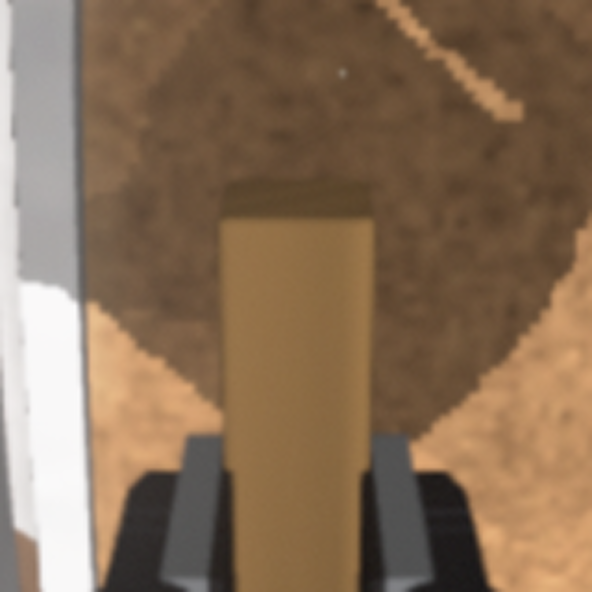

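```bash
python3 -m inch '[0,-4,2,0,0,0, 0,-6,5,0,0,0, 1.4,-6,10,0,0,0, 1.4,-6,25,0,0,0, 1.4,-6,25,0,0,0, 1.4,-6,25,0,0,0, 1.4,-6,25,0,0,0, 1.4,-6,25,0,0,0]'; python3 -c "
from h import *
print(stw(80,-118.8))
goal([*stw(80,-118.8),150],0,half=4.0)"
```

```text
time_s: 53.25
eef_pos: [392.9, 74.4, 142.4]
ee_rot: [0.707, -0.707, -0.01, 0.013]
force: [-0.4, -1.3, -0.1]
grip_width: 0.185
[593.18915902 160.42383053]
cur [392.9  74.4 142.4] yaw 91.85 -> yaw 4.0 j6~ 11.0
ROW [20.29  -0.821  7.953] [ 1.5000e-03  1.5332e+00 -3.6000e-03] rows 12.3
```

```bash
python3 -m inch '[20.3,-1,8,0,1.53,0, 20.3,-1,8,0,1.53,0, 20.3,-1,8,0,1.53,0, 20.3,-1,8,0,1.53,0, 20.3,-1,8,0,1.53,0, 20.3,-1,8,0,1.53,0, 20.3,-1,8,0,1.53,0, 20.3,-1,8,0,1.53,0]'; python3 -c "
from h import *
goal([*stw(80,-118.8),150],0,half=4.0)"
```

```text
time_s: 53.92
eef_pos: [595.4, 154.7, 150.8]
ee_rot: [-0.623, 0.625, -0.334, 0.331]
force: [-0.5, -0.2, 0.2]
grip_width: 0.181
cur [595.4 154.7 150.8] yaw 33.87 -> yaw 4.0 j6~ 11.0
ROW [-0.598  0.081  0.141] [ 0.0041  0.5213 -0.001 ] rows 4.2
```

```bash
python3 -m inch '[-0.5,0,0.1,0.003,0.521,0, -0.5,0,0.1,0.003,0.521,0, -0.5,0,0.1,0.003,0.521,0, -0.5,0,0.1,0.003,0.521,0, -0.5,0,0.1,0.003,0.521,0, -0.5,0,0.1,0.003,0.521,0, -0.5,0,0.1,0.003,0.521,0]'; python3 look.py y1; python3 -c "
from h import *
goal([*stw(80,-118.8),40],0,half=4.0)"
```

```text
time_s: 54.5
eef_pos: [593.0, 159.3, 152.0]
ee_rot: [0.52, -0.519, 0.48, -0.48]
force: [-0.9, -0.2, -0.0]
grip_width: 0.18
[593.  159.3 152. ] yaw 4.54
cur [593.  159.4 152.1] yaw 4.52 -> yaw 4.0 j6~ 11.0
ROW [-0.093 11.213  0.018] [-0.0003  0.009  -0.0008] rows 2.7
```

View pics/y1.png

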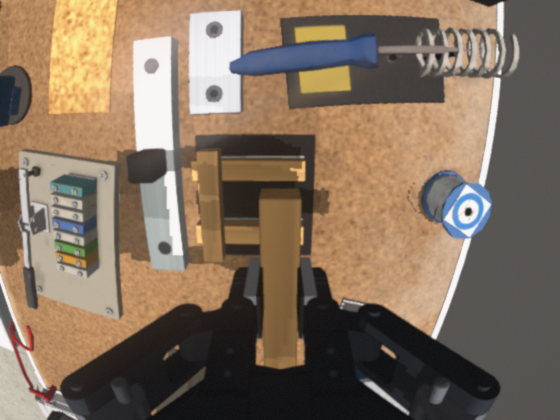

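```bash
python3 -m inch '[-0.1,3,0,0,0.009,0, -0.1,6,0,0,0.009,0, -0.1,9,0,0,0.009,0, -0.1,11,0,0,0.009,0, -0.1,11.4,0,0,0.009,0, -0.1,11.4,0,0,0.009,0]';python3 -m inch '[0,0,0,0,0,0, 0,0,0,0,0,0]'; python3 look.py y2; python3 zoom.py y2 y3 100 90 240 180 3.3; python3 -c "
from h import *
goal([*stw(80,-118.8),25],0,half=4.0)"
```

```text
time_s: 55.05
eef_pos: [592.6, 160.6, 37.5]
ee_rot: [-0.517, 0.517, -0.483, 0.482]
force: [1.2, 0.0, -0.9]
grip_width: 0.182
time_s: 55.22
eef_pos: [594.1, 160.9, 40.3]
ee_rot: [0.518, -0.515, 0.482, -0.483]
force: [0.7, 1.1, -0.3]
grip_width: 0.181
[594.1 160.9  40.3] yaw 3.88
cur [594.  160.9  40.2] yaw 3.88 -> yaw 4.0 j6~ 11.0
ROW [ 0.039  1.517 -0.093] [-0.0038 -0.0021 -0.0008] rows 0.4
```

View pics/y2.png

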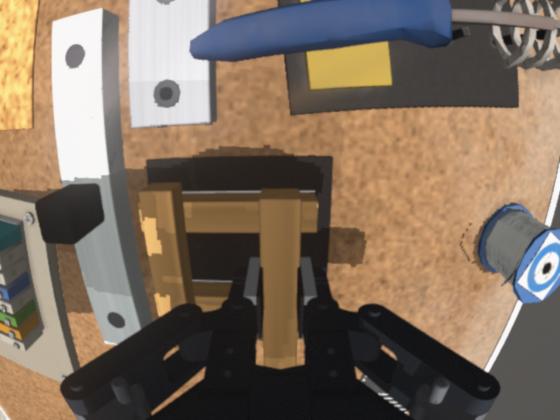

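View pics/y3.png

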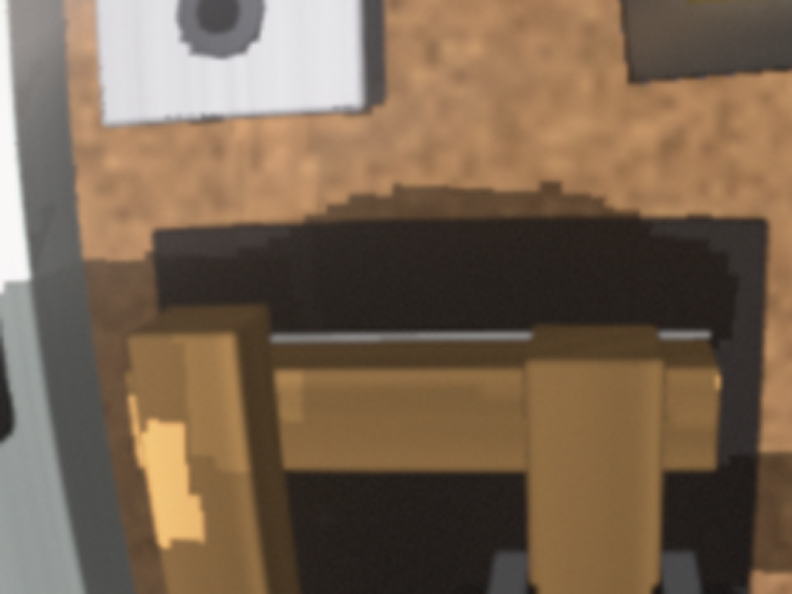

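```bash
python3 -c "
from h import *
d=np.load('pics/y2.npz'); c=dict(calib('wrist'));c['world_to_cam']=d['W']
T=lambda u,z:((back(crop(u,100,90,3.3),z,c,True)-d['p'])@d['M']).round(2)
print('C top',T([(131,335),(240,333),(166,590),(268,590)],39)); print('base +y top edge',T([(290,368),(510,367),(715,368)],21)); print('base -y top',T([(300,470),(510,471),(715,470)],21)); print('base rear end',T([(718,375),(718,460)],21)); print('held end',T([(530,360),(662,360)],40.2+13.6))
print('bar',T([(10,290),(40,300)],22)); print('line z3',T([(280,337),(700,333)],3)); print('block',T([(103,125),(380,112)],20))"

```

```text
C top [[-43.5    1.05 -68.76]
 [-43.55   1.11 -51.21]
 [ -0.77   1.01 -69.5 ]
 [ -1.6    1.08 -51.67]]
base +y top edge [[-32.6   19.11 -49.54]
 [-32.63  19.25 -13.53]
 [-32.45  19.38  18.96]]
base -y top [[-14.69  19.1  -49.52]
 [-14.8   19.23 -14.  ]
 [-14.91  19.37  19.62]]
base rear end [[-31.28  19.38  19.48]
 [-16.69  19.37  20.05]]
held end [[-43.8  -13.52  -8.25]
 [-43.78 -13.45   8.36]]
bar [[-47.18  17.93 -99.58]
 [-45.25  17.95 -93.71]]
line z3 [[-32.79  37.08 -56.44]
 [-33.2   37.38  18.22]]
block [[-73.6   20.03 -79.41]
 [-73.09  20.21 -32.8 ]]
```

```bash
python3 -m inch '[0,0.5,0,0,0,0, 0,1,0,0,0,0, 0,1.35,0,0,0,0, 0,1.35,0,0,0,0, 0,1.35,0,0,0,0]';python3 -m inch '[0,0.1,0,0,0,0, 0,0.15,0,0,0,0, 0,0.15,0,0,0,0]'
```

```text
time_s: 55.68
eef_pos: [593.2, 160.8, 25.4]
ee_rot: [0.517, -0.516, 0.483, -0.483]
force: [-2.3, -0.5, 6.1]
grip_width: 0.185
time_s: 55.93
eef_pos: [593.3, 160.8, 25.4]
ee_rot: [0.517, -0.516, 0.483, -0.483]
force: [-7.4, -0.9, 17.6]
grip_width: 0.183
```

```bash
python3 -m inch '[0,-0.1,0,0,0,0, 0,-0.17,0,0,0,0, 0,-0.17,0,0,0,0]';python3 -m inch '[0,0,0,0,0,0, 0,0,0,0,0,0, 0,0,0,0,0,0, 0,0,0,0,0,0, 0,-2,0,0,0,0, 0,-5,0,0,0,0, 0,-9,0,0,0,0, 0,-13,0,0,0,0]' 0.4;python3 -m inch '[0,0,0,0,0,0, -1,-1,-3,0,0,0, -1,-1,-3,0,0,0, -1,-1,-3,0,0,0]'; python3 look.py z1; python3 - <<'E'
from h import *
for n in('top','side'): cv2.imwrite(f'pics/z1{n}.png',ctrl.capture(n)[:,:,::-1])
E
```

```text
time_s: 56.18
eef_pos: [593.2, 160.8, 25.4]
ee_rot: [0.517, -0.516, 0.483, -0.483]
force: [-2.6, -0.1, 6.6]
grip_width: 0.183
time_s: 56.85
eef_pos: [592.4, 160.6, 156.0]
ee_rot: [-0.516, 0.517, -0.483, 0.482]
force: [0.7, 0.1, 0.3]
grip_width: 0.3
time_s: 57.18
eef_pos: [561.9, 169.0, 165.5]
ee_rot: [0.517, -0.516, 0.483, -0.483]
force: [0.8, -0.4, -0.1]
grip_width: 0.303
[561.9 169.  165.5] yaw 3.89
```

View pics/z1.png

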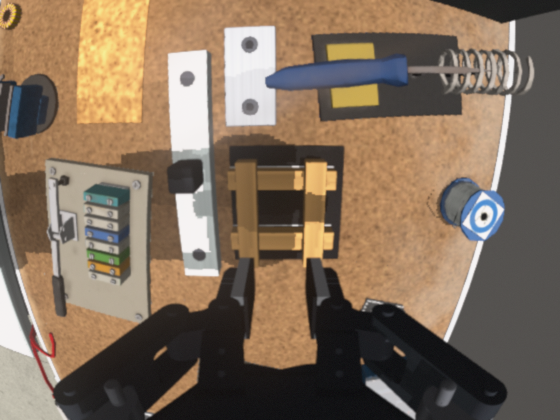

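View pics/z1side.png

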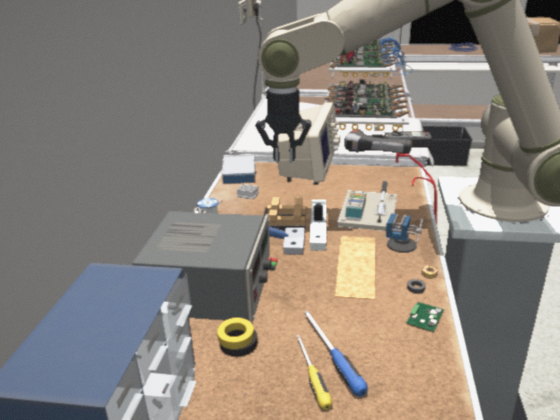

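```bash
python3 zoom.py z1 z2 150 40 150 240 2.4;  python3 zoom.py z1 z3 220 135 135 135 4.4
```

```text
(no output)
```

View pics/z2.png

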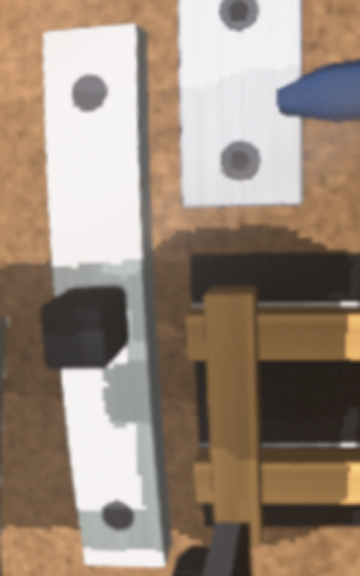

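View pics/z3.png

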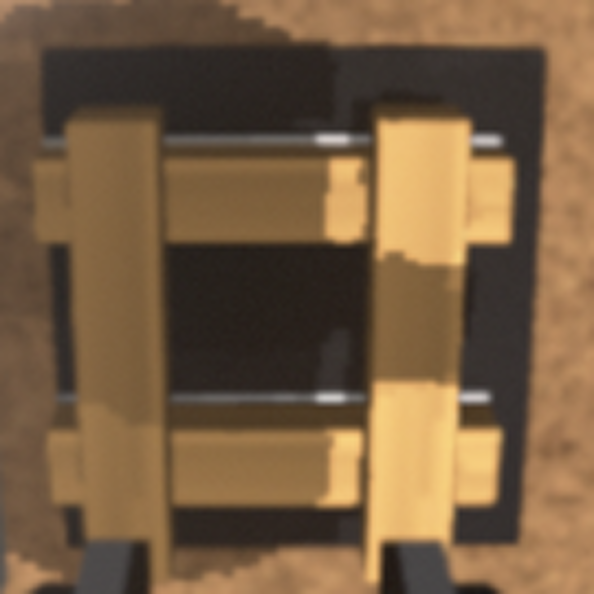

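```bash
python3 - <<'E'
from h import *
d=np.load('pics/z1.npz'); W=d['W']; c=dict(calib('wrist'));c['world_to_cam']=W
P=lambda u,z,a:back(crop(u,*a),z,c,True)[:,:2]
A=(150,40,2.4);B=(220,135,4.4)
a=np.radians(4.1); Rm=np.array([[np.cos(a),np.sin(a)],[-np.sin(a),np.cos(a)]])
S=lambda q:((q-np.array(ST[:2]))@Rm.T).round(1)
print('block front top',S(P([(179,20),(185,204)],20,A)),'block right edge',S(P([(187,205),(299,203)],20,A)))
print('strip2 front',S(P([(36,165),(37,238)],21,B)),'strip1 front',S(P([(50,435),(52,500)],21,B)))
print('strip2 rear',S(P([(514,160),(512,240)],21,B)),'strip1 rear',S(P([(502,430),(500,500)],21,B)))
print('C near',S(P([(68,118),(162,116)],39,B)),'C low',S(P([(85,530),(166,530)],39,B)))
print('D near',S(P([(377,117),(470,119)],39,B)),'D low',S(P([(368,530),(452,530)],39,B)))
se=crop([(84,561),(43,33),(136,25),(165,567)],*A)
s,e=fit(se,rect(36,220,22),W); print('bar',s[:2].round(1),np.degrees(s[2]).round(2),e)
m=back([(80,0)],3,c,True)
g=s[:2]
goal([*g,120],0,half=90+np.degrees(s[2]))
goal([*g,120],0,half=np.degrees(s[2]))
E
```

```text
block front top [[  1.5  25.4]
 [  2.7 -43.7]] block right edge [[  3.4 -44.1]
 [ 44.8 -44.1]]
strip2 front [[   2.2  -86.8]
 [   1.7 -102.4]] strip1 front [[   2.1 -147.1]
 [   1.6 -163. ]]
strip2 rear [[ 100.9  -86. ]
 [ 101.3 -103.2]] strip1 rear [[ 101.3 -146.3]
 [ 101.9 -163.4]]
C near [[ 11.8 -73.8]
 [ 29.9 -73.6]] C low [[  11.2 -161.3]
 [  28.4 -161.2]]
D near [[ 70.9 -73.9]
 [ 88.8 -74.2]] D low [[  70.9 -161.4]
 [  88.7 -161.6]]
bar [478.9 186.2] 4.04 1.8375536623486823
cur [562.9 168.4 164.7] yaw 3.84 -> yaw 94.0 j6~ -73.0
ROW [-2.339  4.466 -8.269] [-1.3000e-03 -1.5745e+00  1.0000e-04] rows 12.6
cur [562.9 168.4 164.7] yaw 3.84 -> yaw 4.0 j6~ 17.0
ROW [-2.339  4.466 -8.269] [-0.0009 -0.0037 -0.0007] rows 2.3
```

```bash
python3 -m inch '[-2,0,-8.3,0,-1.574,0, -2,0,-8.3,0,-1.574,0, -2,0,-8.3,0,-1.574,0, -2,0,-8.3,0,-1.574,0, -2,0,-8.3,0,-1.574,0, -2,0,-8.3,0,-1.574,0, -2,0,-8.3,0,-1.574,0, -2,0,-8.3,0,-1.574,0]' -0.5; python3 -c "
from h import *
goal([475,186,160],0,half=94)"
```

```text
time_s: 58.0
eef_pos: [478.8, 182.8, 164.7]
ee_rot: [0.686, -0.685, 0.174, -0.174]
force: [0.5, -0.0, 0.2]
grip_width: 0.748
cur [478.8 182.8 164.7] yaw 61.47 -> yaw 94 j6~ -73.0
ROW [-0.49   0.467  0.097] [-9.000e-04 -5.677e-01  4.000e-04] rows 4.5
```

```bash
python3 -m inch '[-0.5,0.4,0.1,0,-0.568,0, -0.5,0.4,0.1,0,-0.568,0, -0.5,0.4,0.1,0,-0.568,0, -0.5,0.4,0.1,0,-0.568,0, -0.5,0.4,0.1,0,-0.568,0, -0.5,0.4,0.1,0,-0.568,0, -0.5,0.4,0.1,0,-0.568,0]'; python3 look.py A1; python3 zoom.py A1 A2 160 160 220 120 3.5
```

```text
time_s: 58.58
eef_pos: [474.8, 186.1, 160.7]
ee_rot: [0.707, -0.706, -0.022, 0.022]
force: [0.1, 1.0, 0.2]
grip_width: 0.75
[474.8 186.1 160.7] yaw 93.53
```

View pics/A1.png

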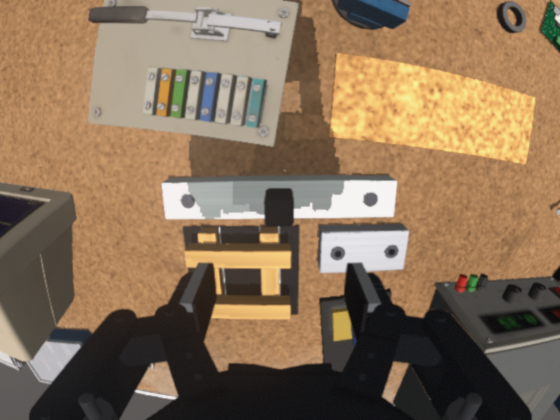

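View pics/A2.png

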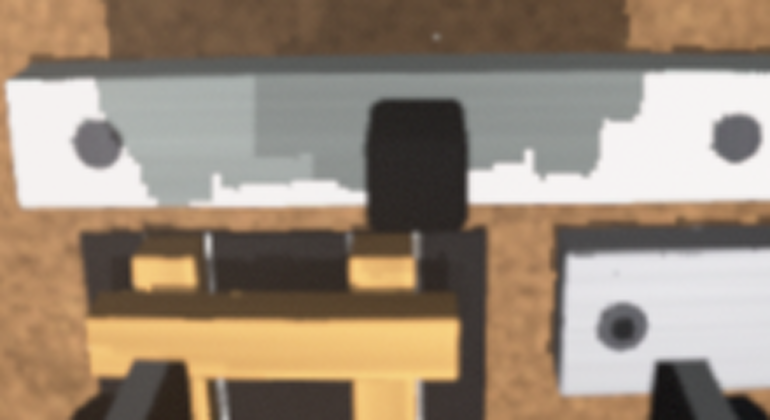

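```bash
python3 zoom.py A1 A3 300 160 120 80 6; python3 - <<'E'
from h import *
E
```

```text
(no output)
```

View pics/A3.png

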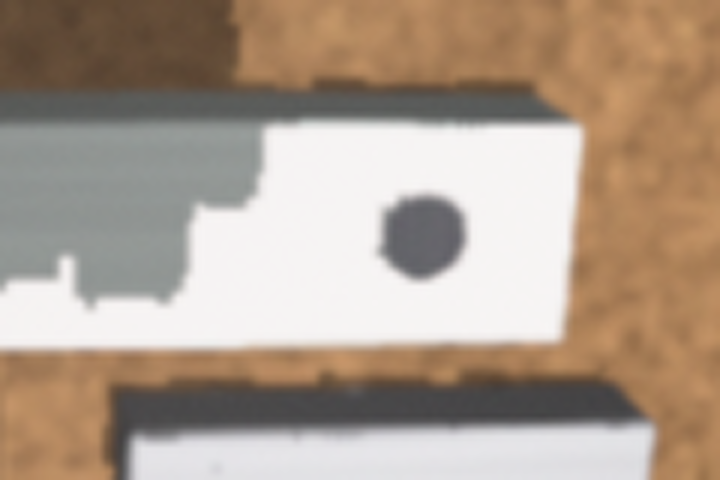

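```bash
python3 - <<'E'
from h import *
d=np.load('pics/A1.npz'); W=d['W']
A=lambda *p:crop(p,160,160,3.5); B=lambda *p:crop(p,300,160,6)
se=np.r_[A((8,80)),B((583,124),(565,340)),A((19,208))]
s,e=fit(se,rect(36,220,22),W); print('bar',s[:2].round(1),np.degrees(s[2]).round(2),e)
goal([*s[:2],28],0,half=90+np.degrees(s[2]))
E
```

```text
bar [478.5 186.7] 4.16 1.0137717668139032
cur [474.6 186.2 160.8] yaw 93.53 -> yaw 94.2 j6~ -73.0
ROW [ 0.383 13.279  0.022] [-0.0008 -0.0109  0.0006] rows 3.2
```

```bash
python3 -m inch '[0.35,4,0,0,-0.011,0, 0.35,8,0,0,-0.011,0, 0.35,11,0,0,-0.011,0, 0.35,13,0,0,-0.011,0, 0.35,13.2,0,0,-0.011,0, 0.35,13.2,0,0,-0.011,0]'; python3 -m inch '[0,0,0,0,0,0, 0,0,0,0,0,0, 0,0,0,0,0,0, 0,0,0,0,0,0, 0,0,0,0,0,0, 0,0,0,0,0,0, 0,0,0,0,0,0]' 1 90; python3 look.py B1
```

```text
time_s: 59.13
eef_pos: [477.8, 186.6, 28.6]
ee_rot: [0.707, -0.706, -0.026, 0.026]
force: [-0.1, -0.2, 0.8]
grip_width: 0.75
time_s: 59.72
eef_pos: [478.8, 186.8, 30.6]
ee_rot: [0.707, -0.706, -0.028, 0.025]
force: [-0.8, -0.9, 8.6]
grip_width: 0.264
[478.8 186.8  30.6] yaw 94.31
```

View pics/B1.png

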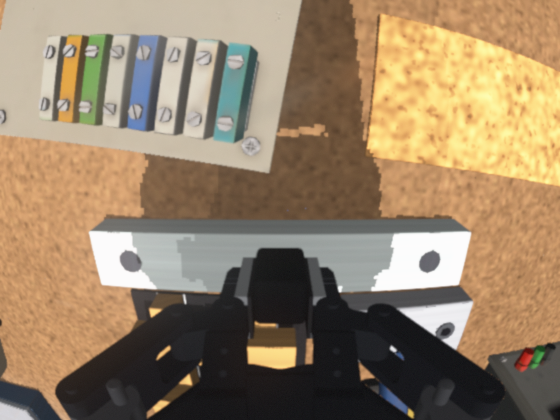

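```bash
python3 -m inch '[-0.5,-0.3,0,0,0,0, -1,-1,0,0,0,0, -1.5,-3,0,0,0,0, -2,-6,0,0,0,0, -2,-9,0,0,0,0, -2,-10,0,0,0,0, -2,-10,0,0,0,0]'; python3 look.py B2; python3 -c "
from h import *
goal([381.2,349.5,110],0,half=89.7)"
```

```text
time_s: 60.35
eef_pos: [458.7, 185.3, 131.3]
ee_rot: [0.707, -0.706, -0.029, 0.025]
force: [0.1, 0.2, -4.6]
grip_width: 0.263
[458.7 185.3 131.3] yaw 94.33
cur [457.8 185.1 129.2] yaw 94.32 -> yaw 89.7 j6~ -47.0
ROW [-6.404  1.92  16.972] [-0.001   0.0806  0.002 ] rows 4.4
```

View pics/B2.png

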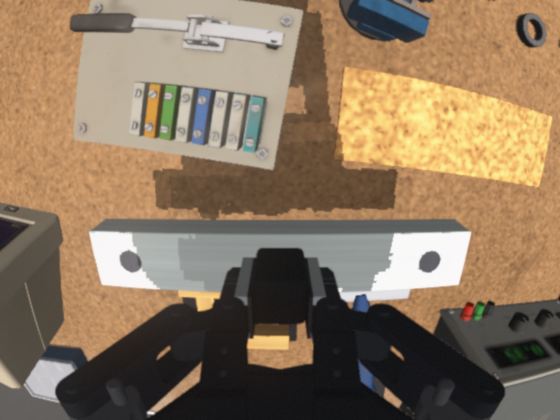

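```bash
python3 -m inch '[-6.4,0,17,0,0.08,0, -6.4,0,17,0,0.08,0, -6.4,0,17,0,0.08,0, -6.4,0,17,0,0.08,0, -6.4,0,17,0,0.08,0, -6.4,0,17,0,0.08,0, -6.4,0,17,0,0.08,0]'; python3 look.py C1; python3 -c "
from h import *
goal([381.2,349.5,45],0,half=89.7)"
```

```text
time_s: 60.98
eef_pos: [380.1, 349.7, 127.0]
ee_rot: [-0.707, 0.708, -0.002, 0.0]
force: [0.4, 0.1, -4.6]
grip_width: 0.265
[380.1 349.7 127. ] yaw 89.84
cur [380.7 349.1 127.4] yaw 89.76 -> yaw 89.7 j6~ -47.0
ROW [0.064 8.237 0.049] [ 0.001   0.001  -0.0018] rows 2.0
```

View pics/C1.png

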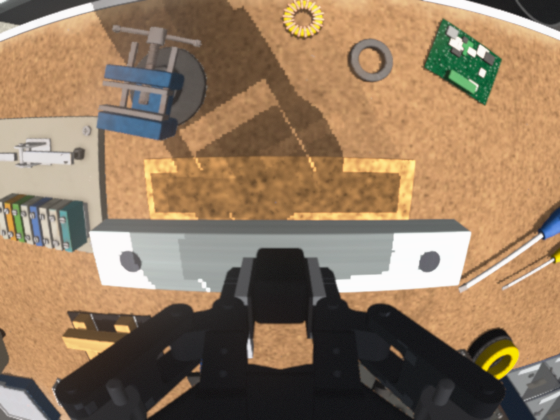

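```bash
python3 -m inch '[0.05,3,0.05,0,0,0, 0.05,6,0.05,0,0,0, 0.05,8,0.05,0,0,0, 0.05,8.2,0.05,0,0,0, 0.05,8.2,0.05,0,0,0]'; python3 -m inch '[0,0.4,0,0,0,0, 0,0.8,0,0,0,0, 0,1,0,0,0,0, 0,1,0,0,0,0]';  python3 look.py C2
```

```text
time_s: 61.45
eef_pos: [381.8, 349.1, 46.1]
ee_rot: [-0.707, 0.707, -0.003, 0.002]
force: [0.7, 0.3, -3.5]
grip_width: 0.264
time_s: 61.78
eef_pos: [382.0, 350.3, 37.3]
ee_rot: [0.707, -0.707, 0.001, -0.002]
force: [-0.1, -0.3, -5.1]
grip_width: 0.265
[382.  350.3  37.3] yaw 89.73
```

View pics/C2.png

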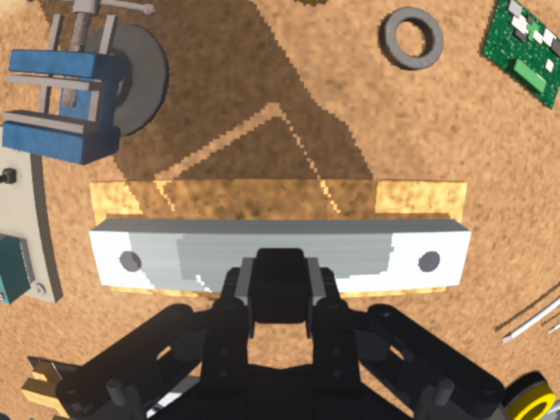

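Bar sits over the mat, parallel and centred lengthwise. Lower to contact and release.

```bash
python3 -m inch '[0,0.2,0,0,0,0, 0,0.35,0,0,0,0, 0,0.35,0,0,0,0]'; python3 -m inch '[0,0.1,0,0,0,0, 0,0.1,0,0,0,0]'
```

```text
time_s: 62.08
eef_pos: [381.9, 350.4, 33.7]
ee_rot: [0.707, -0.707, 0.001, -0.002]
force: [0.2, 0.2, -4.3]
grip_width: 0.26
time_s: 62.25
eef_pos: [381.9, 350.4, 33.7]
ee_rot: [0.707, -0.707, 0.001, -0.002]
force: [-4.7, -3.0, 8.3]
grip_width: 0.265
```

```bash
python3 -m inch '[0,-0.05,0,0,0,0, 0,-0.05,0,0,0,0]'; python3 -m inch '[0,0,0,0,0,0, 0,0,0,0,0,0, 0,0,0,0,0,0, 0,0,0,0,0,0, 0,0,0,0,0,0]' -0.4; python3 -m inch '[0,-3,0,0,0,0, 0,-6,0,0,0,0, 0,-10,0,0,0,0, 0,-14,0,0,0,0, 0,-16,0,0,0,0, 3,-17,-8,0,0,0, 3,-17,-8,0,0,0, 3,-17,-8,0,0,0]'; python3 -m inch '[0,0,0,0,0,0, 0,0,0,0,0,0]'; python3 look.py D1; python3 - <<'E'
from h import *
for n in('top','side'): cv2.imwrite(f'pics/D1{n}.png',ctrl.capture(n)[:,:,::-1])
E
```

```text
time_s: 62.42
eef_pos: [381.9, 350.4, 33.7]
ee_rot: [0.707, -0.707, 0.001, -0.002]
force: [-3.2, -2.3, 5.1]
grip_width: 0.265
time_s: 62.83
eef_pos: [382.0, 350.3, 33.1]
ee_rot: [0.707, -0.707, 0.001, -0.002]
force: [0.4, -0.3, -1.0]
grip_width: 0.701
time_s: 63.5
eef_pos: [413.4, 266.0, 204.1]
ee_rot: [0.707, -0.707, 0.002, -0.004]
force: [-1.0, -0.1, 0.3]
grip_width: 0.702
time_s: 63.67
eef_pos: [411.3, 270.2, 203.0]
ee_rot: [0.708, -0.707, 0.002, -0.002]
force: [-0.3, -0.1, 0.8]
grip_width: 0.7
[411.3 270.2 203. ] yaw 89.69
```

View pics/D1.png

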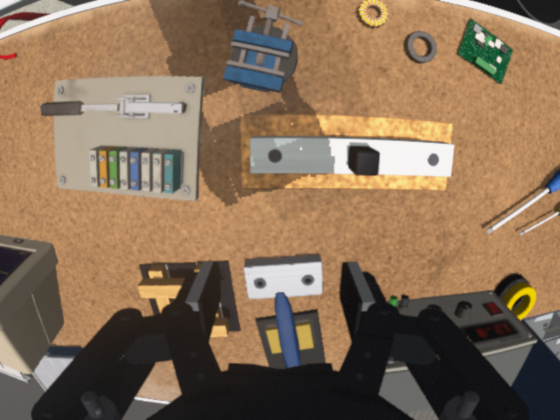

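View pics/D1side.png

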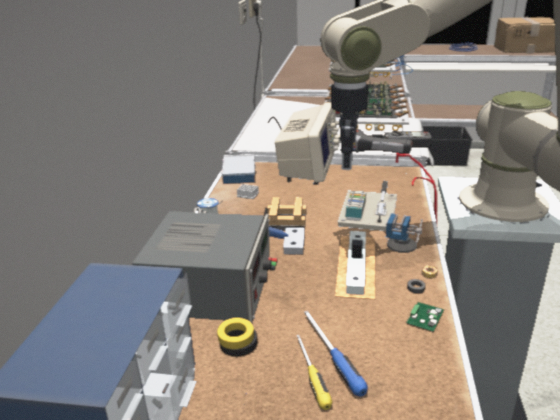

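View pics/D1top.png

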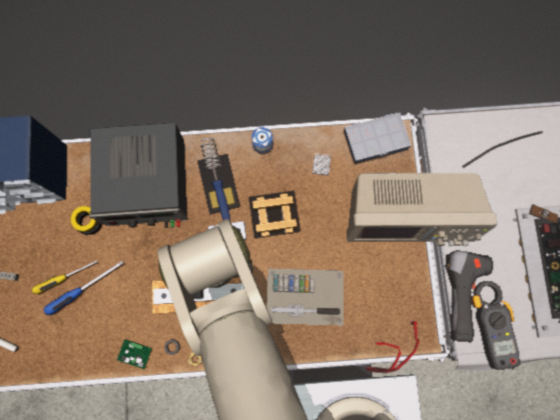

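```bash
python3 zoom.py D1 D2 235 105 225 95 3.5; python3 -c "
from h import *
goal([590,165,200],0,half=94.1)"
```

```text
cur [410.9 270.9 202.8] yaw 89.82 -> yaw 94.1 j6~ -78.0
ROW [ 17.945   0.274 -10.539] [-0.0008 -0.0746  0.0003] rows 5.0
```

View pics/D2.png

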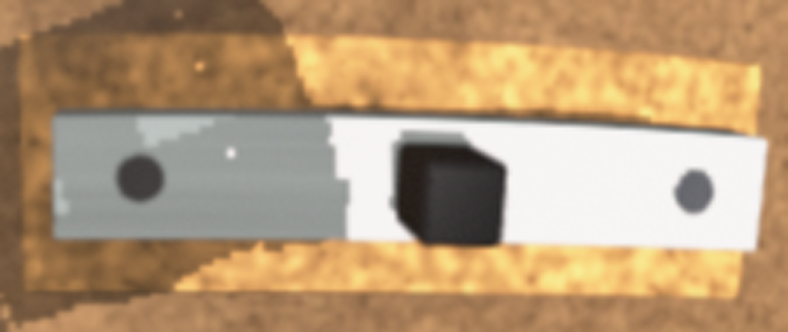

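```bash
python3 - <<'E'
from h import *
W=np.load('pics/D1.npz')['W']; C=lambda *p:crop(p,235,105,3.5)
for n,p,m in (('bar',C((53,113),(768,140),(755,249),(55,240)),rect(36,220,25)),('mat',C((21,35),(762,65),(739,297),(24,292)),rect(80,240,3))):
    s,e=fit(p,m,W); print(n,s[:2].round(1),np.degrees(s[2]).round(2),round(e,2))
E
python3 -m inch '[8,0,-4,0,0,0, 18,0,-10.5,0,-0.074,0, 18,0,-10.5,0,-0.074,0, 18,0,-10.5,0,-0.074,0, 18,0,-10.5,0,-0.074,0, 18,0,-10.5,0,-0.074,0, 18,0,-10.5,0,-0.074,0, 18,0,-10.5,0,-0.074,0]'; python3 -m inch '[0,0,0,0,0,0, 0,0,0,0,0,0]'; python3 look.py E1; python3 zoom.py E1 E2 190 90 160 140 4
```

```text
bar [381.5 351.5] -0.38 0.46
mat [381.3 349.9] -0.32 0.56
time_s: 64.48
eef_pos: [590.3, 165.2, 202.6]
ee_rot: [0.707, -0.706, -0.025, 0.025]
force: [0.3, 0.3, 0.4]
grip_width: 0.698
time_s: 64.65
eef_pos: [590.1, 165.4, 203.5]
ee_rot: [0.707, -0.706, -0.026, 0.025]
force: [0.3, -0.8, 0.4]
grip_width: 0.699
[590.1 165.4 203.5] yaw 94.08
```

View pics/E2.png

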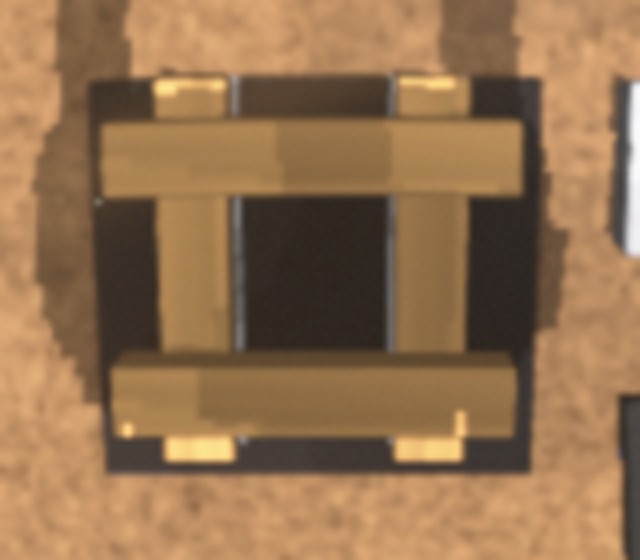

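View pics/E1.png

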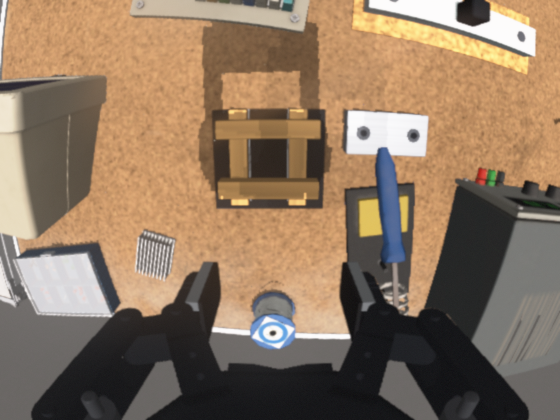

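```bash
python3 - <<'E'
from h import *
W=np.load('pics/E1.npz')['W']; K=lambda *p:crop(p,190,90,4)
a=np.radians(ST[2]); Rm=np.array([[np.cos(a),np.sin(a)],[-np.sin(a),np.cos(a)]])
def show(n,p,m):
    s,e=fit(p,m,W); q=Rm@(s[:2]-np.array(ST[:2])); print(n,q.round(1),'rel yaw',(np.degrees(s[2])-ST[2]).round(2),'err',round(e,2))
show('pad',K((90,82),(540,80),(530,470),(108,472)),rect(110,120,3))
show('C',K((102,125),(523,120),(521,193),(104,197)),rect(18,100,39))
show('D',K((112,368),(517,367),(515,436),(115,438)),rect(18,100,39))
show('s1',K((155,82),(226,82),(235,461),(165,462)),rect(100,18,21))
show('s2',K((397,80),(469,80),(463,461),(394,461)),rect(100,18,21))
E
```

```text
pad [  55.6 -124.7] rel yaw 0.08 err 1.14
C [  19.5 -124.3] rel yaw 0.23 err 0.52
D [  79.5 -124.2] rel yaw 0.1 err 0.42
s1 [  51.3 -155. ] rel yaw -0.23 err 0.7
s2 [ 51.3 -94.8] rel yaw 0.02 err 0.62
```

```bash
python3 -c "
from rig import ctrl
print(ctrl.sense()['time_s'],ctrl.sense()['grip_width']); print(ctrl.finish_job())"
```

```text
64.7 0.7006915443166981
the job is handed in; nothing more can be done
None
```

I built the pillar from the four strips I could see (two layers), put the straightedge back on its mat and handed the job in at 64.7 s. The hand-in gave no verdict.

**What I did**
- I laid the straightedge along the block's front, let go of it, and pushed it flush.
- I laid two strips in the outlines. The first one pushed the straightedge's right end about 3 mm off. I pushed it flush again, nudged the strip up to it, and re-seated it once more after both strips were down.
- I laid the other two strips crosswise on top.
- The second strip tilted about 12° in the grip, and pressing it down while tilted reached about 33 N. I tilted the tool to lay it flat.

**Last checks (camera fits, good to about 1–2 mm)**
- **Pillar:** the base strips are at y = -155.0 and -94.8 mm of the station, against -155 and -95 intended. The upper strips are at x = 19.5 and 79.5 mm, against 20 and 80. All are within about 0.3° of square.
- **Front line:** the front ends measured level with the block's front, and both cameras show the pillar standing.
- **Straightedge:** it lies flat and parallel on the mat (0.06° off), about 2 mm off centre lengthwise.
- **Heatsink and spool:** never touched, and they look the same in the pictures.

**What disagreed**
- The straightedge was knocked about 3 cm off the block while I fetched the fourth strip. Both base strips and one upper strip were already down and had not moved, so I left it off for the last strip.
- The final fit put both base strips about 1.3 mm deeper in x than nominal. An earlier fit that included the block's front edge showed the same shift in the block, so I read it as a camera offset.

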